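# Re-set the tube carrier of a bench rotator

### The job

Re-set the tube rotator: take the lid off the parts tub, then use the hooked pick (not the fingers) to pry every retaining ring off the rotator's bar by its pull loop, and put the rings in the tub. Slide the carrier along the bar and leave its centre line level with the white pointer. Finish with the lid seated on the tub again, the rings inside, the pick hanging in its stand, and the other things on the bench left alone.

Things in the scene. Friction and masses are not known exactly. Their poses are not given: they have to be found in the camera images.
- rotator: tube rotator, fixed: cream base 130 x 560 x 14 mm, motor housing 90 x 78 mm, 164 mm high, at its -y end, tail bearing at its +y end, between them a steel bar of 30 mm diameter along y, axis 115 mm above the bench. Grooves 8 mm wide, 4 mm deep at y = -80, -30, 20, 70 mm (1 to 4). Origin: bench level under the bar's middle; z up, +x on the side away from the robot
- bar_mid (a point): point on the bar's axis above the rotator's origin (115 mm up); its y runs along the bar towards the tail bearing
- carrier_line (a point): top middle of the tube carrier's hub, on its white centre line. Grey block 40 mm across the bar, 36 mm along it, from 24 mm above (this point) to 20 mm below the bar's axis; a clip plate 70 mm wide hangs 40 to 58 mm below the axis. It only slides (about 3 N of friction), stays where left, starts at the motor end; seated rings block it
- carrier (a joint): how far the carrier has slid along the bar (m), growing towards the tail bearing; 0 where its centre line is 150 mm from the bar's middle on the motor side; limits -0.028 and 0.336
- pointer_tip (a point): tip of the white pointer on the base's index rail, on the side away from the robot (50 mm from the bar's axis, tip 55 mm above the bench), near the tail end, beyond all grooves. It marks along the bar (rotator's y) where the carrier's centre line has to come. Not to be moved
- pick: hooked pick, 110 g, hanging upright in its stand. Origin: middle of the underside of its square flange (32 x 32 mm, 6 thick), z up. Grey handle 20 mm (x) x 26 mm (y), from 6 to 66 mm above the origin. Shank 7 mm thick, 95 mm straight down, then a toe of 6 mm wire along +x: level from x = 0 to 18 mm, then turned up 3 mm to x = 24 mm (27 mm over the round end)
- pick_toe (a point): middle of the level part of the pick's toe, on its upper side, where a loop hangs: 11 mm along the pick's x, 92 mm below its origin (the toe's centreline is 3 mm lower). A ring let straight down in the tub tends to fall back round the shank and stay on: set its feet down, move some 40 mm the way the toe points, sinking 6 to 14 mm, so that it leans forward, then draw the toe back
- stand: fixed aluminium pick stand: foot 100 x 100 x 12 mm, post at the back, two level prongs 18 mm apart, tops 130 mm above the bench, open to the front (its -x, facing away from the robot). The pick's flange rests on the prongs, shank between, toe to the stand's -y at the start; because of the toe it is lifted slightly and taken out forwards, and goes back the same way. Origin: bench level, mid-foot
- stand_slot (a point): where the middle of the pick's flange underside belongs: between the prongs, level with their tops, 8 mm in front (-x) of the stand's origin. The slot runs from 26 mm behind that origin (post) to 30 mm in front (open end)
- tub: white round parts tub, loose, 138 mm across the rim, 88 mm high, wall 4 mm, floor 5 mm thick, 400 g. Origin: middle of its underside, z up
- lid: grey loose lid, 146 mm across, 5 thick, 120 g; a plug 121 mm across, 9 mm deep sits in the rim with about 3.5 mm play. Origin: middle of the flat underside that rests on the rim (88 mm above the tub's origin when seated, 9 mm above the bench when laid there). No knob: near the edge at +x an upright grip lug 10 mm (radial, x) x 34 mm (y), centred 58 mm from the middle, top 33 mm above the origin
- marker: bystander: marker pen lying on the bench, 130 mm long
- wash_bottle: bystander: white wash bottle with bent spout, 70 mm across, 190 mm high
- reagents: fixed bystander: cardboard tray 75 x 135 mm of amber dropper bottles
- tube_rack: fixed bystander: yellow wire tube rack 90 x 190 x 70 mm with capped tubes
- beaker: bystander: white plastic beaker 84 mm across, 110 mm high
- dropper_bottle: bystander: amber dropper bottle 25 mm across, 75 mm high
- timer: fixed bystander: white bench timer 50 x 75 x 28 mm
- ring1: sprung steel ring 1 in groove 1 (may be absent): C of 6 mm wire gripping the groove from above, pull loop on top; 63 mm high, 36 wide, 64 g. Origin: the C's centre, on the bar's axis when seated; z to the loop, y along the bar. Reaches 45 mm above and 18 below the origin; loop opening 17.5 to 38 mm above it, 20 mm wide, peaked. Pulled up it lets go at 8 to 14 N within 12 mm and hangs on the hook
- ring2: sprung steel ring 2 in groove 2 (may be absent): C of 6 mm wire gripping the groove from above, pull loop on top; 63 mm high, 36 wide, 64 g. Origin: the C's centre, on the bar's axis when seated; z to the loop, y along the bar. Reaches 45 mm above and 18 below the origin; loop opening 17.5 to 38 mm above it, 20 mm wide, peaked. Pulled up it lets go at 8 to 14 N within 12 mm and hangs on the hook
- ring3: sprung steel ring 3 in groove 3 (may be absent): C of 6 mm wire gripping the groove from above, pull loop on top; 63 mm high, 36 wide, 64 g. Origin: the C's centre, on the bar's axis when seated; z to the loop, y along the bar. Reaches 45 mm above and 18 below the origin; loop opening 17.5 to 38 mm above it, 20 mm wide, peaked. Pulled up it lets go at 8 to 14 N within 12 mm and hangs on the hook
- ring4: sprung steel ring 4 in groove 4 (may be absent): C of 6 mm wire gripping the groove from above, pull loop on top; 63 mm high, 36 wide, 64 g. Origin: the C's centre, on the bar's axis when seated; z to the loop, y along the bar. Reaches 45 mm above and 18 below the origin; loop opening 17.5 to 38 mm above it, 20 mm wide, peaked. Pulled up it lets go at 8 to 14 N within 12 mm and hangs on the hook

How it is judged (in metres and radians):
On the way, in this order (a step that is already met when the one before it is completed fails the run):
1. the lid is off and clear of the tub (110 mm from its axis) (horizontal distance between lid and tub above 0.11 m), for 0.2 s.
2. every ring present lies in the tub (any order) (horizontal distance between each of ring1, ring2, ring3, ring4 and tub below 0.064 m and z of ring1 in the frame of tub between 0 and 0.075 m and z of ring2 in the frame of tub between 0 and 0.075 m and z of ring3 in the frame of tub between 0 and 0.075 m and z of ring4 in the frame of tub between 0 and 0.075 m), for 0.2 s.
At the end, for the whole second after the job is handed in: Rings in the tub; carrier's centre line within 5 mm of the pointer along the bar; lid seated on the upright tub (8 mm off centre at most, within 5 mm of the rim, under 0.06 rad); pick hanging upright in its stand (22 mm from the slot point at most, flange on the prongs, under 0.1 rad); all at rest (all of step 2 and y of carrier_line in the frame of pointer_tip between -0.005 and 0.005 m and velocity of joint carrier below 0.01 m/s and horizontal distance between lid and tub below 0.008 m and z of lid in the frame of tub between 0.084 and 0.093 m and angle between lid's own z axis and vertical below 0.06 rad and angle between tub's own z axis and vertical below 0.08 rad and height (world z) of tub below 0.01 m and distance between pick and stand_slot below 0.022 m and z of pick in the frame of stand_slot between -0.004 and 0.006 m and angle between pick's own z axis and vertical below 0.1 rad and linear speed of lid below 0.02 m/s and linear speed of pick below 0.03 m/s); the robot touches nothing.
It fails at once if the fingers touch a ring that is still on the bar ((contact force between the fingers and ring1 above 1 N and z of ring1 in the frame of rotator between 0.1 and 0.13 m and x of ring1 in the frame of rotator between -0.012 and 0.012 m) or (contact force between the fingers and ring2 above 1 N and z of ring2 in the frame of rotator between 0.1 and 0.13 m and x of ring2 in the frame of rotator between -0.012 and 0.012 m) or (contact force between the fingers and ring3 above 1 N and z of ring3 in the frame of rotator between 0.1 and 0.13 m and x of ring3 in the frame of rotator between -0.012 and 0.012 m) or (contact force between the fingers and ring4 above 1 N and z of ring4 in the frame of rotator between 0.1 and 0.13 m and x of ring4 in the frame of rotator between -0.012 and 0.012 m)).
It fails at once if a bystander is shifted by more than 50 mm or knocked over (distance of any of marker, wash_bottle, beaker, dropper_bottle from where it was at the start of the episode above 0.05 m or angle between any of wash_bottle, beaker, dropper_bottle's own z axis and vertical above 0.7 rad).
It fails at once if the pointer is moved by more than 5 mm (distance of pointer_tip from where it was at the start of the episode above 0.005 m).
Of ring1, ring2, ring3, ring4 only 2 to 3 are there at a start; the rules pass over those that are not, and their reading is None.
At some moment in a run one of tub, lid may be knocked a few centimetres aside while the robot is not near it.
It also fails if it takes over 200 s, if anything falls off the work surface, if the arm or the gripper's body presses on something with over 40 N, if the wrist force passes 120 N, or if a joint passes its speed limit or range.

### The arm

A 6-joint arm with a two-finger parallel gripper is mounted at the origin on the work surface. World frame = base frame: x ahead of the robot, y to its left, z up, the work surface at z = 0. Lengths are in mm, angles in degrees, forces in N, time in s.
With the tool pointing down it reaches from about 300 to 850 mm from the base axis. Payload 4.2 kg.
Tool frame: the origin (TCP) lies at the very end of the fingers, on their centre line; the grasp point (between the pads) lies 19 mm behind it (hold_point_z is the z of the grasp point in the tool frame, in mm); z points along the fingers, y is the direction in which the jaws open and shut (so a half turn about z gives the same grasp; the last joint's range is limited). The gripper opens to 91 mm and grips with 3 to 60 N. Pads are 32 mm wide; open, the fingers measure 118 mm over their backs; the gripper's body (76 mm by 178 mm) begins 60 mm behind the grasp point.
Start: joints at [-72.938, 18.312, 89.639, -0, 72.044, -1.146], TCP at [179.678, -546.223, 213.976] pointing down, gripper open.
Joint ranges: [-177.97, 177.97], [-48.28, 115.42], [12.27, 149.76], [-77.06, 257.06], [2.81, 150.46], [-146.56, 146.56]. Speed limits (degrees/s): [147.25, 147.25, 180, 180, 180, 180].

### API

Orientations are given as [roll, pitch, yaw] about the fixed x, y, z axes, in that order (R = Rz(yaw) Ry(pitch) Rx(roll)).
In Python, from workcell import state, grab_frame, job_done, hold_point_z gives the robot as it stands. The module is installed in compiled form; this text tells all that it offers.
- The arm moves only by the shell command python3 -m creep 'ROWS' [FORCE]. ROWS is JSON, a list of rows, each a list of 7 numbers: the closure, from 0 (fully open) to 1 (shut), then the shift along the tool's x, y, z in mm, then the turn, a rotation vector about the tool's x, y, z in degrees. A call has 1 to 5 rows; each row shifts and turns the commanded pose from where the row before left it, along the tool's axes as they then stand; what a row does not reach is not made up. A row lasts 1/8 s, in which the tool goes at most 62.5 mm and 10.7 degrees, less where a joint would pass 70% of its speed; a pose out of reach is approached as far as the arm can. A call is refused whole if a number of a shift passes 62.5 or a number of a turn 10.7, either way. A call with a gripper value outside its range is refused whole. The fingers move at their own pace and stop on an object; FORCE is the grip in N (left out, the last holds). Time passes only in rows, so rows that do not move let the fingers close. It gives the time, the measured TCP pose, the force and the opening at its end, in the units of the state.
- state(): the state, without advancing time (a new reading comes with each control period).
- grab_frame(name): name is "scene" or "side" or "wrist"; returns a dict with "frame" (420x560x3 uint8, red, green, blue), "fx", "fy", "cx", "cy" (pixels), "view" (4x4, takes a point from world to camera coordinates). Camera axes: x right, y down, z forward; pixel columns grow to the right and rows downward; lengths in mm; the calibration is good to about 2 mm. A picture is of the moment at which its call begins. There is no depth.
- job_done(): hands the job in, once; it reports no verdict.
The state is a dict: "time_s": time; "qpos": joint angles; "qvel": joint speeds; "effort": joint torques, N m; "ee_pos": TCP position; "ee_rot": TCP orientation; "force": force on the tool from outside, world axes, zero at the start; "torque": the same for the moment, N m; "gripper_width": finger opening in mm.
Only numpy, scipy, OpenCV 4.12 (cv2) and the standard library are available. Lean on these libraries where they do the work, as an engineer would, in place of code of your own. Each camera call takes 0.05 s, during which the arm holds its last target.

## Working session

There is one attempt and no reset: what is moved stays moved. The work goes in short steps, Python scripts to look and compute and a shell command to move; the robot and the scene stay as the last step left them, time stands still between calls to the robot, and variables do not carry over. Pictures are saved under pics/ and viewed, and the job is handed in when it is done.

```bash
mkdir -p pics; cat > h.py <<'E'
import numpy as np, cv2
from workcell import state, grab_frame, hold_point_z
def snap(n,fn=None,crop=None,s=1):
    f=grab_frame(n); im=cv2.cvtColor(f["frame"],cv2.COLOR_RGB2BGR)
    if fn:
        o=im
        if crop: o=o[crop[1]:crop[3],crop[0]:crop[2]]
        if s!=1: o=cv2.resize(o,None,fx=s,fy=s,interpolation=cv2.INTER_CUBIC)
        cv2.imwrite("pics/"+fn,o)
    return f,im
def ray(f,u,v):
    V=np.array(f["view"]);R=V[:3,:3];t=V[:3,3]
    d=R.T@np.array([(u-f["cx"])/f["fx"],(v-f["cy"])/f["fy"],1]);return -R.T@t,d
def onz(f,u,v,z):
    o,d=ray(f,u,v);return o+d*(z-o[2])/d[2]
def proj(f,p):
    V=np.array(f["view"]);c=V[:3,:3]@np.array(p,float)+V[:3,3]
    return np.array([f["fx"]*c[0]/c[2]+f["cx"],f["fy"]*c[1]/c[2]+f["cy"]])
def tri(f1,p1,f2,p2):
    A=[];b=[]
    o1,d1=ray(f1,*p1);o2,d2=ray(f2,*p2)
    s=np.linalg.lstsq(np.c_[d1,-d2],o2-o1,rcond=None)[0]
    a=o1+s[0]*d1;c=o2+s[1]*d2
    return (a+c)/2,np.linalg.norm(a-c)
E
python3 - <<'E'
from h import *
print(state(),hold_point_z)
for n in("scene","side","wrist"):
    f,_=snap(n,n+"0.png");print(n,f["fx"],f["cx"],f["cy"]);print(np.round(f["view"],3))
E
```

```text
{'time_s': 0.0, 'qpos': array([-7.29366466e+01,  1.83515225e+01,  8.97063522e+01, -1.99307672e-04,
        7.20425948e+01, -1.14617400e+00]), 'qvel': array([-0.05299685, -0.07327936, -0.11700596, -0.07938128, -0.01622736,
        0.00537959]), 'effort': array([-5.51196244e-04, -4.12463880e+01, -2.31978089e+01,  7.25805270e-02,
        4.56652581e-02, -1.57683462e-04]), 'ee_pos': array([ 179.53421891, -545.72802167,  213.12182533]), 'ee_rot': array([-1.79899547e+02, -1.82025402e-03,  1.82095874e+01]), 'force': array([-0.46214393,  0.28874667, -0.91560032]), 'torque': array([-0.00384766, -0.00417157,  0.0429818 ]), 'gripper_width': 91.40629912336593} -18.8
scene 524.5435620450023 280.88695704350687 212.85646777282776
[[ 6.000000e-01  8.000000e-01 -2.200000e-02 -3.601050e+02]
 [ 4.940000e-01 -3.910000e-01 -7.760000e-01 -2.100020e+02]
 [-6.300000e-01  4.550000e-01 -6.300000e-01  1.989468e+03]
 [ 0.000000e+00  0.000000e+00  0.000000e+00  1.000000e+00]]
side 396.7804147065051 275.96357360037894 206.61610558037412
[[-7.95000e-01 -6.07000e-01 -5.00000e-03  4.55066e+02]
 [-3.66000e-01  4.86000e-01 -7.94000e-01  3.29151e+02]
 [ 4.84000e-01 -6.29000e-01 -6.08000e-01  8.85930e+02]
 [ 0.00000e+00  0.00000e+00  0.00000e+00  1.00000e+00]]
wrist 291.5565306602453 278.55579841958576 212.28697038804026
[[ 3.13000e-01 -9.50000e-01 -1.00000e-03 -5.74727e+02]
 [-9.18000e-01 -3.03000e-01  2.54000e-01 -2.88740e+01]
 [-2.42000e-01 -7.90000e-02 -9.67000e-01  3.91040e+02]
 [ 0.00000e+00  0.00000e+00  0.00000e+00  1.00000e+00]]
```

View pics/scene0.png

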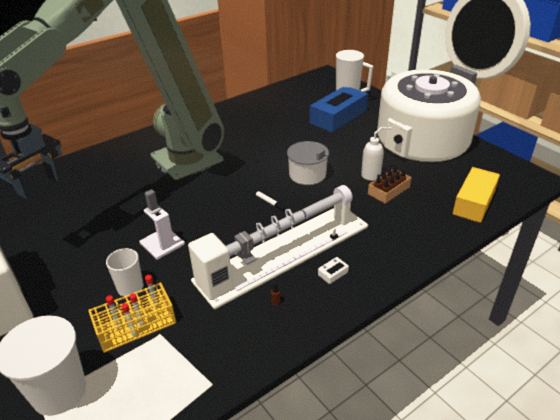

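View pics/side0.png

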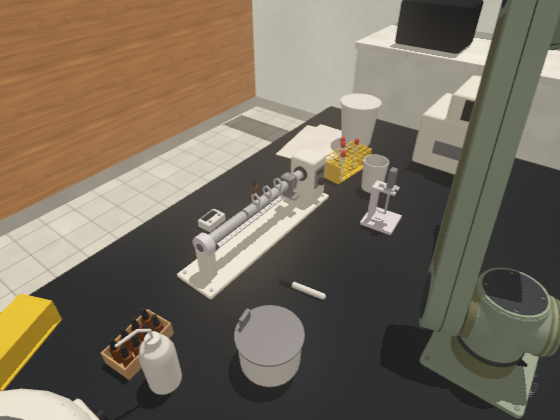

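View pics/wrist0.png

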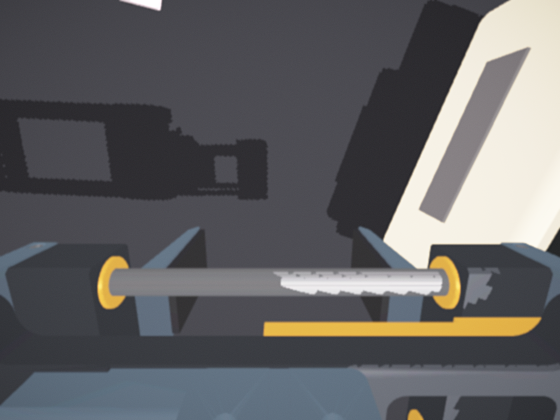

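```bash
python3 - <<'E'
from h import *
snap("scene","s1.png",(130,130,410,310),2.8)
snap("side","s2.png",(170,130,430,390),2.2)
E
```

```text
(no output)
```

View pics/s1.png

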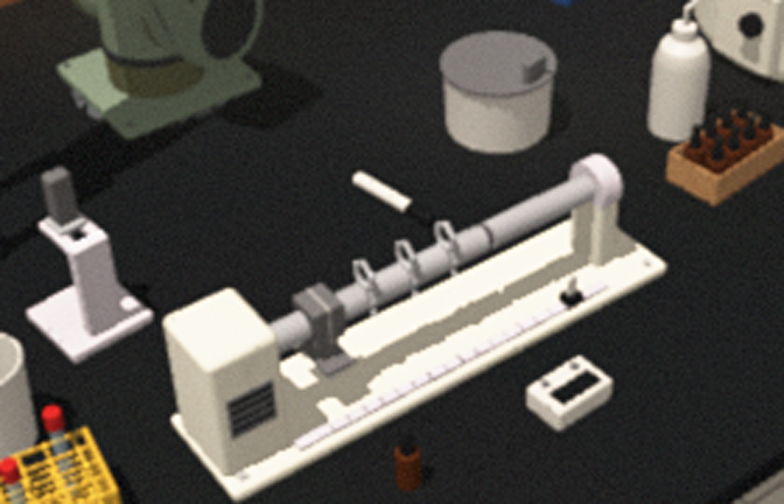

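View pics/s2.png

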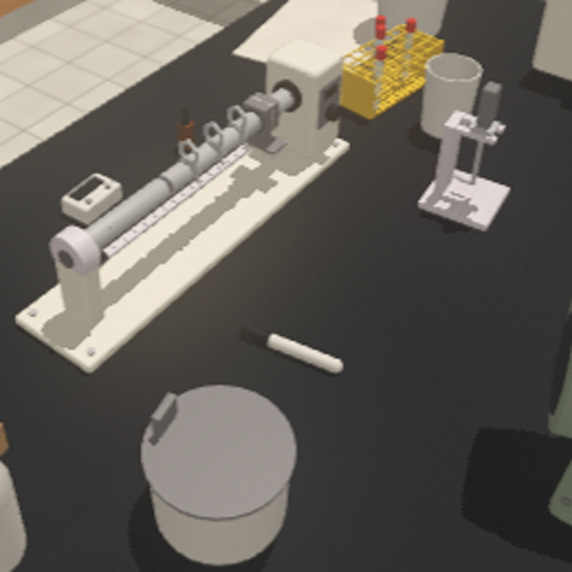

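```bash
python3 - <<'E'
from h import *
fs=grab_frame("scene");fd=grab_frame("side")
S=lambda x,y:(130+x/2.8,130+y/2.8)
D=lambda x,y:(170+x/2.2,130+y/2.2)
P=lambda n,*a:print(n,*[np.round(x,1) for x in a])
for p in[(235,497),(665,265),(172,420)]:P("base S",onz(fs,*S(*p),14))
for p in[(348,145),(90,370),(18,318)]:P("base D",onz(fd,*D(*p),14))
for p in[(28,315),(150,318),(78,358)]:P("foot S",onz(fs,*S(*p),12))
for p in[(510,188),(488,228),(420,196)]:P("foot D",onz(fd,*D(*p),12))
P("prong S",*[onz(fs,*S(*p),130) for p in[(40,227),(65,250),(85,245),(108,240)]])
P("prong D",*[onz(fd,*D(*p),130) for p in[(505,125),(495,142),(447,120),(460,112)]])
P("handle top",*[onz(fs,*S(*p),202) for p in[(55,172)]],*[onz(fd,*D(*p),202) for p in[(492,88)]])
P("lid top S",*[onz(fs,*S(*p),93) for p in[(440,62),(556,68),(500,33),(498,97)]])
P("lid top D",*[onz(fd,*D(*p),93) for p in[(142,450),(297,455),(222,386),(218,519)]])
P("lug",*[onz(fs,*S(*p),121) for p in[(525,65),(545,55)]],*[onz(fd,*D(*p),121) for p in[(155,430),(174,396)]])
P("pointer",*[onz(fs,*S(*p),55) for p in[(575,280)]])
for p,q in[((358,262),(238,107)),((403,241),(211,124)),((441,222),(188,142)),((325,290),(258,98)),((598,160),(72,230))]:P("rings/carrier/tail",*tri(fs,S(*p),fd,D(*q)))
P("marker",*[onz(fs,*S(*p),10) for p in[(355,177),(445,225)]])
E
```

```text
base S [ 713.1 -306.2   14. ]
base S [719.7 249.8  14. ]
base S [ 587.8 -304.    14. ]
base D [ 575.8 -295.8   14. ]
base D [581.8 257.   14. ]
base D [708.5 252.7  14. ]
foot S [ 350.  -349.9   12. ]
foot S [ 437.2 -247.    12. ]
foot S [ 445.5 -337.4   12. ]
foot D [ 335.1 -347.9   12. ]
foot D [ 323.6 -247.4   12. ]
foot D [ 430.1 -253.5   12. ]
prong S [ 365.9 -319.3  130. ] [ 416.6 -315.6  130. ] [ 422.1 -295.7  130. ] [ 429.6 -273.3  130. ]
prong D [ 353.7 -320.   130. ] [ 348. -275.  130.] [ 421.6 -284.   130. ] [ 416.1 -312.6  130. ]
handle top [ 384.4 -297.   202. ] [ 369.  -282.3  202. ]
lid top S [327.8 234.2  93. ] [428.6 337.6  93. ] [321.4 335.9  93. ] [433.5 241.3  93. ]
lid top D [422.2 337.4  93. ] [303.  253.9  93. ] [408.1 233.   93. ] [322.  349.3  93. ]
lug [432.6 283.6 121. ] [430.6 316.9 121. ] [412.5 327.5 121. ] [423.5 287.6 121. ]
pointer [711.1 121.4  55. ]
rings/carrier/tail [ 644.7 -107.4  156. ] 0.6
rings/carrier/tail [647.5 -53.9 156.9] 2.1
rings/carrier/tail [646.3  -5.5 156.3] 2.1
rings/carrier/tail [ 646.7 -151.5  145.9] 4.8
rings/carrier/tail [653.8 196.7 145.8] 4.1
marker [364.4  74.6  10. ] [506.4 103.6  10. ]
```

```bash
python3 -m creep '[[0,0,0,-60,0,0,9.1],[0,0,0,-60,0,0,9.1],[0,35,-40,-30,0,0,0],[0,35,-40,-30,0,0,0],[0,35,-40,0,0,0,0]]'; python3 -m creep '[[0,25,-40,0,0,0,0],[0,20,-40,0,0,0,0],[0,0,-46,0,0,0,0],[0,0,0,0,0,0,0],[0,0,0,0,0,0,0]]'
python3 - <<'E'
from h import *
s=state();print(s["ee_pos"],s["ee_rot"])
f,_=snap("wrist","w1.png");V=np.array(f["view"]);print("cam",-V[:3,:3].T@V[:3,3]-s["ee_pos"],V[2,:3])
E
```

```text
time_s: 0.98
ee_pos: [285.9, -425.7, 396.7]
ee_rot: [179.7, -0.2, -0.0]
force: [0.5, -0.8, 0.0]
gripper_width: 91.2
time_s: 1.6
ee_pos: [329.7, -300.5, 394.1]
ee_rot: [179.9, -0.0, 0.0]
force: [0.1, -0.0, -0.6]
gripper_width: 91.4
[ 329.68347163 -300.53033553  394.13466989] [ 1.79940536e+02 -2.08771923e-02  2.15632063e-02]
cam [7.19488256e+01 1.13405175e-01 1.71666460e+02] [-0.25391705 -0.00191128 -0.96722411]
```

View pics/w1.png

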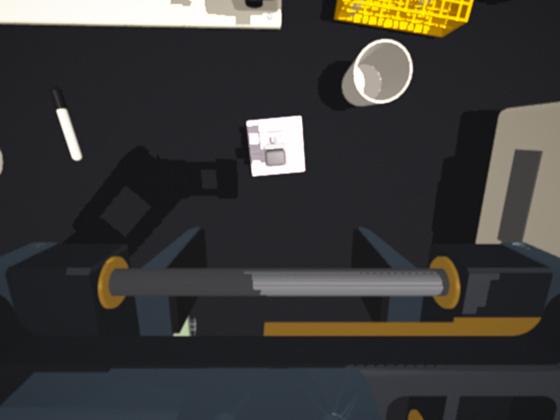

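```bash
python3 - <<'E'
from h import *
snap("wrist","w2.png",(220,100,330,190),7)
E
```

```text
(no output)
```

View pics/w2.png

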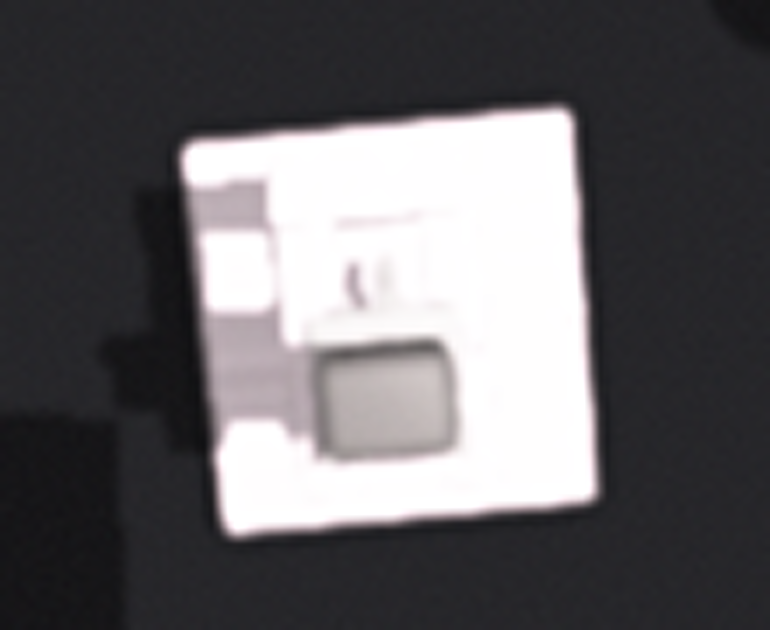

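```bash
python3 - <<'E'
from h import *
f=grab_frame("wrist")
W=lambda x,y:(220+x/7,100+y/7)
for p in[(185,145),(572,107),(598,500),(225,537)]:print(np.round(onz(f,*W(*p),12),1))
print()
for p in[(315,345),(445,340),(457,452),(330,460)]:print(np.round(onz(f,*W(*p),196),1))
f1=f
fd,im=snap("side","s3.png",(350,150,410,240),8)
fs,im=snap("scene","s4.png",(130,180,190,260),8)
E
```

```text
[ 427.7 -243.4   12. ]
[ 437.  -343.5   12. ]
[ 336.  -352.5   12. ]
[ 326.  -251.4   12. ]

[ 385.2 -284.7  196. ]
[ 386.1 -307.7  196. ]
[ 366.4 -310.   196. ]
[ 365.  -287.2  196. ]
```

View pics/s3.png

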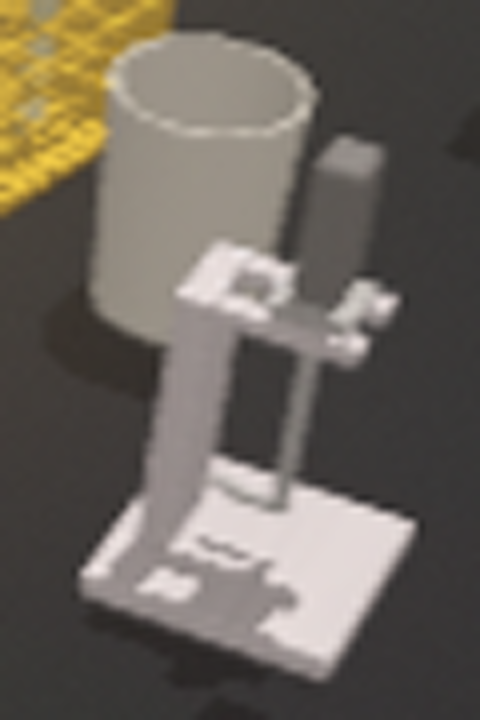

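View pics/s4.png

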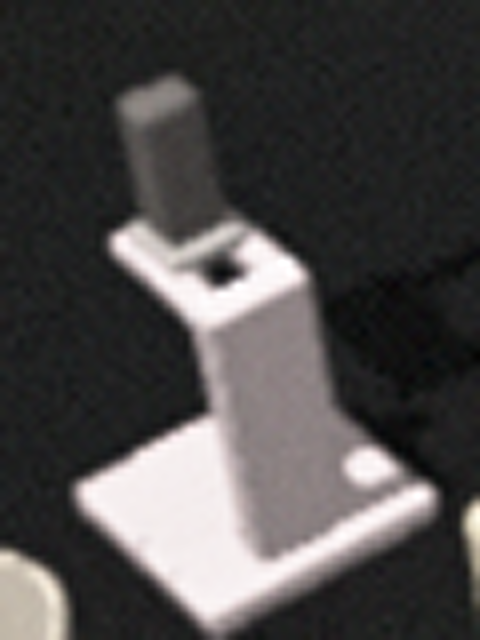

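```bash
python3 - <<'E'
from h import *
f,_=snap("side")
o=np.array([374.,-298.4,0])
c,s=np.cos(np.radians(5)),np.sin(np.radians(5))
for n,d in(("shank top",(0,0,128)),("bot",(0,0,35)),("+x",(24,0,36)),("-y",(0,-24,36)),("+y",(0,24,36)),("-x",(-24,0,36))):
    p=o+np.array([c*d[0]-s*d[1],s*d[0]+c*d[1],d[2]]);u=proj(f,p);print(n,np.round((u-[350,150])*8))
E
```

```text
shank top [320. 307.]
bot [279. 503.]
+x [220. 481.]
-y [301. 469.]
+y [257. 534.]
-x [339. 522.]
```

```bash
python3 -m creep '[[0,0,0,0,0,0,-10],[0,0,0,0,0,0,-10],[0,0,0,0,0,0,-10],[0,0,0,0,0,0,-10],[0,0,0,0,0,0,-10]]'; python3 -m creep '[[0,0,0,0,0,0,-10],[0,0,0,0,0,0,-10],[0,0,0,0,0,0,-10],[0,0,0,0,0,0,-10],[0,50,6,0,0,0,0]]'
python3 -m creep '[[0,58,6,0,0,0,0],[0,58,6,0,0,0,0],[0,58,6,0,0,0,0],[0,58,6,0,0,0,0],[0,58,6,0,0,0,0]]';python3 -m creep '[[0,58,6,0,0,0,0],[0,58,6,0,0,0,0],[0,40,0,0,0,0,0],[0,0,0,0,0,0,0],[0,0,0,0,0,0,0]]'
python3 - <<'E'
from h import *
s=state();print(s["ee_pos"],s["ee_rot"])
f,_=snap("wrist","w3.png")
E
```

```text
time_s: 2.52
ee_pos: [329.6, -300.6, 393.8]
ee_rot: [-180.0, 0.0, 50.3]
force: [0.0, 0.2, 0.8]
gripper_width: 91.1
time_s: 3.15
ee_pos: [335.9, -251.8, 393.0]
ee_rot: [-179.9, -0.0, 89.8]
force: [1.9, 1.7, 0.3]
gripper_width: 91.1
time_s: 3.78
ee_pos: [365.7, 41.3, 394.1]
ee_rot: [179.9, 0.0, 90.0]
force: [1.1, -0.7, 0.7]
gripper_width: 91.4
time_s: 4.4
ee_pos: [377.7, 195.2, 393.8]
ee_rot: [-180.0, 0.1, 90.0]
force: [0.4, 0.4, -0.6]
gripper_width: 91.3
[377.71115885 195.22644422 393.76804619] [-1.79981612e+02  5.46600044e-02  8.99918478e+01]
```

View pics/w3.png

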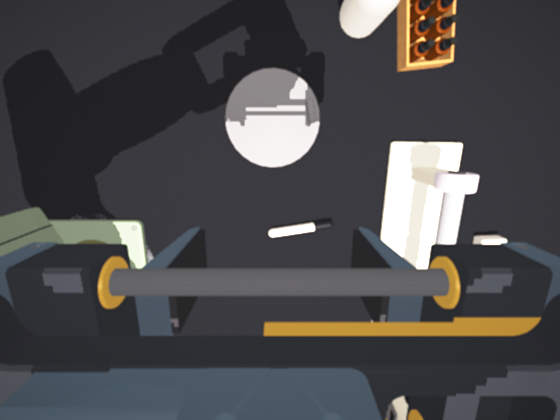

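```bash
python3 - <<'E'
from h import *
f,im=snap("wrist","w4.png",(215,55,335,180),6)
g=cv2.cvtColor(im,cv2.COLOR_BGR2GRAY);m=(g>75).astype(np.uint8);m[:60]=0;m[175:]=0;m[:,:215]=0;m[:,335:]=0
c=max(cv2.findContours(m,0,2)[0],key=cv2.contourArea);h=cv2.convexHull(c)
P=np.array([onz(f,u,v,93)[:2] for u,v in h[:,0]])
A=np.c_[2*P,np.ones(len(P))];x=np.linalg.lstsq(A,(P**2).sum(1),rcond=None)[0]
print(x[:2],np.sqrt(x[2]+x[:2]@x[:2]))
E
```

```text
[368.10294943 290.09811145] 74.10436638574261
```

View pics/w4.png

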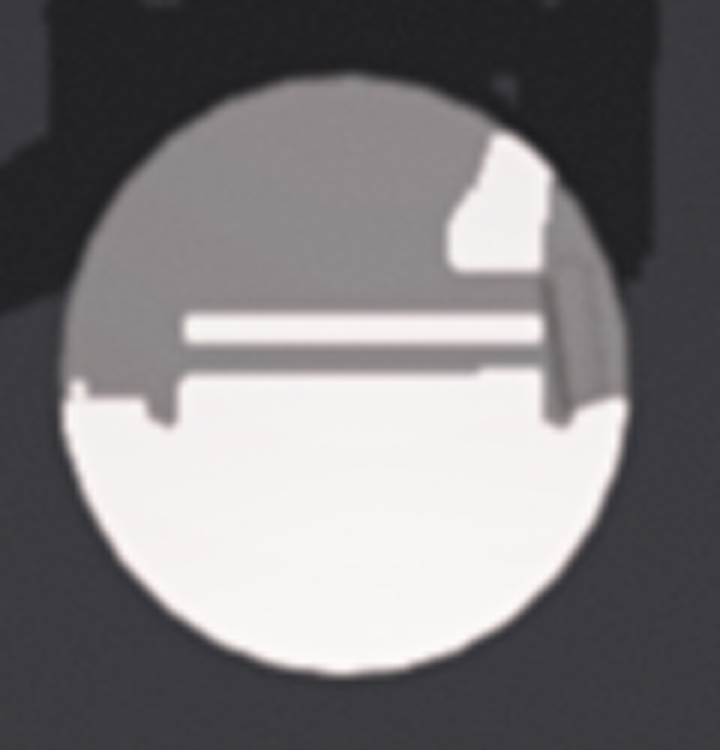

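```bash
python3 - <<'E'
from h import *
f,im=snap("wrist")
o=cv2.resize(im[80:130,290:330],None,fx=14,fy=14,interpolation=cv2.INTER_CUBIC)
o=cv2.convertScaleAbs(o,alpha=2.2,beta=-120);cv2.imwrite("pics/w5.png",o)
W=lambda x,y:(215+x/6,55+y/6)
for p in[(550,265),(590,260),(620,400),(575,410)]:print(np.round(onz(f,*W(*p),121),1))
E
```

```text
[418.6 316.3 121. ]
[428.1 317.4 121. ]
[436.4 285.5 121. ]
[425.5 283.2 121. ]
```

View pics/w5.png

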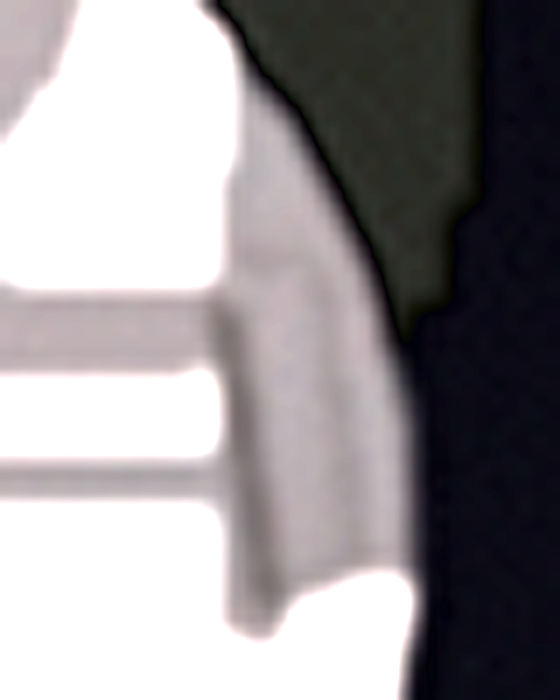

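```bash
python3 -m creep '[[0,0,0,0,0,0,-5.5],[0,0,0,0,0,0,-5.5],[0,47,34,0,0,0,0],[0,47.5,33.5,0,0,0,0],[0,0,0,-0,0,0,0]]' 30; python3 -m creep '[[0,0,0,60,0,0,0],[0,0,0,60,0,0,0],[0,0,0,60,0,0,0],[0,0,0,58,0,0,0],[0,0,0,0,0,0,0]]' 
python3 - <<'E'
from h import *
s=state();print(s["ee_pos"],s["ee_rot"])
snap("wrist","w6.png");snap("side","s6.png",(160,200,440,400),2.8)
E
```

```text
time_s: 5.18
ee_pos: [427.2, 303.1, 392.1]
ee_rot: [-179.9, 0.0, 101.1]
force: [-0.4, -0.6, -0.2]
gripper_width: 91.6
time_s: 5.8
ee_pos: [423.1, 298.1, 152.9]
ee_rot: [-179.5, 0.2, 100.9]
force: [-0.9, -0.1, 0.6]
gripper_width: 91.4
[423.12043982 298.12415877 152.94002843] [-179.49332324    0.23954748  100.91450037]
```

View pics/w6.png

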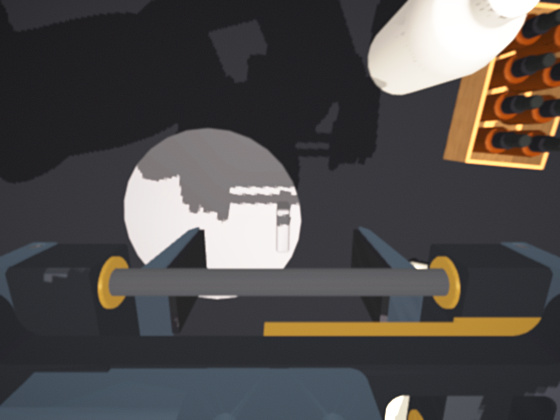

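View pics/s6.png

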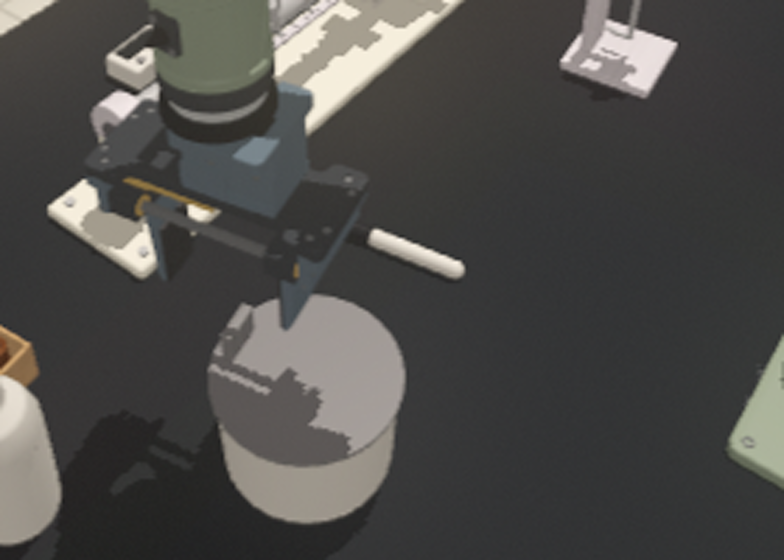

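```bash
python3 - <<'E'
from h import *
f,im=snap("wrist","w7.png",(260,180,320,280),6)
for p in[(277,205),(290,205),(290,250),(277,250)]:print(np.round(onz(f,*p,121),1))
print(proj(f,(423.1,298.1,121)))
E
```

```text
[422.3 322.6 121. ]
[431.7 324.4 121. ]
[438.8 289.7 121. ]
[429.  287.8 121. ]
[271.85279948 236.15949243]
```

View pics/w7.png

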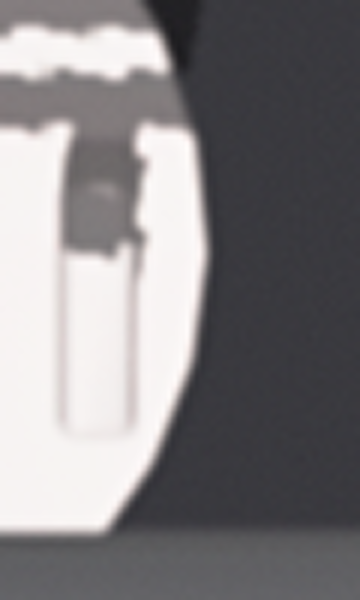

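```bash
python3 -m creep '[[0,4,3,25,0,0,0],[0,0,0,25,0,0,0],[0,0,0,4,0,0,0],[1,0,0,0,0,0,0],[1,0,0,0,0,0,0]]' 35; python3 -m creep '[[1,0,0,0,0,0,0],[1,0,0,0,0,0,0],[1,0,0,0,0,0,0]]' 
python3 - <<'E'
from h import *
s=state();print(s["ee_pos"],s["ee_rot"],s["gripper_width"])
E
```

```text
time_s: 6.58
ee_pos: [429.0, 306.6, 103.6]
ee_rot: [179.8, -0.1, 101.0]
force: [-0.5, 0.1, 0.7]
gripper_width: 74.1
time_s: 6.95
ee_pos: [428.0, 306.0, 102.0]
ee_rot: [180.0, 0.0, 101.0]
force: [-0.2, 0.1, 0.2]
gripper_width: 43.9
[428.00762339 305.9639006  102.01655762] [1.79990997e+02 1.87051895e-03 1.01007477e+02] 43.88028315577142
```

```bash
python3 -m creep '[[0.5,-3,-2,5,0,0,0],[1,0,0,0,0,0,0],[1,0,0,0,0,0,0],[1,0,0,0,0,0,0],[1,0,0,0,0,0,0]]' 35; python3 -m creep '[[1,0,0,0,0,0,0],[1,0,0,0,0,0,0],[1,0,0,0,0,0,0]]' 
python3 -m creep '[[1,0,0,-10,0,0,0],[1,0,0,-30,0,0,0],[1,0,0,-40,0,0,0],[1,0,0,-40,0,0,0],[1,0,0,0,0,0,0]]'
python3 - <<'E'
from h import *
s=state();print(s["ee_pos"],s["ee_rot"],s["gripper_width"])
snap("side","s8.png",(160,150,440,400),2.4)
E
```

```text
time_s: 7.58
ee_pos: [426.5, 302.6, 96.9]
ee_rot: [-180.0, 0.0, 101.0]
force: [0.0, -0.9, 0.7]
gripper_width: 9.8
time_s: 7.95
ee_pos: [426.5, 302.6, 96.9]
ee_rot: [-180.0, 0.0, 101.0]
force: [-0.2, -0.1, 1.0]
gripper_width: 9.7
time_s: 8.57
ee_pos: [428.4, 303.8, 220.8]
ee_rot: [179.6, -0.2, 101.0]
force: [0.5, 0.0, -0.4]
gripper_width: 9.5
[428.37020323 303.83799982 220.80054967] [179.55384733  -0.18111377 101.00892043] 9.45936443618825
```

View pics/s8.png

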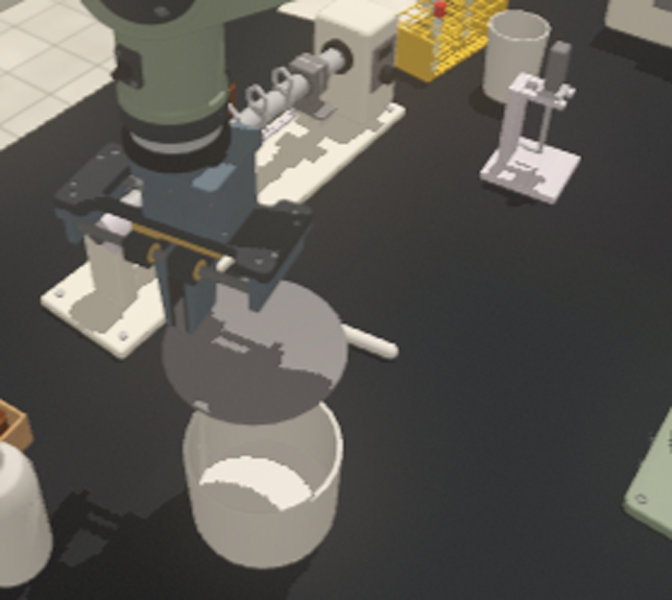

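```bash
python3 -m creep '[[1,-30,-4,0,0,0,0],[1,-54,-8,0,0,0,0],[1,-54,-8,0,0,0,0],[1,-54,-8,0,0,0,0],[1,-54,-8,0,0,0,0]]' 
python3 -m creep '[[1,-54,-8,0,0,0,0],[1,-54,-7,0,0,0,0],[1,-25,-2,0,0,0,0],[1,0,0,0,0,0,0],[1,0,0,50,0,0,0]]'
python3 -m creep '[[1,0,0,50,0,0,0],[1,0,0,50,0,0,0],[1,0,0,30,0,0,0],[1,0,0,0,0,0,0],[1,0,0,0,0,0,0]]'
python3 - <<'E'
from h import *
s=state();print(s["ee_pos"],s["ee_rot"],s["force"])
snap("side","s9.png",(160,100,440,350),2.4)
E
```

```text
time_s: 9.25
ee_pos: [437.1, 52.5, 215.5]
ee_rot: [-179.9, -0.0, 101.0]
force: [-0.5, 0.5, -1.5]
gripper_width: 9.6
time_s: 9.88
ee_pos: [449.4, -79.5, 168.4]
ee_rot: [179.6, 0.1, 101.0]
force: [0.5, -0.2, -1.7]
gripper_width: 10.1
time_s: 10.5
ee_pos: [447.6, -79.0, 37.7]
ee_rot: [179.9, 0.0, 101.1]
force: [0.4, 0.6, -0.6]
gripper_width: 10.3
[447.5748251  -78.99954302  37.68966665] [1.79935287e+02 1.88089565e-02 1.01052777e+02] [ 0.35501149  0.56743389 -0.59010815]
```

View pics/s9.png

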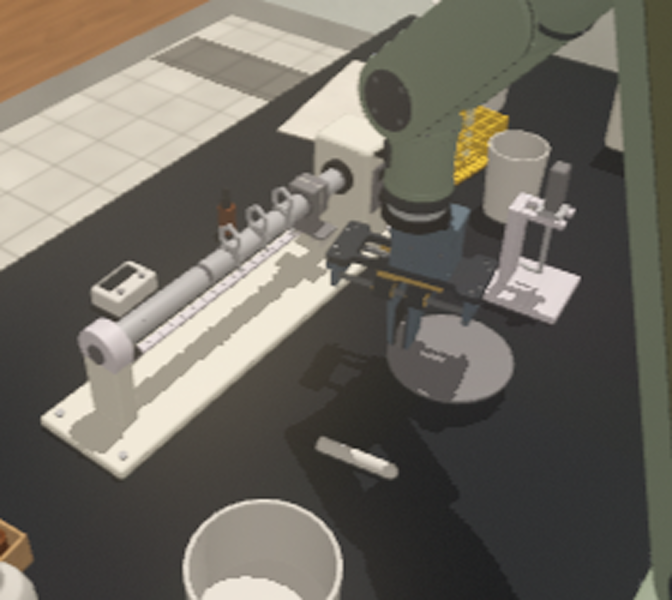

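```bash
python3 -m creep '[[1,0,0,10,0,0,0],[1,0,0,8.5,0,0,0],[1,0,0,0,0,0,0],[0.8,0,0,0,0,0,0],[0,0,0,0,0,0,0]]' 
python3 -m creep '[[0,0,0,0,0,0,0],[0,0,0,-20,0,0,0],[0,0,0,-50,0,0,0],[0,0,0,-60,0,0,6],[0,0,0,-60,0,0,0]]'
python3 -m creep '[[0,-43,-18,-50,0,0,0],[0,-43,-18,0,0,0,0],[0,-43,-18,0,0,0,0],[0,-43,-18,0,0,0,0],[0,-40,-19,0,0,0,0]]'
python3 -m creep '[[0,0,0,0,0,0,0]]'
python3 - <<'E'
from h import *
s=state();print(s["ee_pos"],s["ee_rot"],s["force"])
f,_=snap("wrist","w10.png");snap("side","s10.png",(260,100,440,280),3.3)
for z in (196,130): print(proj(f,(375,-298,z)))
E
```

```text
time_s: 11.18
ee_pos: [447.0, -79.6, 18.6]
ee_rot: [180.0, 0.0, 101.0]
force: [0.5, 0.2, -0.7]
gripper_width: 25.6
time_s: 11.8
ee_pos: [446.5, -79.5, 210.4]
ee_rot: [180.0, 0.0, 95.0]
force: [1.2, -0.3, 0.9]
gripper_width: 75.5
time_s: 12.42
ee_pos: [375.3, -296.2, 254.3]
ee_rot: [180.0, 0.0, 95.0]
force: [1.1, -0.2, -0.2]
gripper_width: 91.2
time_s: 12.55
ee_pos: [374.9, -296.9, 253.9]
ee_rot: [-180.0, 0.0, 94.8]
force: [0.2, 0.4, -0.4]
gripper_width: 91.4
[ 374.93174227 -296.88706363  253.94408018] [-1.79970780e+02  1.51593882e-02  9.47653137e+01] [ 0.21930733  0.41967711 -0.37927192]
[277.82703727 226.24272634]
[278.05458611 207.2179048 ]
```

View pics/w10.png

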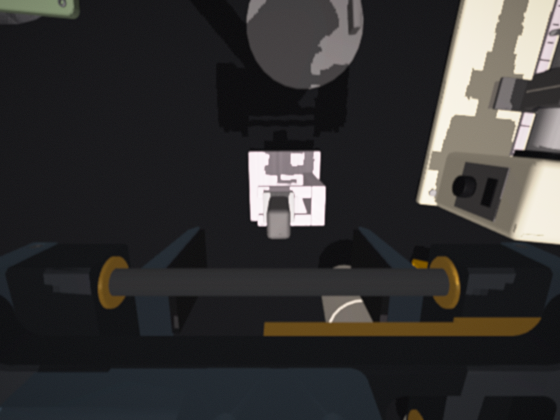

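View pics/s10.png

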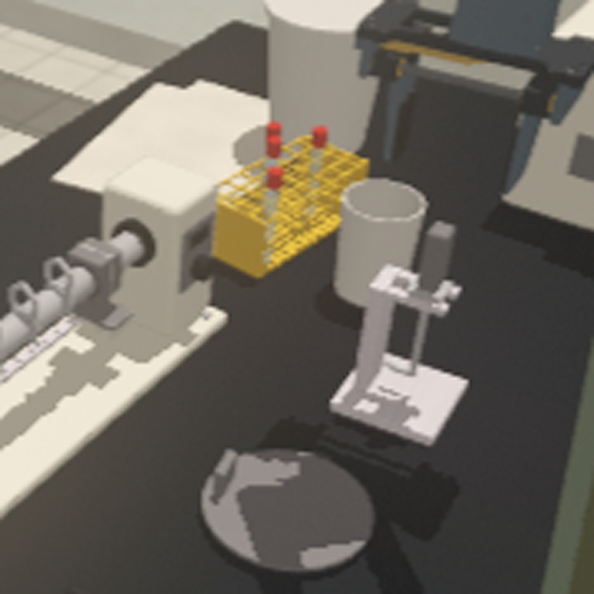

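```bash
python3 - <<'E'
from h import *
f,_=snap("wrist","w11.png",(240,140,335,245),6.5)
E
```

```text
(no output)
```

View pics/w11.png

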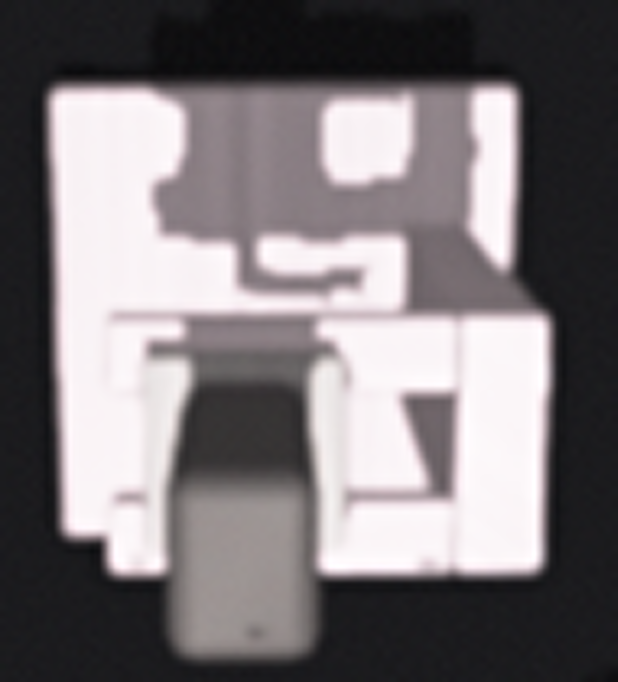

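```bash
python3 -m creep '[[0,-2,0,45,0,0,0],[0,0,0,45,0,0,0],[0,0,0,18,0,0,0],[0.5,0,0,0,0,0,0],[1,0,0,0,0,0,0]]' 45
python3 -m creep '[[1,0,0,0,0,0,0],[1,0,0,0,0,0,0],[1,0,0,0,0,0,0],[1,0,0,0,0,0,0],[1,0,0,0,0,0,0]]'
python3 - <<'E'
from h import *
s=state();print(s["ee_pos"],s["ee_rot"],s["force"],s["torque"])
f,_=snap("side","s11.png",(310,100,440,240),4)
E
```

```text
time_s: 13.32
ee_pos: [377.1, -296.7, 147.2]
ee_rot: [179.9, 0.1, 95.1]
force: [1.0, 0.1, -0.2]
gripper_width: 74.3
time_s: 13.95
ee_pos: [376.2, -296.9, 146.2]
ee_rot: [180.0, 0.0, 95.0]
force: [0.2, 0.2, -0.3]
gripper_width: 24.3
[ 376.15896725 -296.86894176  146.17329313] [1.79996882e+02 2.80282027e-03 9.50018740e+01] [ 0.17972673  0.24274965 -0.30896868] [-0.05015152 -0.06993368 -0.05312146]
```

View pics/s11.png

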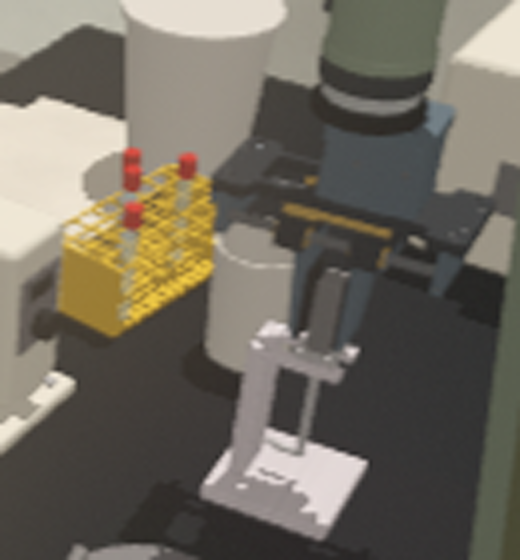

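```bash
python3 -m creep '[[1,0,0,0,0,0,0],[1,0,0,0,0,0,0],[1,0,0,-4,0,0,0],[1,0,0,-6,0,0,0],[1,0,0,0,0,0,0]]'
python3 -m creep '[[1,0,-15,0,0,0,0],[1,0,-25,0,0,0,0],[1,0,-25,0,0,0,0],[1,0,0,0,0,0,0],[1,0,0,0,0,0,0]]'
python3 - <<'E'
from h import *
s=state();print(s["ee_pos"],s["ee_rot"],s["force"],s["torque"])
f,_=snap("side","s12.png",(310,100,440,240),4)
E
```

```text
time_s: 14.62
ee_pos: [376.6, -297.1, 156.8]
ee_rot: [179.9, 0.1, 95.0]
force: [0.0, 0.4, -0.6]
gripper_width: 20.1
time_s: 15.25
ee_pos: [311.6, -302.7, 156.3]
ee_rot: [180.0, 0.0, 95.0]
force: [0.6, -0.7, -1.5]
gripper_width: 20.0
[ 311.57671845 -302.70410284  156.32720197] [1.79957917e+02 3.06056953e-02 9.49756679e+01] [ 0.57596188 -0.6937219  -1.53563071] [-0.0096186  -0.10067715  0.03943555]
```

View pics/s12.png

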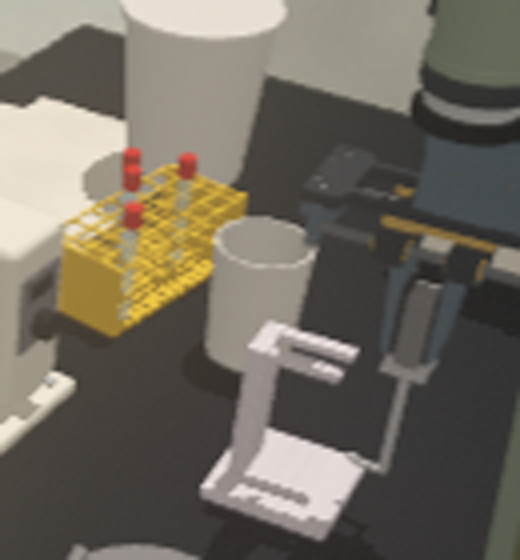

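```bash
python3 -m creep '[[1,0,0,-60,0,0,0],[1,0,0,-60,0,0,10.4],[1,0,0,-55,0,0,10.4],[1,0,0,0,0,0,10.4],[1,0,0,0,0,0,10.4]]'
python3 -m creep '[[1,0,0,0,0,0,10.4],[1,0,0,0,0,0,10.4],[1,0,0,0,0,0,10.4],[1,0,0,0,0,0,10.4],[1,0,0,0,0,0,10.4]]'
python3 -m creep '[[1,35,-37,0,0,0,0],[1,35,-37,0,0,0,0],[1,35,-37,0,0,0,0],[1,35,-37,0,0,0,0],[1,35,-37,0,0,0,0]]'
python3 -m creep '[[1,35,-37,0,0,0,0],[1,35,-37,0,0,0,0],[1,35,-37,0,0,0,0],[1,28,-30,0,0,0,0],[1,0,0,0,0,0,0]]'
python3 -m creep '[[1,0,0,0,0,0,0]]'
python3 - <<'E'
from h import *
s=state();print(s["ee_pos"],s["ee_rot"],s["force"],s["torque"])
f,_=snap("wrist","w13.png");snap("scene","s13.png",(180,100,400,310),3)
E
```

```text
time_s: 15.92
ee_pos: [312.3, -302.6, 331.9]
ee_rot: [179.9, 0.0, 53.1]
force: [-0.3, -0.5, -1.3]
gripper_width: 20.2
time_s: 16.55
ee_pos: [312.1, -302.4, 331.1]
ee_rot: [-180.0, -0.0, 1.1]
force: [-0.7, -0.5, -0.9]
gripper_width: 20.0
time_s: 17.18
ee_pos: [483.4, -111.4, 331.0]
ee_rot: [180.0, -0.0, 1.5]
force: [0.5, -0.7, -0.4]
gripper_width: 19.7
time_s: 17.8
ee_pos: [613.0, 33.9, 329.4]
ee_rot: [-180.0, 0.1, 1.7]
force: [-1.1, -0.1, -1.3]
gripper_width: 20.0
time_s: 17.92
ee_pos: [611.2, 31.1, 330.7]
ee_rot: [180.0, 0.1, 1.5]
force: [0.1, -0.1, -1.0]
gripper_width: 19.5
[611.20868181  31.14403519 330.65851802] [1.79967733e+02 6.63439431e-02 1.45543485e+00] [ 0.09643155 -0.05435138 -1.00809564] [0.01526144 0.05537558 0.0498678 ]
```

View pics/w13.png

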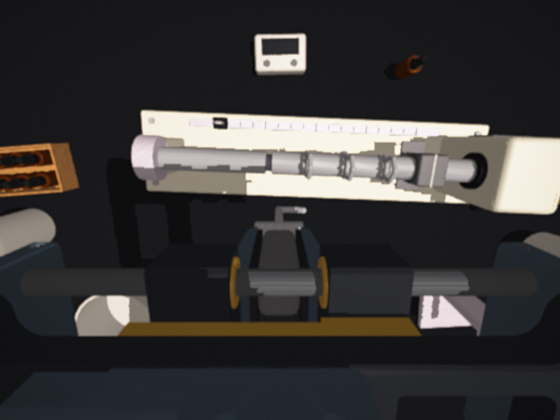

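View pics/s13.png

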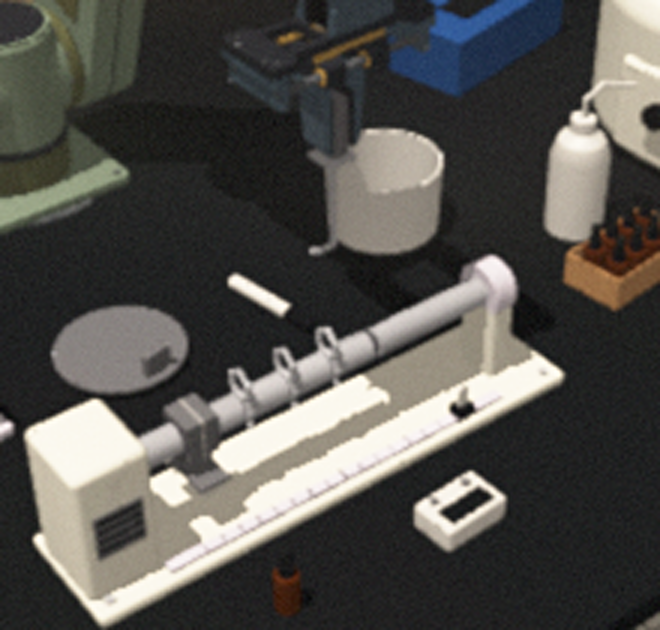

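```bash
python3 - <<'E'
from h import *
f,_=snap("wrist","w14.png",(250,100,450,220),4)
f,_=snap("wrist","w15.png",(130,90,290,220),4.9)
E
```

```text
(no output)
```

View pics/w14.png

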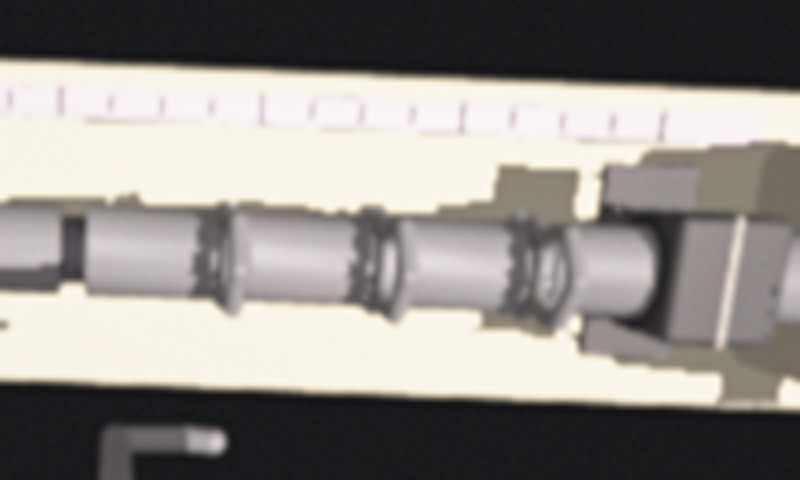

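View pics/w15.png

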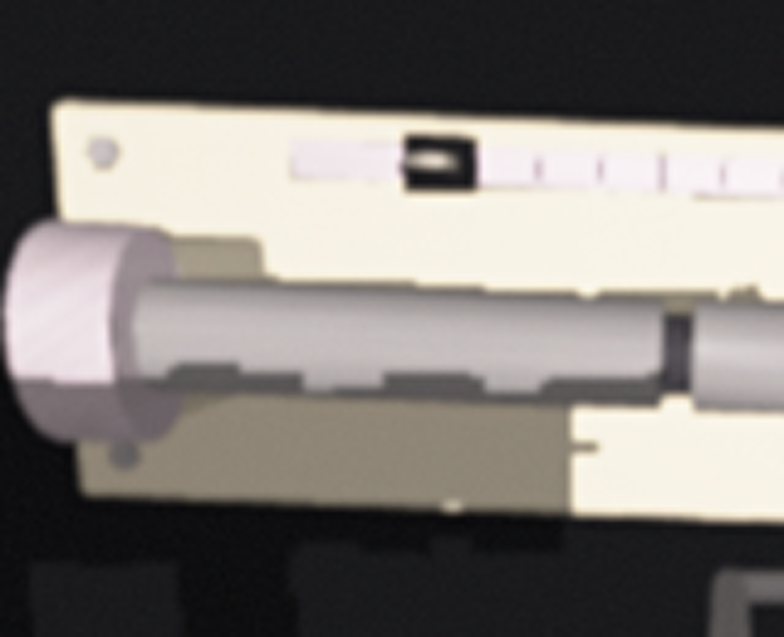

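```bash
python3 - <<'E'
from h import *
f,_=snap("wrist")
A=lambda x,y:(250+x/4,100+y/4)
B=lambda x,y:(130+x/4.9,90+y/4.9)
P=lambda n,*a:print(n,*[np.round(x,1) for x in a])
P("far edge",onz(f,*B(55,100),14),onz(f,*A(0,60),14),onz(f,*A(800,90),14))
P("near edge",onz(f,*B(85,495),14),onz(f,*A(0,382),14),onz(f,*A(800,408),14))
P("groove4",onz(f,*A(60,215),115),onz(f,*A(87,215),115),onz(f,*A(60,285),115),onz(f,*A(87,293),115))
P("bar edges",onz(f,*B(180,280),115),onz(f,*B(150,385),115),onz(f,*A(450,222),115),onz(f,*A(450,305),115))
P("rings z150",onz(f,*A(236,260),147),onz(f,*A(405,265),147),onz(f,*A(570,270),147))
P("carrier line",onz(f,*A(740,220),139),onz(f,*A(720,345),139))
P("pointer",onz(f,*B(410,160),55),onz(f,*B(455,160),55))
P("toe",onz(f,*A(110,440),220),onz(f,*A(225,440),223))
E
```

```text
far edge [716.5 250.5  14. ] [713.7  77.7  14. ] [ 710.1 -243.4   14. ]
near edge [586.5 252.4  14. ] [582.9  77.8  14. ] [ 579.8 -266.1   14. ]
groove4 [659.6  48.7 115. ] [659.8  39.8 115. ] [636.8  48.4 115. ] [634.4  39.4 115. ]
bar edges [665.  176.5 115. ] [637.  186.6 115. ] [660.5 -79.1 115. ] [633.3 -81.7 115. ]
rings z150 [649.4  -6.2 147. ] [649.2 -57.5 147. ] [ 648.9 -107.8  147. ]
carrier line [ 664.6 -161.3  139. ] [ 625.8 -161.2  139. ]
pointer [699.1 127.3  55. ] [699.5 113.8  55. ]
toe [610.8  30.9 220. ] [612.2   2.4 223. ]
```

```bash
python3 -m creep '[[1,0,0,0,0,0,2.2],[1,37.5,0,0,0,0,0],[1,0,0,40,0,0,0],[1,0,0,40,0,0,0],[1,0,0,0,0,0,0]]'
python3 -m creep '[[1,0,0,0,0,0,0]]'
python3 - <<'E'
from h import *
s=state();print(s["ee_pos"],s["ee_rot"],s["force"],s["torque"])
f,_=snap("wrist","w16.png",(200,100,400,250),4);snap("scene","s16.png",(240,130,340,240),6);snap("side","s17.png",(220,130,340,240),6)
E
```

```text
time_s: 18.8
ee_pos: [646.7, 29.8, 248.0]
ee_rot: [180.0, 0.4, -0.8]
force: [0.2, 0.7, -0.4]
gripper_width: 19.7
time_s: 18.92
ee_pos: [649.6, 30.2, 253.2]
ee_rot: [-180.0, -0.2, -0.8]
force: [-0.4, 0.4, -0.6]
gripper_width: 19.7
[649.60987184  30.15365713 253.24242541] [-179.99564329   -0.18803763   -0.81853201] [-0.36450067  0.41653159 -0.57190089] [0.06840282 0.0070897  0.03061193]
```

View pics/w16.png

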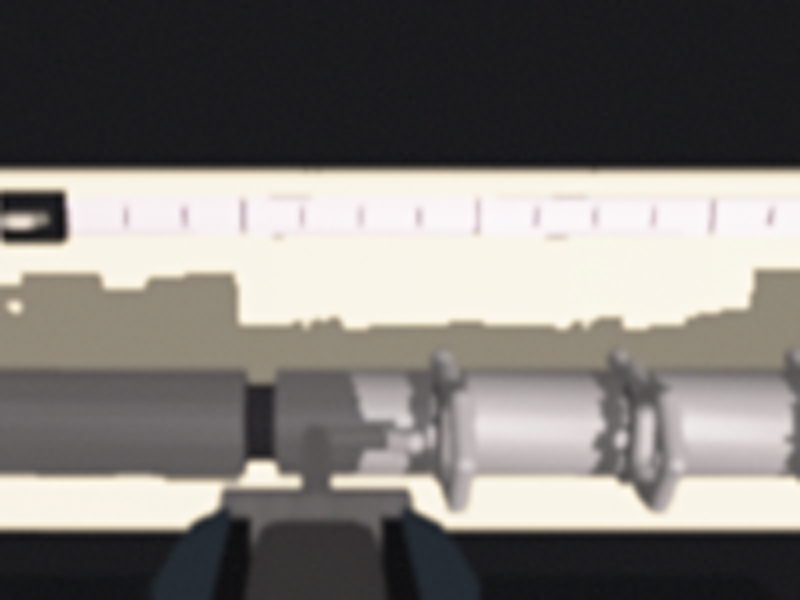

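View pics/s16.png

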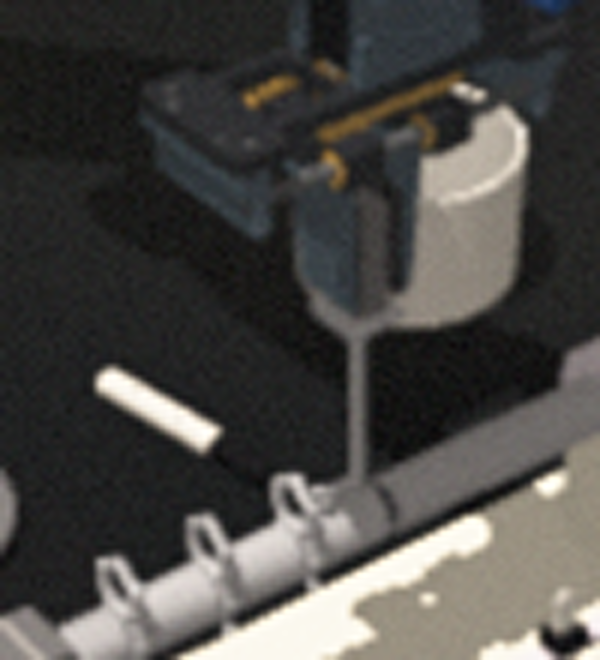

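View pics/s17.png

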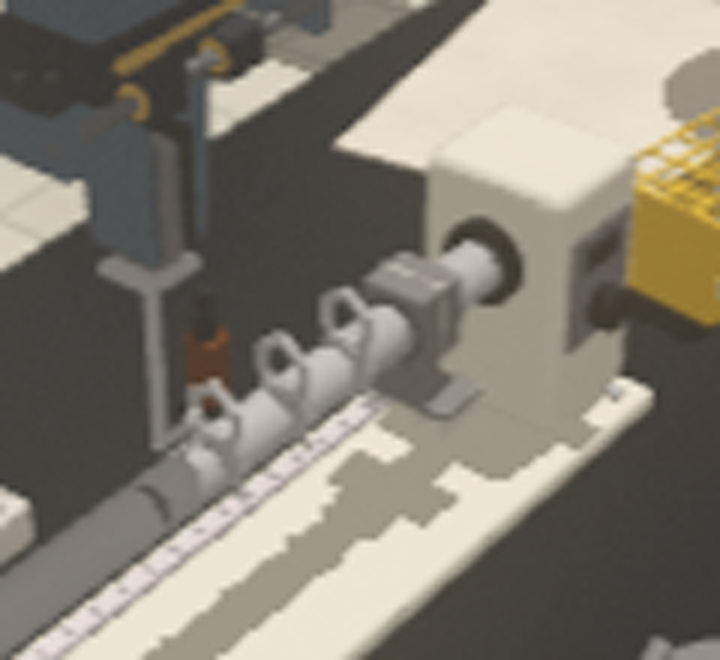

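```bash
python3 -m creep '[[1,0,0,0,0,0,0]]'; python3 - <<'E'
from h import *
s=state();print(s["ee_pos"],s["ee_rot"])
f,im=snap("wrist","w17.png",(260,170,340,230),9)
q=lambda p:np.round((proj(f,p)-[260,170])*9)
for n,p in(("toe tip pred",(648.6,2,142)),("loop L low",(638.6,-7,135)),("loopR low",(658.6,-7,135)),("loop top",(648.6,-7,157)),("loop innertop",(648.6,-7,153)),("toe base",(648.6,30,139.5))):print(n,q(p))
fs,_=snap("side","s18.png",(235,175,285,215),14)
q=lambda p:np.round((proj(fs,p)-[235,175])*14)
for n,p in(("toe tip pred",(648.6,2,142)),("opening bottom",(648.6,-7,132.5)),("opening top",(648.6,-7,153)),("L",(638.6,-7,140)),("R",(658.6,-7,140)),("toe base",(648.6,30,139.5))):print(n,q(p))
E
```

```text
time_s: 19.2
ee_pos: [649.3, 30.4, 252.6]
ee_rot: [180.0, -0.1, -0.8]
force: [-0.2, 0.3, -1.1]
gripper_width: 19.7
[649.26911729  30.44668079 252.61232836] [ 1.79999052e+02 -1.45164233e-01 -7.90674787e-01]
toe tip pred [420. 367.]
loop L low [492. 435.]
loopR low [496. 264.]
loop top [519. 401.]
loop innertop [514. 391.]
toe base [168. 364.]
toe tip pred [261. 344.]
opening bottom [292. 360.]
opening top [288. 278.]
L [329. 348.]
R [252. 313.]
toe base [171. 421.]
```

View pics/w17.png

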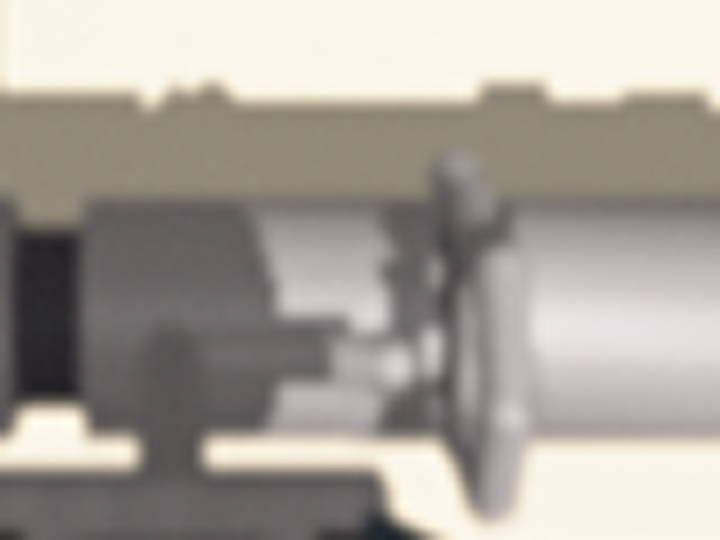

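View pics/s18.png

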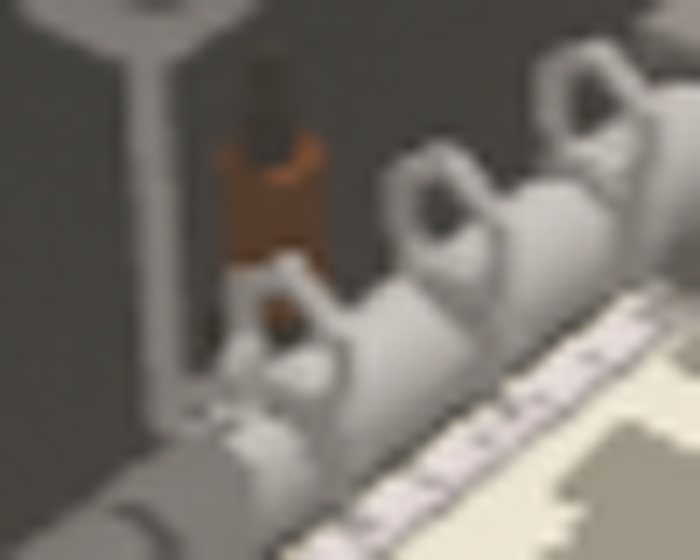

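```bash
python3 -m creep '[[1,0,0,1,0,0,0],[1,0,9,0,0,0,0],[1,0,9,0,0,0,0],[1,0,9,0,0,0,0],[1,0,0,0,0,0,0]]'; python3 -m creep '[[1,0,0,0,0,0,0]]';python3 - <<'E'
from h import *
s=state();print(s["ee_pos"],s["ee_rot"],s["torque"])
f,im=snap("wrist","w19.png",(260,170,340,230),9)
fs,_=snap("side","s19.png",(235,165,295,215),12)
E
```

```text
time_s: 19.92
ee_pos: [648.4, 2.4, 250.2]
ee_rot: [180.0, 0.0, -0.9]
force: [0.9, 0.7, -1.4]
gripper_width: 20.1
time_s: 20.05
ee_pos: [648.4, 3.4, 250.2]
ee_rot: [-180.0, -0.0, -0.8]
force: [-0.6, 0.5, -1.8]
gripper_width: 19.7
[648.42646374   3.38257097 250.16391685] [-1.79991020e+02 -1.90567004e-03 -8.06648499e-01] [ 0.04990364  0.06522021 -0.0443473 ]
```

View pics/w19.png

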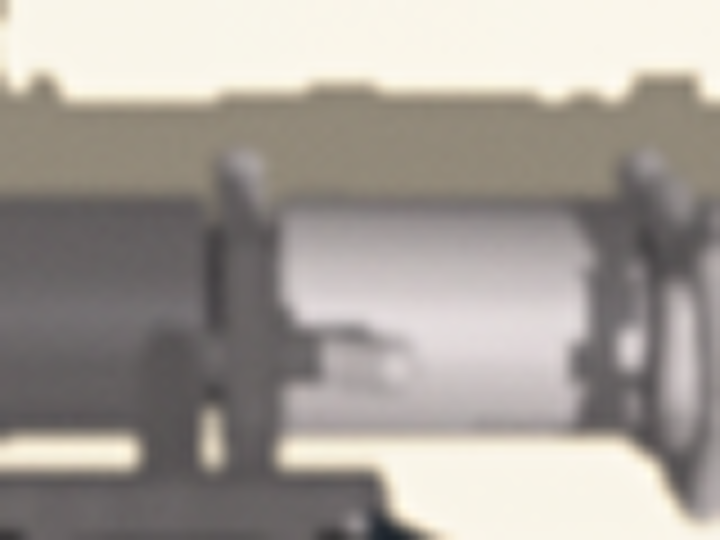

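View pics/s19.png

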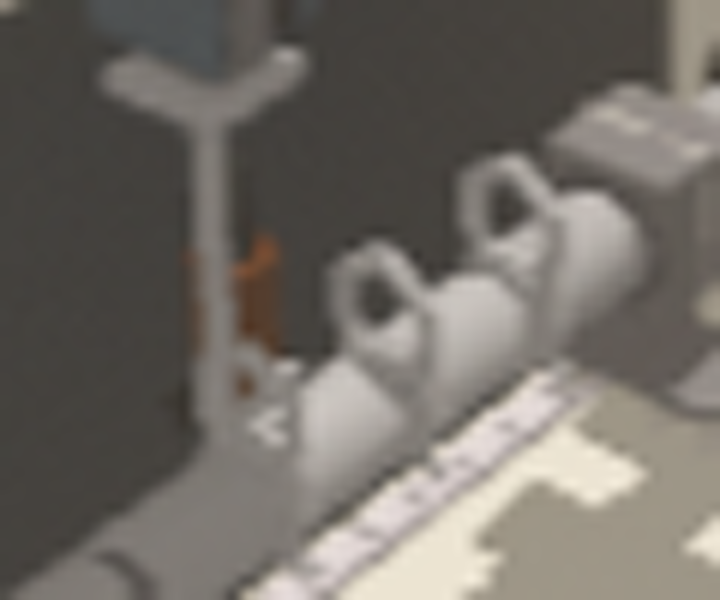

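```bash
for i in 1; do python3 -m creep '[[1,0,0,-4,0,0,0],[1,0,0,-4,0,0,0],[1,0,0,-4,0,0,0]]'; python3 -m creep '[[1,0,0,-4,0,0,0],[1,0,0,-4,0,0,0],[1,0,0,-4,0,0,0]]';  python3 -m creep '[[1,0,0,-5,0,0,0],[1,0,0,-5,0,0,0],[1,0,0,0,0,0,0]]'; done;python3 - <<'E'
from h import *
s=state();print(s["ee_pos"],s["ee_rot"],s["torque"])
fs,_=snap("side","s20.png",(235,125,315,215),7)
E
```

```text
time_s: 20.52
ee_pos: [648.0, 3.6, 261.9]
ee_rot: [-180.0, 0.1, -0.8]
force: [-0.3, -0.3, -7.9]
gripper_width: 19.8
time_s: 20.9
ee_pos: [648.9, 3.4, 275.3]
ee_rot: [180.0, -0.1, -0.8]
force: [0.4, 0.4, -0.6]
gripper_width: 19.9
time_s: 21.28
ee_pos: [648.8, 3.4, 285.2]
ee_rot: [180.0, -0.1, -0.8]
force: [0.1, -0.3, -2.1]
gripper_width: 19.8
[648.76078855   3.4475602  285.17693958] [ 1.79994911e+02 -1.08336179e-01 -7.91794660e-01] [0.05120882 0.06562542 0.04367204]
```

View pics/s20.png

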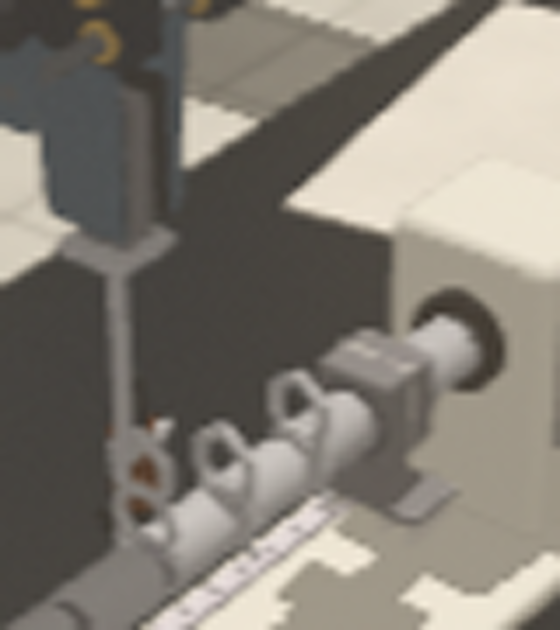

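```bash
python3 -m creep '[[1,0,0,-25,0,0,0],[1,0,0,-25,0,0,0],[1,0,0,-25,0,0,0],[1,-20,-22,0,0,0,0],[1,-30,-33,0,0,0,0]]'; python3 -m creep '[[1,-30,-33,0,0,0,0],[1,-30,-33,0,0,0,0],[1,-30,-33,0,0,0,0],[1,-30,-33,0,0,0,0],[1,-30,-33,0,0,0,0]]';  python3 -m creep '[[1,-30,-33,0,0,0,0],[1,-30,-33,0,0,0,0],[1,-25,-30,0,0,0,0],[1,-14,-12,0,0,0,0],[1,0,0,0,0,0,0]]'; python3 -m creep '[[1,0,0,0,0,0,0],[1,0,0,0,0,0,0],[1,0,0,0,0,0,0]]';python3 - <<'E'
from h import *
s=state();print(s["ee_pos"],s["ee_rot"],s["torque"])
fs,_=snap("side","s21.png",(170,130,370,400),2.2)
f,_=snap("wrist","w21.png")
print(onz(grab_frame("scene"),130+680/2.8,130+135/2.8,0))
E
```

```text
time_s: 21.95
ee_pos: [599.2, 59.1, 358.6]
ee_rot: [180.0, 0.0, -0.9]
force: [-0.3, 0.9, -1.2]
gripper_width: 20.0
time_s: 22.58
ee_pos: [450.3, 227.1, 359.1]
ee_rot: [-180.0, 0.0, -0.8]
force: [0.7, 0.5, -2.1]
gripper_width: 19.8
time_s: 23.2
ee_pos: [353.5, 335.7, 359.1]
ee_rot: [180.0, -0.0, -0.7]
force: [0.3, -0.5, -1.8]
gripper_width: 20.1
time_s: 23.58
ee_pos: [354.6, 335.0, 359.1]
ee_rot: [180.0, -0.0, -0.9]
force: [0.1, 1.0, -1.3]
gripper_width: 19.5
[354.568282   335.00253642 359.09123032] [ 1.79985415e+02 -7.26937423e-03 -8.69353109e-01] [ 0.02614418  0.08694641 -0.01023144]
[537.04676403 454.86344306   0.        ]
```

View pics/s21.png

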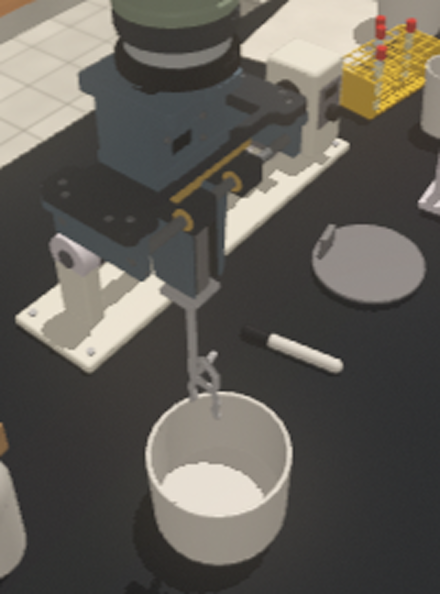

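View pics/w21.png

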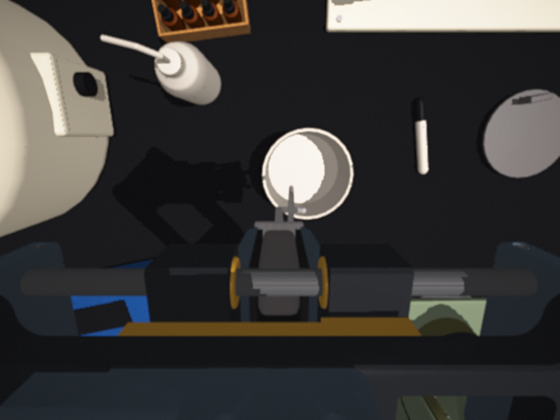

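```bash
cat >> h.py <<'E'
def fitrim(f,im,box,z=88,th=110):
    g=cv2.cvtColor(im,cv2.COLOR_BGR2GRAY);m=np.zeros_like(g);x0,y0,x1,y1=box
    m[y0:y1,x0:x1]=(g[y0:y1,x0:x1]>th)
    c=max(cv2.findContours(m,0,2)[0],key=cv2.contourArea);h=cv2.convexHull(c)[:,0]
    P=np.array([onz(f,u,v,z)[:2] for u,v in h])
    for _ in range(6):
        A=np.c_[2*P,np.ones(len(P))];x=np.linalg.lstsq(A,(P**2).sum(1),rcond=None)[0]
        r=np.sqrt(x[2]+x[:2]@x[:2]);e=abs(np.linalg.norm(P-x[:2],axis=1)-r);P=P[e<max(2,1.5*np.median(e))]
    return x[:2],r,len(P),e.max()
E
python3 - <<'E'
from h import *
f,im=snap("wrist","w22.png",(250,110,370,230),6)
for th in(60,90,120):print(fitrim(f,im,(255,120,365,208),88,th))
E
```

```text
(array([368.01002686, 290.92541283]), np.float64(70.39343204682592), 33, np.float64(0.23964556585166008))
(array([368.19487107, 290.89290508]), np.float64(69.75289904628747), 32, np.float64(0.44036145234390744))
(array([368.11903538, 290.89172116]), np.float64(69.44883170201919), 34, np.float64(0.5763050692134613))
```

View pics/w22.png

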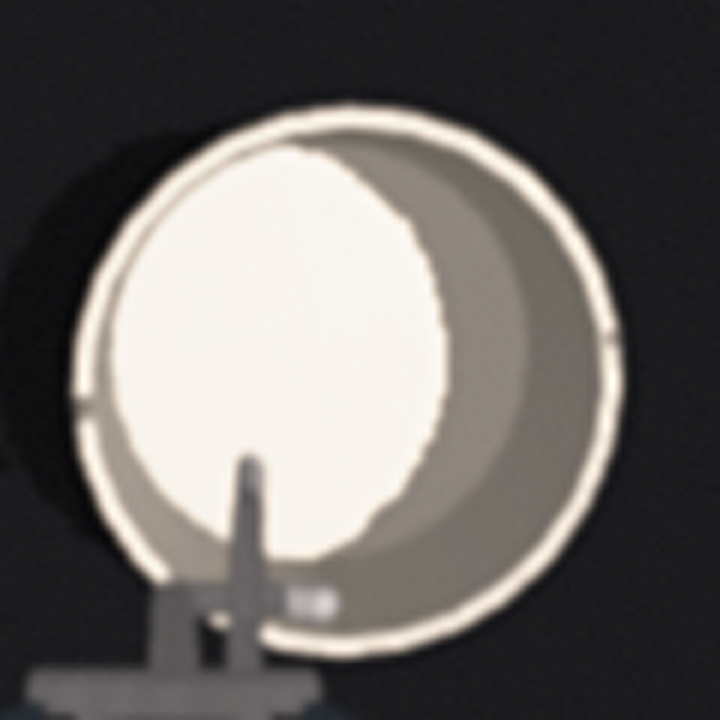

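```bash
python3 -m creep '[[1,0,0,30,0,0,0],[1,0,0,45,0,0,0],[1,0,0,45,0,0,0],[1,0,0,35,0,0,0],[1,0,0,20,0,0,0]]'; python3 -m creep '[[1,0,0,8,0,0,0],[1,0,0,5,0,0,0],[1,0,0,0,0,0,0],[1,0,0,0,0,0,0]]'; python3 - <<'E'
from h import *
s=state();print(s["ee_pos"],s["ee_rot"],s["torque"])
fs,_=snap("side","s23.png",(220,230,320,390),5)
f,_=snap("wrist","w23.png",(230,110,380,250),5)
E
```

```text
time_s: 24.4
ee_pos: [353.3, 334.9, 182.2]
ee_rot: [179.9, 0.1, -0.8]
force: [0.3, -0.0, -1.8]
gripper_width: 19.8
time_s: 24.9
ee_pos: [354.4, 335.9, 171.9]
ee_rot: [-179.9, -0.1, -0.8]
force: [0.3, 0.1, -2.0]
gripper_width: 19.8
[354.39073874 335.90641791 171.89738027] [-1.79937827e+02 -7.10910583e-02 -7.91728735e-01] [ 0.0254931  -0.02197884 -0.0230483 ]
```

View pics/s23.png

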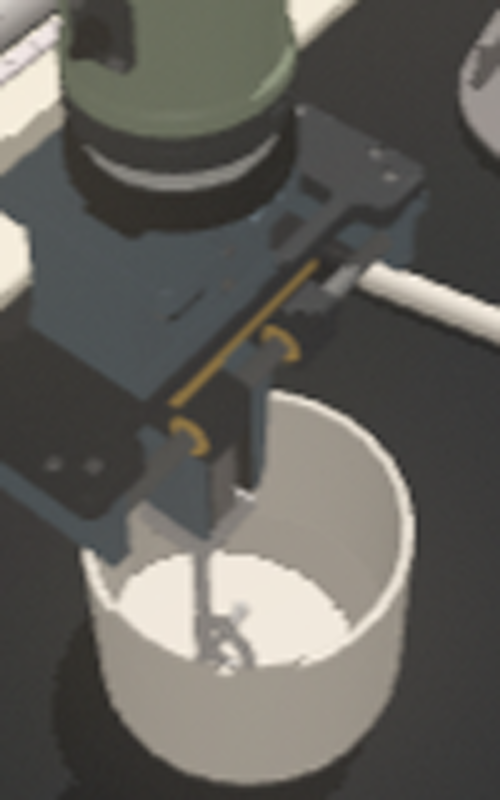

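View pics/w23.png

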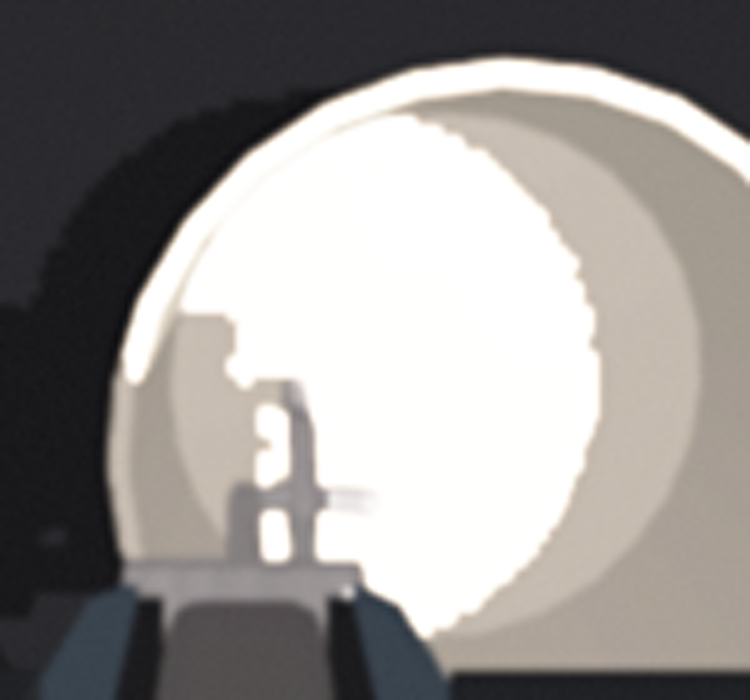

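```bash
python3 -m creep '[[1,0,0,3,0,0,0],[1,0,0,1,0,0,0],[1,0,8,2,0,0,0],[1,0,8,2,0,0,0],[1,0,8,3,0,0,0]]'; python3 -m creep '[[1,0,8,3,0,0,0],[1,0,8,3,0,0,0],[1,0,0,0,0,0,0],[1,0,0,0,0,0,0]]'; python3 - <<'E'
from h import *
s=state();print(s["ee_pos"],s["ee_rot"],s["torque"])
fs,_=snap("side","s24.png",(220,230,320,390),5)
f,_=snap("wrist","w24.png",(230,110,380,250),5)
E
```

```text
time_s: 25.62
ee_pos: [353.6, 310.7, 160.0]
ee_rot: [180.0, -0.0, -0.8]
force: [0.6, 0.0, -1.3]
gripper_width: 20.1
time_s: 26.12
ee_pos: [353.6, 295.7, 154.3]
ee_rot: [-180.0, -0.0, -0.8]
force: [0.7, 0.4, -0.9]
gripper_width: 19.7
[353.64196116 295.74332003 154.26208411] [-1.79975400e+02 -2.09720291e-02 -8.02038552e-01] [ 0.05997831  0.00564585 -0.0339667 ]
```

View pics/s24.png

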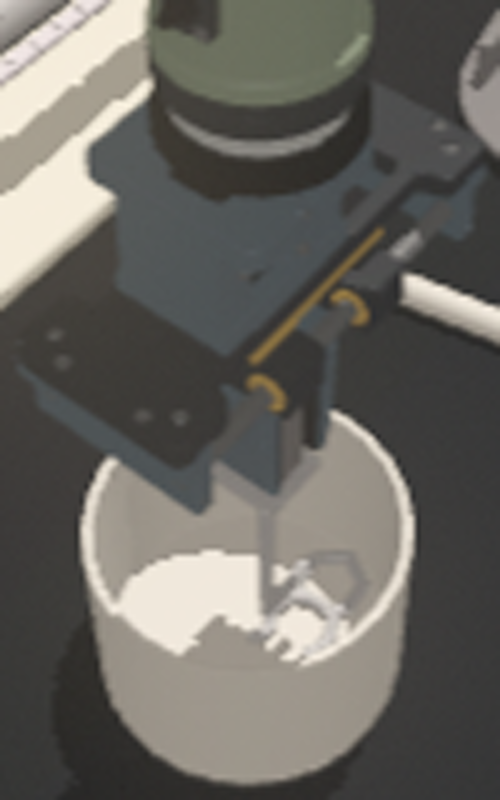

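View pics/w24.png

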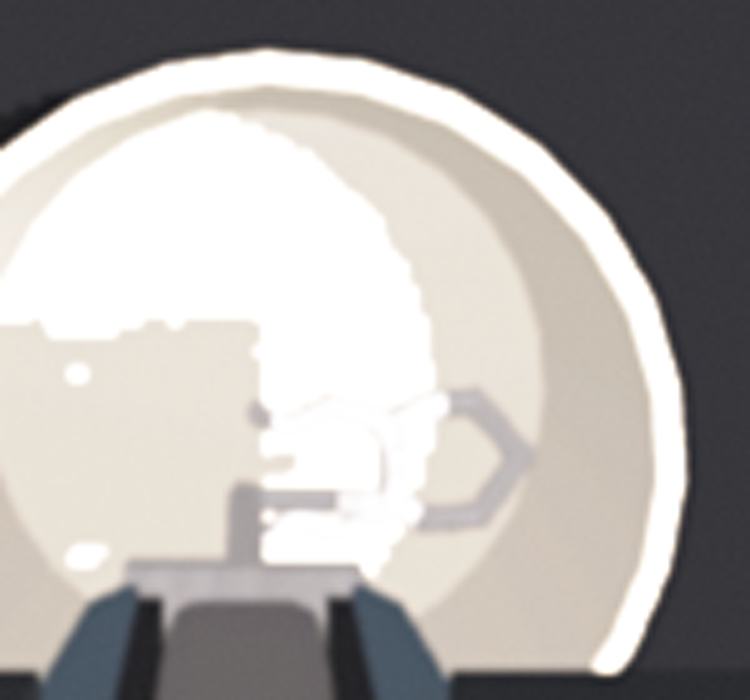

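```bash
python3 -m creep '[[1,0,-12,0,0,0,0],[1,0,-12,0,0,0,0],[1,0,-12,0,0,0,0],[1,0,0,-10,0,0,0],[1,0,0,-20,0,0,0]]'; python3 -m creep '[[1,0,0,-50,0,0,0],[1,0,0,-60,0,0,0],[1,0,0,-60,0,0,0],[1,0,0,0,0,0,0],[1,0,0,0,0,0,0]]'; python3 - <<'E'
from h import *
s=state();print(s["ee_pos"],s["ee_rot"],s["torque"])
f,_=snap("wrist","w25.png",(230,110,380,250),5)
E
```

```text
time_s: 26.85
ee_pos: [353.4, 331.3, 184.2]
ee_rot: [179.9, 0.1, -0.8]
force: [0.2, 0.7, -1.3]
gripper_width: 19.6
time_s: 27.48
ee_pos: [353.5, 331.1, 353.8]
ee_rot: [180.0, 0.0, -0.8]
force: [0.2, 0.2, -1.4]
gripper_width: 19.8
[353.51891037 331.11898962 353.83437328] [ 1.79960212e+02  2.73118302e-02 -7.93418533e-01] [-0.00752786  0.04430287 -0.00560693]
```

View pics/w25.png

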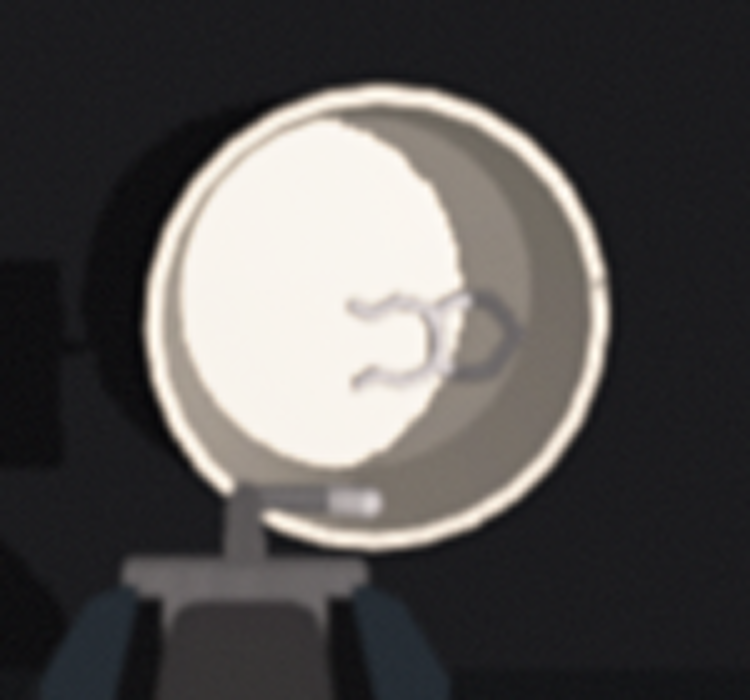

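```bash
python3 -m creep '[[1,25,29,0,0,0,0],[1,37.5,43.4,0,0,0,0],[1,37.5,43.4,0,0,0,0],[1,37.5,43.4,0,0,0,0],[1,37.5,43.4,0,0,0,0]]'; python3 -m creep '[[1,37.5,43.4,0,0,0,0],[1,37.5,43.4,0,0,0,0],[1,37.5,43.4,0,0,0,0],[1,12.5,14,0,0,0,0],[1,0,0,0,0,0,0]]'; python3 -m creep '[[1,0,0,40,0,0,0],[1,0,0,40,0,0,0],[1,0,0,0,0,0,0],[1,0,0,0,0,0,0],[1,0,0,0,0,0,0]]'; python3 - <<'E'
from h import *
s=state();print(s["ee_pos"],s["ee_rot"],s["torque"])
f,_=snap("wrist","w26.png",(240,150,360,240),6)
E
```

```text
time_s: 28.15
ee_pos: [526.4, 124.9, 352.1]
ee_rot: [180.0, 0.2, -0.8]
force: [1.1, 0.8, -1.6]
gripper_width: 19.8
time_s: 28.78
ee_pos: [649.0, -19.9, 351.8]
ee_rot: [-180.0, 0.3, -0.9]
force: [-1.4, 0.8, -0.6]
gripper_width: 19.7
time_s: 29.4
ee_pos: [649.9, -18.9, 276.7]
ee_rot: [180.0, -0.2, -0.8]
force: [-0.3, -0.0, -0.2]
gripper_width: 20.3
[649.91067744 -18.87084323 276.70743694] [179.99573299  -0.24941831  -0.75543965] [ 0.04000714 -0.01429089 -0.02496443]
```

View pics/w26.png

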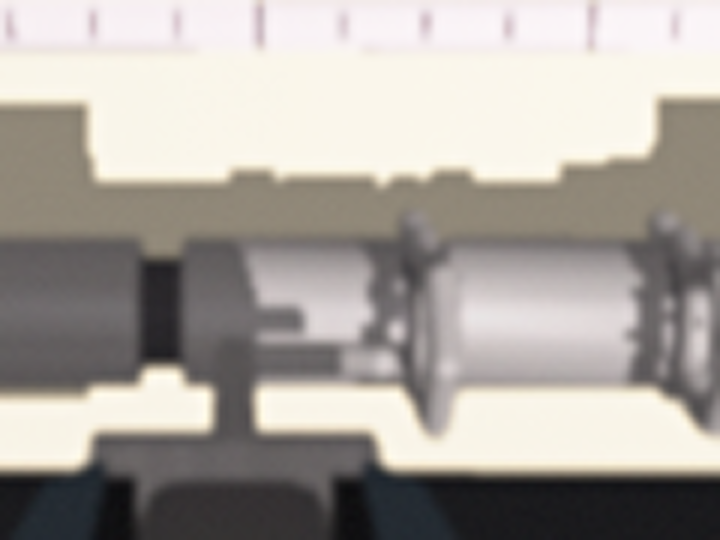

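```bash
python3 -m creep '[[1,-1.2,0,26,0,0,0],[1,0,0,0,0,0,0],[1,0,0,0,0,0,0],[1,0,0,0,0,0,0]]'; python3 -m creep '[[1,0,9,0,0,0,0],[1,0,9,0,0,0,0],[1,0,9.5,0,0,0,0],[1,0,0,0,0,0,0],[1,0,0,0,0,0,0]]'; python3 - <<'E'
from h import *
s=state();print(s["ee_pos"],s["ee_rot"],s["torque"])
f,_=snap("wrist","w27.png",(240,150,360,240),6)
f,_=snap("side","s27.png",(240,130,310,210),8)
E
```

```text
time_s: 29.95
ee_pos: [648.6, -19.4, 249.5]
ee_rot: [180.0, -0.1, -0.8]
force: [0.5, -0.2, -1.3]
gripper_width: 19.9
time_s: 30.58
ee_pos: [647.5, -46.9, 248.1]
ee_rot: [-180.0, 0.0, -0.8]
force: [0.5, 0.5, -1.1]
gripper_width: 20.1
[647.49820037 -46.90889571 248.10286535] [-1.79987522e+02  6.25629157e-03 -8.11078452e-01] [ 0.05619297 -0.02636183  0.02247921]
```

View pics/w27.png

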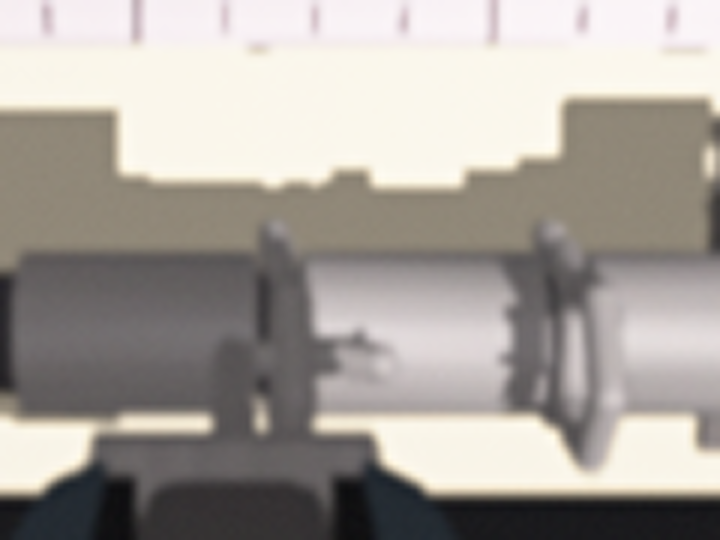

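View pics/s27.png

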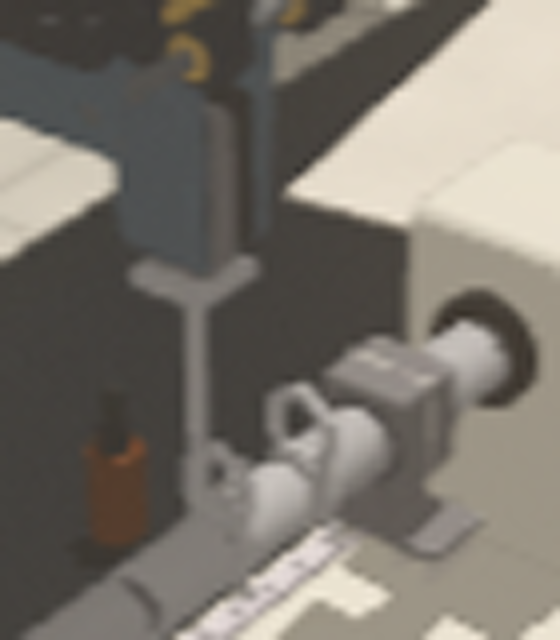

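```bash
python3 -m creep '[[1,0,0,-4,0,0,0],[1,0,0,-4,0,0,0],[1,0,0,-4,0,0,0],[1,0,0,-4,0,0,0]]'; python3 -m creep '[[1,0,0,-4,0,0,0],[1,0,0,-4,0,0,0],[1,0,0,-15,0,0,0],[1,0,0,-25,0,0,0],[1,0,0,-25,0,0,0]]'; python3 -m creep '[[1,0,0,-20,0,0,0],[1,-14,-19,0,0,0,0],[1,-26.8,-37.8,0,0,0,0],[1,-26.8,-37.8,0,0,0,0],[1,-26.8,-37.8,0,0,0,0]]'; python3 -m creep '[[1,-26.8,-37.8,0,0,0,0],[1,-26.8,-37.8,0,0,0,0],[1,-26.8,-37.8,0,0,0,0],[1,-26.8,-37.8,0,0,0,0],[1,-26.8,-37.8,0,0,0,0]]';python3 -m creep '[[1,-26.8,-37.8,0,0,0,0],[1,-14,-19,0,0,0,0],[1,0,0,0,0,0,0],[1,0,0,0,0,0,0],[1,0,0,0,0,0,0]]';python3 - <<'E'
from h import *
s=state();print(s["ee_pos"],s["ee_rot"],s["torque"])
f,im=snap("wrist","w28.png",(210,110,360,250),5)
print(fitrim(f,im,(230,120,355,205),88,90))
E
```

```text
time_s: 31.18
ee_pos: [647.0, -46.6, 263.3]
ee_rot: [-180.0, 0.1, -0.8]
force: [0.2, 0.6, -7.8]
gripper_width: 19.8
time_s: 31.8
ee_pos: [647.9, -46.9, 340.2]
ee_rot: [180.0, -0.2, -0.8]
force: [-0.3, -0.1, -1.3]
gripper_width: 19.9
time_s: 32.42
ee_pos: [554.5, 87.9, 359.5]
ee_rot: [-180.0, -0.2, -0.8]
force: [0.0, -0.1, 0.1]
gripper_width: 19.8
time_s: 33.05
ee_pos: [423.1, 279.0, 359.6]
ee_rot: [-179.9, -0.2, -0.8]
force: [-0.2, 0.9, -2.2]
gripper_width: 19.9
time_s: 33.67
ee_pos: [384.3, 334.3, 357.6]
ee_rot: [-180.0, -0.1, -0.9]
force: [0.1, -0.6, -1.6]
gripper_width: 19.9
[384.27055871 334.30043794 357.61896911] [-1.79990587e+02 -5.31225487e-02 -8.75891983e-01] [0.02163089 0.05037608 0.0197535 ]
(array([368.65964303, 290.8911348 ]), np.float64(69.65926311032742), 26, np.float64(0.5035128913913667))
```

View pics/w28.png

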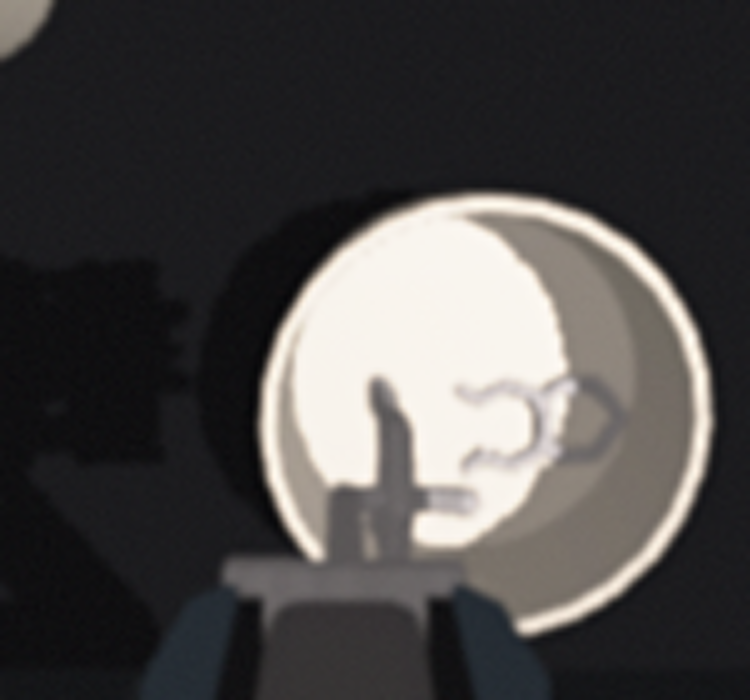

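```bash
python3 -m creep '[[1,0,0,30,0,0,0],[1,0,0,45,0,0,0],[1,0,0,45,0,0,0],[1,0,0,35,0,0,0],[1,0,0,20,0,0,0]]'; python3 -m creep '[[1,0,0,8,0,0,0],[1,0,0,5,0,0,0],[1,0,0,2,0,0,0],[1,0,0,0,0,0,0]]'; python3 -m creep '[[1,0,8,2,0,0,0],[1,0,8,2,0,0,0],[1,0,8,3,0,0,0],[1,0,8,3,0,0,0],[1,0,8,3,0,0,0]]'; python3 -m creep '[[1,0,0,0,0,0,0],[1,0,0,0,0,0,0]]'; python3 - <<'E'
from h import *
s=state();print(s["ee_pos"],s["ee_rot"],s["torque"])
fs,_=snap("side","s29.png",(220,230,320,390),5)
f,_=snap("wrist","w29.png",(230,110,380,250),5)
E
```

```text
time_s: 34.35
ee_pos: [383.3, 333.8, 180.2]
ee_rot: [179.9, 0.1, -0.9]
force: [1.3, -0.7, -1.3]
gripper_width: 20.0
time_s: 34.85
ee_pos: [384.0, 335.3, 167.8]
ee_rot: [-180.0, -0.1, -0.8]
force: [0.1, 0.2, -1.6]
gripper_width: 19.7
time_s: 35.48
ee_pos: [383.0, 294.4, 153.9]
ee_rot: [180.0, -0.0, -0.8]
force: [-1.2, 0.2, -2.1]
gripper_width: 19.9
time_s: 35.72
ee_pos: [383.2, 295.2, 154.2]
ee_rot: [-180.0, -0.0, -0.8]
force: [0.6, -0.4, -1.3]
gripper_width: 19.6
[383.19678496 295.15383952 154.23387097] [-1.79985239e+02 -1.62368426e-02 -7.99279265e-01] [-0.03684004  0.03679467 -0.00610311]
```

View pics/s29.png

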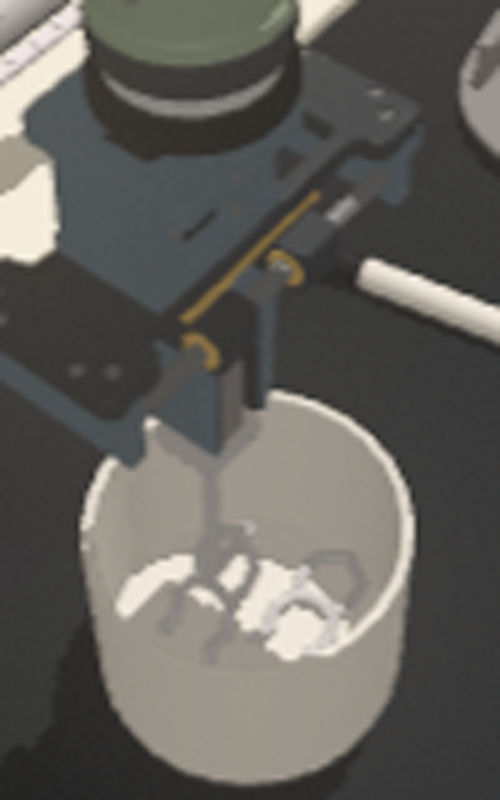

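View pics/w29.png

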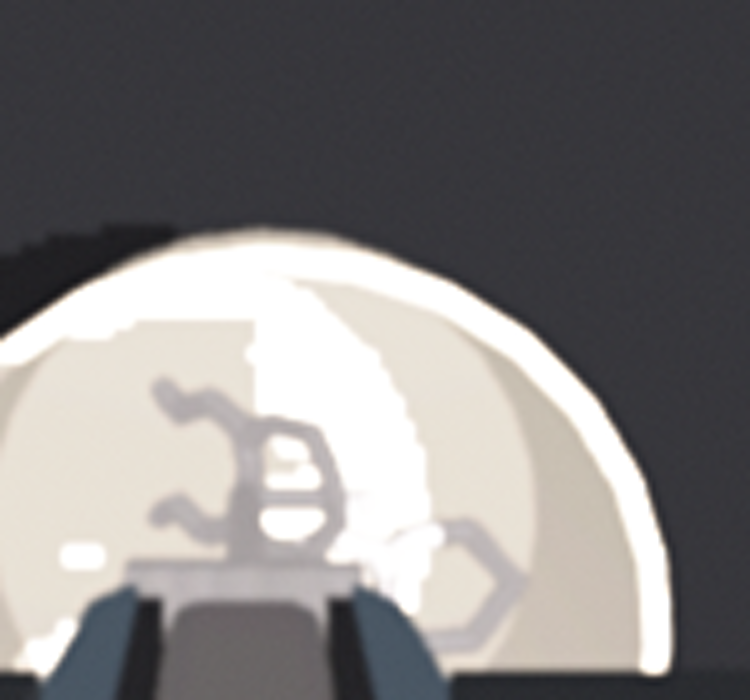

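```bash
python3 -m creep '[[1,0,7,5,0,0,0],[1,0,6,5,0,0,0],[1,0,0,3,0,0,0],[1,0,0,0,0,0,0]]'; python3 -m creep '[[1,0,-10,0,0,0,0],[1,0,-10,0,0,0,0],[1,0,-10,0,0,0,0],[1,0,-10,0,0,0,0],[1,0,0,0,0,0,0]]'; python3 - <<'E'
from h import *
s=state();print(s["ee_pos"],s["ee_rot"],s["torque"])
fs,_=snap("side","s30.png",(220,230,320,390),5)
f,_=snap("wrist","w30.png",(230,110,380,250),5)
E
```

```text
time_s: 36.33
ee_pos: [382.7, 281.8, 140.8]
ee_rot: [180.0, 0.0, -0.8]
force: [-0.2, 0.2, -1.4]
gripper_width: 19.7
time_s: 36.95
ee_pos: [383.5, 323.0, 141.0]
ee_rot: [-180.0, -0.0, -0.7]
force: [-1.3, 0.1, -1.0]
gripper_width: 19.8
[383.46017436 322.9762417  141.03775166] [-1.79991511e+02 -1.03389699e-02 -7.27599874e-01] [ 0.02469024 -0.03674415  0.01804991]
```

View pics/s30.png

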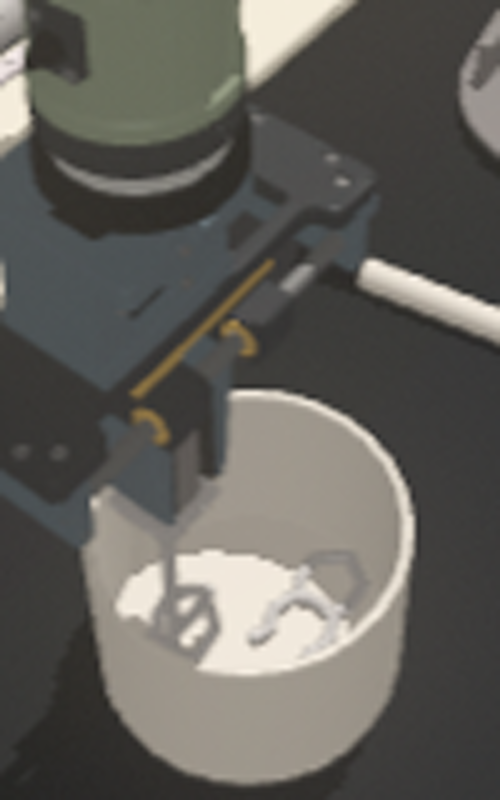

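View pics/w30.png

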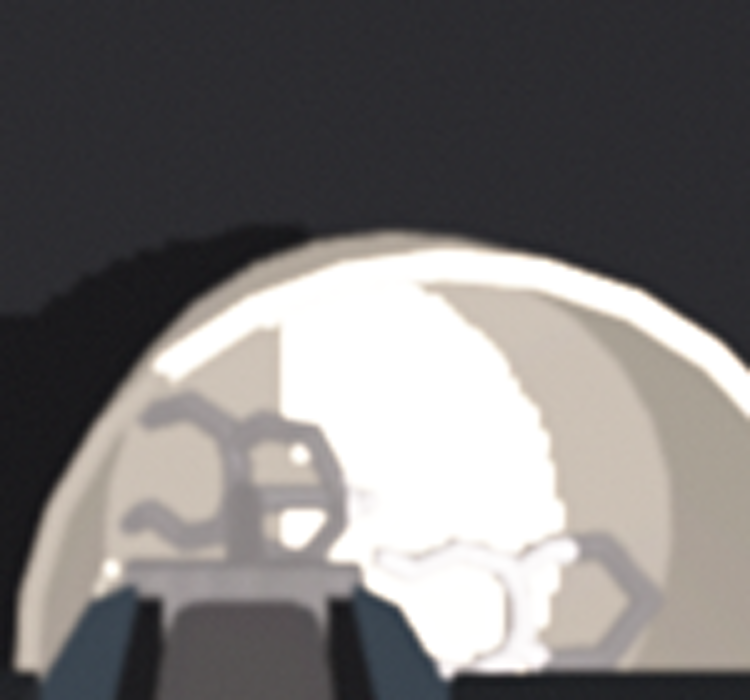

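```bash
python3 -m creep '[[1,0,0,-15,0,0,0],[1,0,0,-20,0,0,0],[1,0,0,-20,0,0,0],[1,0,0,0,0,0,0],[1,0,0,0,0,0,0]]'; python3 -m creep '[[1,0,0,0,0,0,0],[1,0,0,0,0,0,0],[1,0,0,0,0,0,0]]'; python3 - <<'E'
from h import *
s=state();print(s["ee_pos"],s["ee_rot"],s["torque"])
fs,_=snap("side","s31.png",(220,230,320,390),5)
f,_=snap("wrist","w31.png",(230,110,380,250),5)
E
```

```text
time_s: 37.67
ee_pos: [383.1, 321.7, 195.9]
ee_rot: [180.0, 0.0, -0.8]
force: [0.1, 0.6, -1.6]
gripper_width: 19.7
time_s: 38.05
ee_pos: [383.3, 322.0, 195.8]
ee_rot: [180.0, 0.0, -0.8]
force: [-0.3, -0.5, -1.7]
gripper_width: 20.1
[383.299105   321.9787205  195.76561985] [ 1.79972271e+02  3.13612678e-02 -7.92107365e-01] [ 0.08620903 -0.02473461  0.08104468]
```

View pics/s31.png

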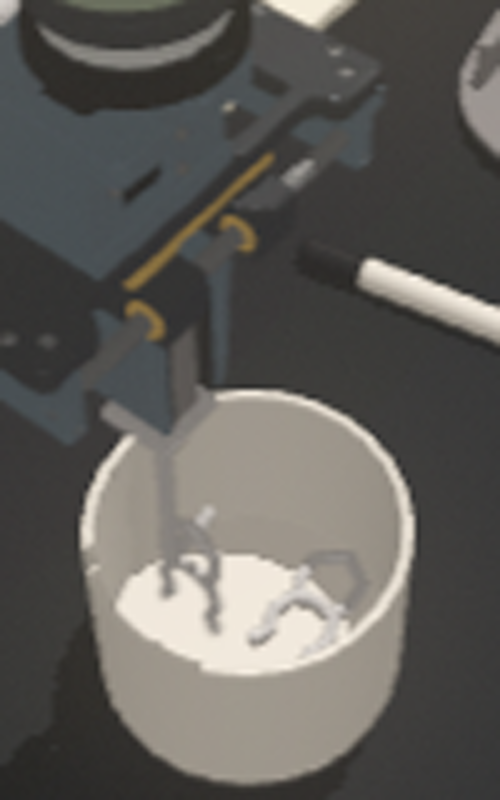

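View pics/w31.png

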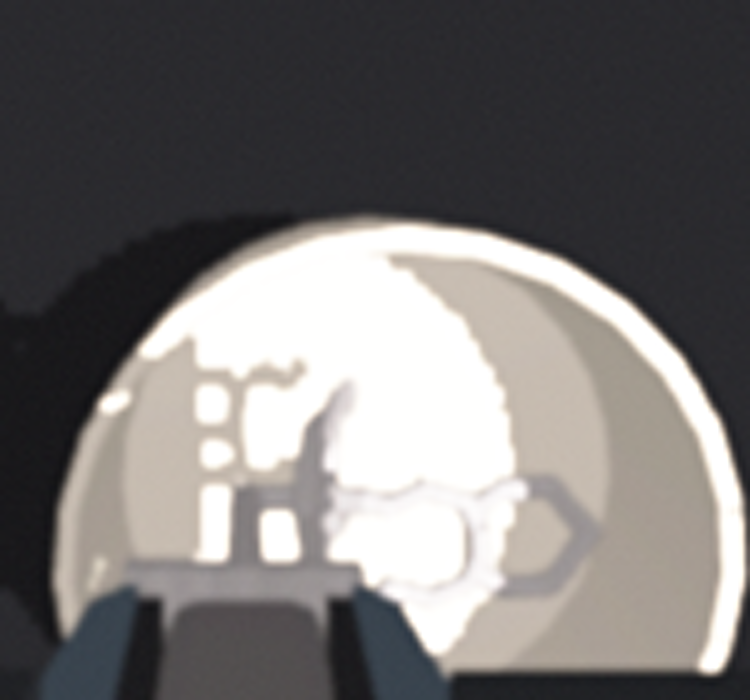

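```bash
python3 -m creep '[[1,0,-11,0,0,0,0],[1,0,-11,0,0,0,0],[1,0,0,15,0,0,0],[1,0,0,9,0,0,0],[1,0,0,3,0,0,0]]'; python3 -m creep '[[1,0,0,0,0,0,0],[1,0,8,1,0,0,0],[1,0,8,2,0,0,0],[1,0,8,2,0,0,0],[1,0,8,3,0,0,0]]'; python3 -m creep '[[1,0,8,3,0,0,0],[1,0,0,0,0,0,0]]'; python3 - <<'E'
from h import *
s=state();print(s["ee_pos"],s["ee_rot"],s["torque"])
fs,_=snap("side","s32.png",(220,230,320,390),5)
f,_=snap("wrist","w32.png",(230,110,380,250),5)
E
```

```text
time_s: 38.78
ee_pos: [383.1, 343.4, 167.8]
ee_rot: [179.9, 0.1, -0.8]
force: [0.0, 0.5, -1.5]
gripper_width: 19.6
time_s: 39.4
ee_pos: [383.3, 311.3, 161.1]
ee_rot: [180.0, -0.0, -0.8]
force: [-0.2, -0.8, -0.6]
gripper_width: 20.0
time_s: 39.65
ee_pos: [382.9, 303.2, 157.8]
ee_rot: [180.0, 0.0, -0.8]
force: [-0.5, -0.3, -1.3]
gripper_width: 19.8
[382.90159739 303.23710777 157.84030591] [ 1.79958563e+02  4.05164567e-02 -8.34148469e-01] [0.03296556 0.045489   0.06860997]
```

View pics/s32.png

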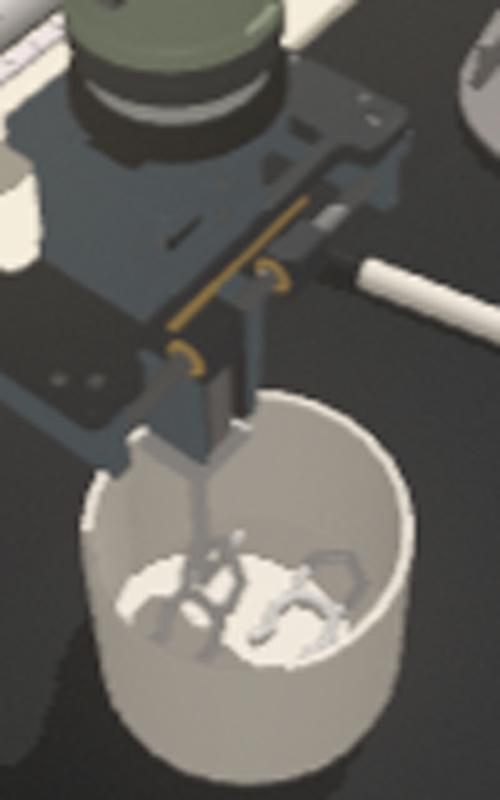

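View pics/w32.png

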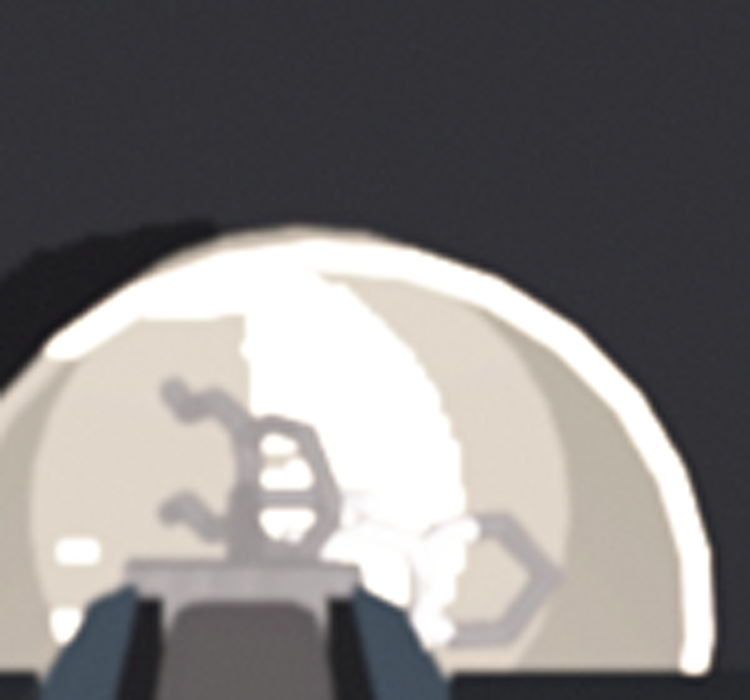

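```bash
python3 -m creep '[[1,0,-42,0,0,0,0],[1,0,0,0,0,0,0],[1,0,0,0,0,0,0]]'; python3 - <<'E'
from h import *
s=state();print(s["ee_pos"],s["ee_rot"],s["torque"])
fs,_=snap("side","s33.png",(220,230,320,390),5)
f,_=snap("wrist","w33.png",(230,110,380,250),5)
E
```

```text
time_s: 40.12
ee_pos: [383.5, 346.0, 158.0]
ee_rot: [180.0, 0.0, -0.7]
force: [-0.4, 0.2, -1.2]
gripper_width: 20.1
[383.53535968 345.98528272 157.96954707] [ 1.79962675e+02  1.42347415e-02 -7.46482236e-01] [-0.03667933  0.00133455  0.0505708 ]
```

View pics/s33.png

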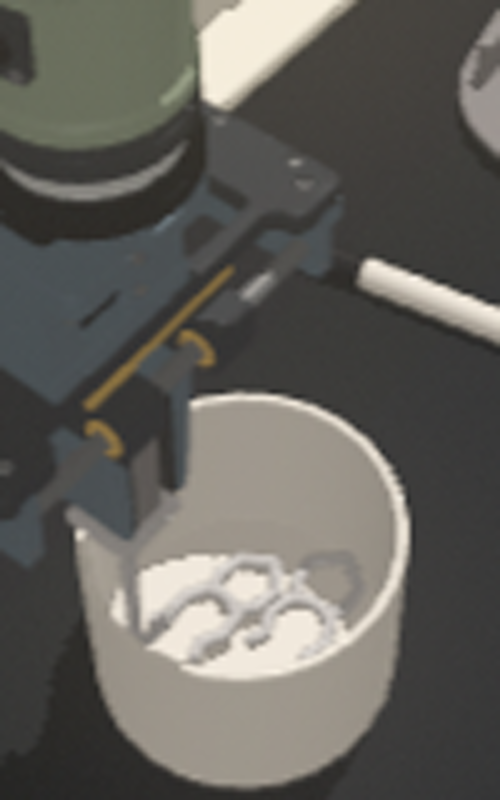

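View pics/w33.png

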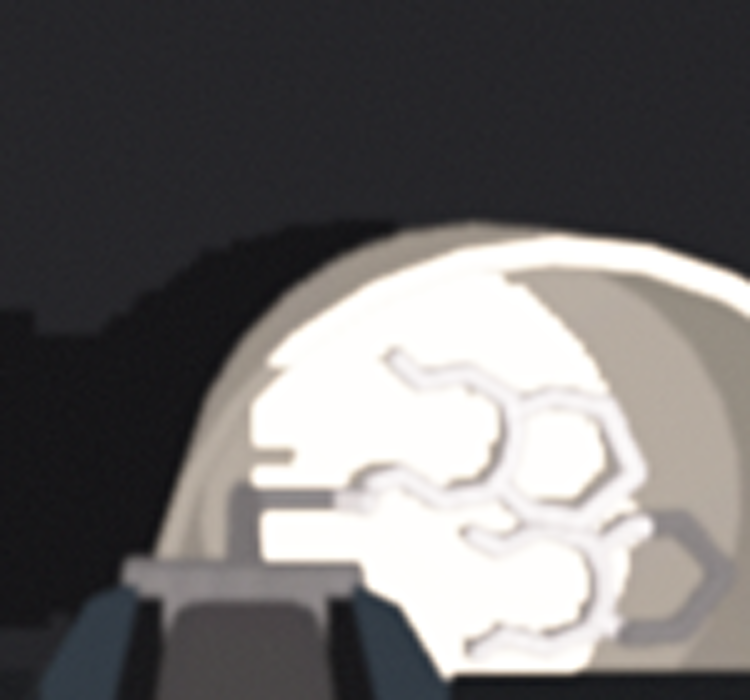

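```bash
python3 -m creep '[[1,0,0,-30,0,0,0],[1,0,0,-55,0,0,0],[1,0,0,-55,0,0,0],[1,0,0,-55,0,0,0],[1,0,0,0,0,0,0]]'; python3 - <<'E'
from h import *
f,im=snap("wrist","w34.png",(210,110,360,250),5)
print(state()["ee_pos"],fitrim(f,im,(230,100,375,205),88,90))
E
python3 -m creep '[[1,20,30,0,0,0,0],[1,33,51,0,0,0,0],[1,33,51,0,0,0,0],[1,33,51,0,0,0,0],[1,33,51,0,0,0,0]]';python3 -m creep '[[1,33,51,0,0,0,0],[1,33,51,0,0,0,0],[1,33,51,0,0,0,0],[1,18,25,0,0,0,0],[1,0,0,0,0,0,0]]'; python3 -m creep '[[1,0,0,40,0,0,0],[1,0,0,37,0,0,0],[1,0,0,0,0,0,0],[1,0,0,0,0,0,0],[1,0,0,0,0,0,0]]'; python3 - <<'E'
from h import *
s=state();print(s["ee_pos"],s["ee_rot"],s["torque"])
f,_=snap("wrist","w35.png",(240,150,360,240),6)
E
```

```text
time_s: 40.85
ee_pos: [385.2, 346.6, 358.1]
ee_rot: [-179.6, -0.5, -0.8]
force: [1.0, -0.6, -1.8]
gripper_width: 19.8
[384.21379317 345.84481155 354.9428208 ] (array([369.1413362, 293.4767869]), np.float64(69.67753678343443), 23, np.float64(0.4958052189695934))
time_s: 41.52
ee_pos: [532.3, 107.8, 350.9]
ee_rot: [180.0, 0.2, -0.8]
force: [1.1, 1.7, -1.3]
gripper_width: 19.7
time_s: 42.15
ee_pos: [647.0, -72.0, 349.4]
ee_rot: [-180.0, 0.3, -1.0]
force: [0.3, 0.2, -0.3]
gripper_width: 19.8
time_s: 42.78
ee_pos: [647.7, -69.4, 278.3]
ee_rot: [180.0, -0.2, -0.8]
force: [-0.1, -0.1, -0.7]
gripper_width: 19.9
[647.73436082 -69.41505836 278.33492416] [179.97737487  -0.21376819  -0.77003886] [ 0.06034333 -0.05199817 -0.00437189]
```

View pics/w34.png

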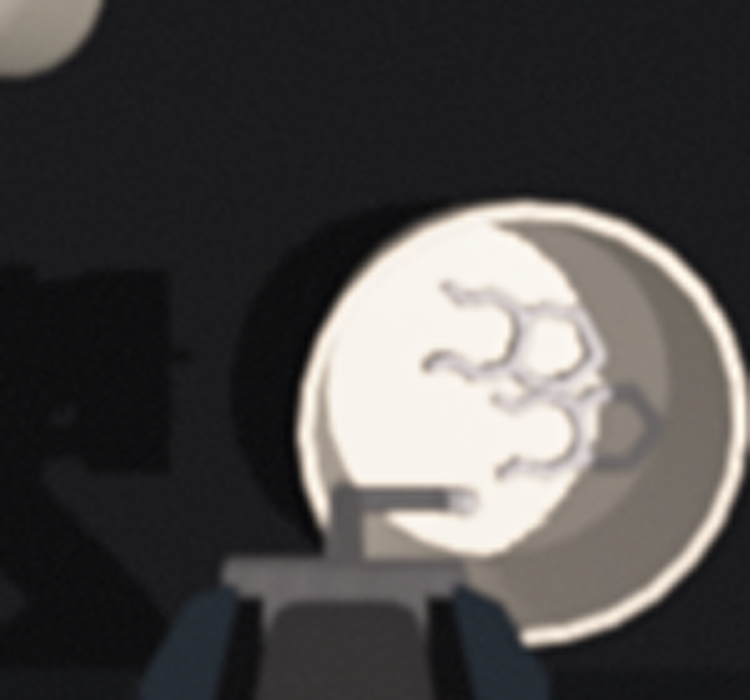

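View pics/w35.png

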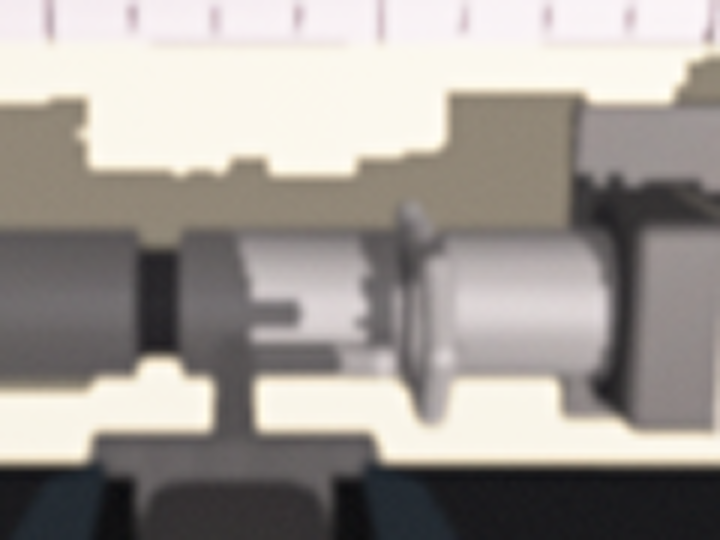

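```bash
python3 -m creep '[[1,0,0,27,0,0,0],[1,0,0,0,0,0,0],[1,0,0,0,0,0,0],[1,0,0,0,0,0,0]]'; python3 -m creep '[[1,0,9,0,0,0,0],[1,0,9,0,0,0,0],[1,0,9.5,0,0,0,0],[1,0,0,0,0,0,0],[1,0,0,0,0,0,0]]'; python3 - <<'E'
from h import *
s=state();print(s["ee_pos"],s["ee_rot"],s["torque"])
f,_=snap("wrist","w36.png",(240,150,360,240),6)
f,_=snap("side","s36.png",(250,110,320,190),8)
E
```

```text
time_s: 43.32
ee_pos: [647.7, -69.7, 250.6]
ee_rot: [180.0, -0.1, -0.8]
force: [0.1, -0.0, -1.0]
gripper_width: 20.0
time_s: 43.95
ee_pos: [646.6, -97.2, 249.1]
ee_rot: [-180.0, 0.0, -0.8]
force: [-0.8, -0.4, -1.3]
gripper_width: 19.6
[646.60262817 -97.18478066 249.11309062] [-1.79988164e+02  4.38504636e-03 -8.05683165e-01] [0.06849008 0.01369287 0.00755948]
```

View pics/w36.png

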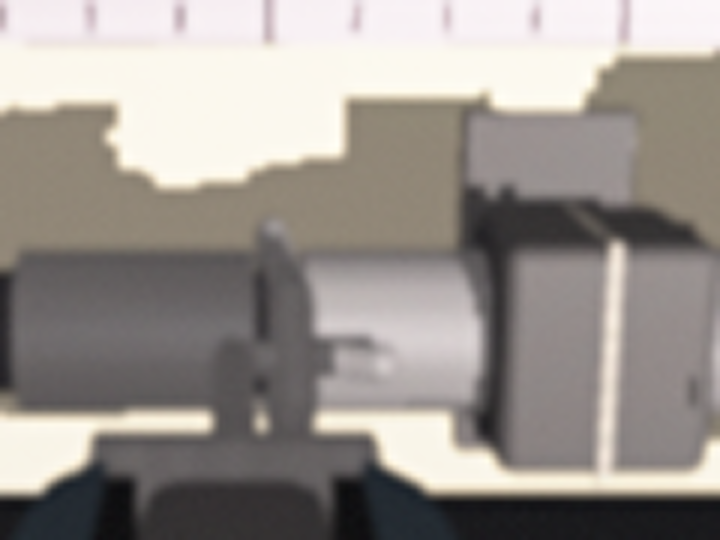

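View pics/s36.png

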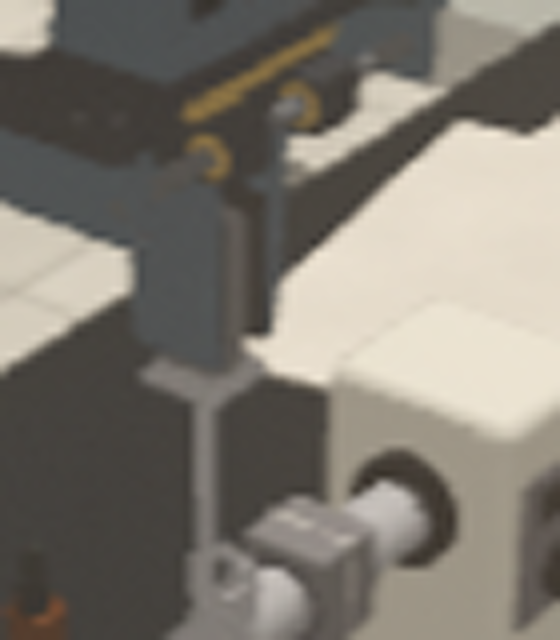

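```bash
python3 -m creep '[[1,0,0,-4,0,0,0],[1,0,0,-4,0,0,0],[1,0,0,-4,0,0,0],[1,0,0,-4,0,0,0]]'; python3 -m creep '[[1,0,0,-4,0,0,0],[1,0,0,-4,0,0,0],[1,0,0,-15,0,0,0],[1,0,0,-25,0,0,0],[1,0,0,-25,0,0,0]]'; python3 -m creep '[[1,0,0,-20,0,0,0],[1,-16,-24,0,0,0,0],[1,-28,-43.3,0,0,0,0],[1,-28,-43.3,0,0,0,0],[1,-28,-43.3,0,0,0,0]]'; python3 -m creep '[[1,-28,-43.3,0,0,0,0],[1,-28,-43.3,0,0,0,0],[1,-28,-43.3,0,0,0,0],[1,-28,-43.3,0,0,0,0],[1,-28,-43.3,0,0,0,0]]';python3 -m creep '[[1,-28,-43.3,0,0,0,0],[1,-16,-24,0,0,0,0],[1,0,0,0,0,0,0],[1,0,0,0,0,0,0],[1,0,0,0,0,0,0]]';python3 - <<'E'
from h import *
s=state();print(s["ee_pos"],s["ee_rot"],s["torque"])
f,im=snap("wrist","w38.png",(210,110,360,250),5)
print(fitrim(f,im,(230,100,375,200),88,90))
E
```

```text
time_s: 44.55
ee_pos: [646.1, -96.8, 264.0]
ee_rot: [-180.0, 0.1, -0.8]
force: [0.9, 0.3, -9.7]
gripper_width: 20.0
time_s: 45.18
ee_pos: [646.9, -97.3, 341.0]
ee_rot: [180.0, -0.2, -0.8]
force: [-0.4, 0.0, -2.5]
gripper_width: 19.6
time_s: 45.8
ee_pos: [548.2, 59.3, 360.3]
ee_rot: [-180.0, -0.2, -0.8]
force: [0.5, 1.3, -1.6]
gripper_width: 19.5
time_s: 46.42
ee_pos: [411.1, 278.0, 360.5]
ee_rot: [-179.9, -0.2, -0.8]
force: [0.5, 1.6, -2.3]
gripper_width: 19.8
time_s: 47.05
ee_pos: [369.4, 343.7, 358.7]
ee_rot: [-180.0, -0.1, -0.9]
force: [-0.3, 0.2, -1.6]
gripper_width: 19.9
[369.35639172 343.66838423 358.70266857] [-1.79985548e+02 -5.68749556e-02 -8.76157846e-01] [0.04875958 0.01607134 0.03477321]
(array([369.0638009 , 293.49150892]), np.float64(69.66514765363317), 30, np.float64(1.0189334932166645))
```

View pics/w38.png

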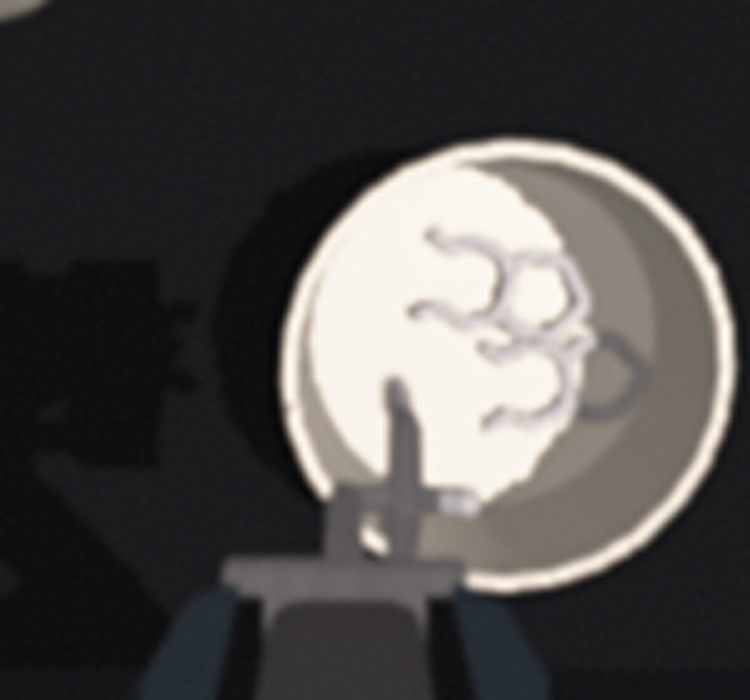

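Same place-and-yank recipe; ring 1 on the hook, tub at (369, 293.5).

```bash
python3 -m creep '[[1,0,0,30,0,0,0],[1,0,0,45,0,0,0],[1,0,0,45,0,0,0],[1,0,0,35,0,0,0],[1,0,0,20,0,0,0]]'; python3 -m creep '[[1,0,0,9,0,0,0],[1,0,0,5,0,0,0],[1,0,0,2,0,0,0],[1,0,0,0,0,0,0]]'; python3 -m creep '[[1,0,8,1,0,0,0],[1,0,8,2,0,0,0],[1,0,8,2,0,0,0],[1,0,8,3,0,0,0],[1,0,8,3,0,0,0]]'; python3 -m creep '[[1,0,0,0,0,0,0]]'; python3 - <<'E'
from h import *
s=state();print(s["ee_pos"],s["ee_rot"],s["torque"])
fs,_=snap("side","s39.png",(220,230,320,390),5)
f,_=snap("wrist","w39.png",(230,110,380,250),5)
E
```

```text
time_s: 47.72
ee_pos: [368.5, 343.1, 181.3]
ee_rot: [179.9, 0.1, -0.9]
force: [-0.8, 0.6, -1.1]
gripper_width: 19.7
time_s: 48.22
ee_pos: [369.1, 344.7, 167.8]
ee_rot: [-180.0, -0.1, -0.8]
force: [0.0, 0.7, -0.9]
gripper_width: 19.9
time_s: 48.85
ee_pos: [368.1, 303.8, 155.9]
ee_rot: [180.0, 0.0, -0.8]
force: [-0.2, -0.0, -1.7]
gripper_width: 19.6
time_s: 48.98
ee_pos: [367.9, 303.6, 155.8]
ee_rot: [180.0, 0.0, -0.8]
force: [-0.5, -0.7, -0.6]
gripper_width: 19.9
[367.9120312  303.62722409 155.82003526] [ 1.79956292e+02  4.15660781e-02 -8.36468331e-01] [-0.00441583  0.09389841  0.02274265]
```

View pics/s39.png

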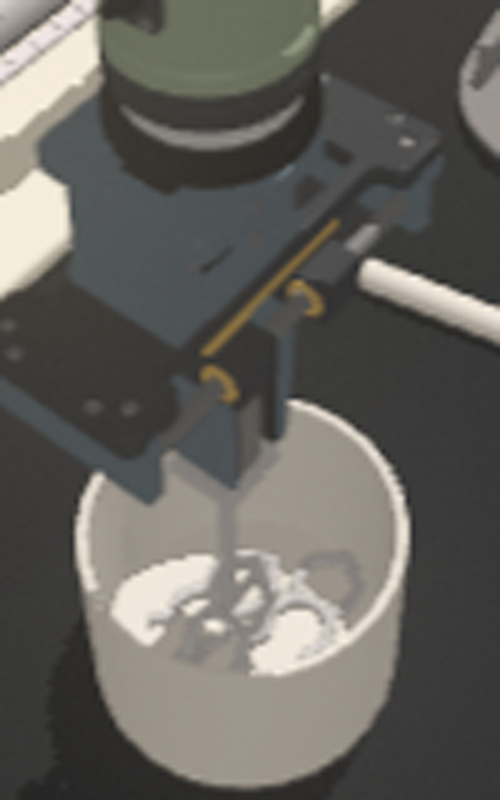

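View pics/w39.png

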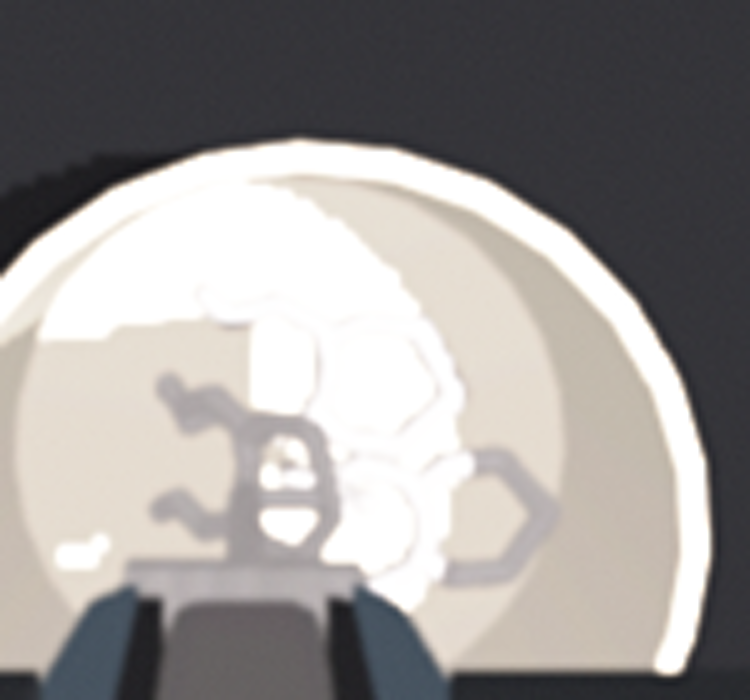

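Same leaning configuration as the successful one; yank back.

```bash
python3 -m creep '[[1,0,-43,0,0,0,0],[1,0,0,0,0,0,0],[1,0,0,0,0,0,0]]'; python3 - <<'E'
from h import *
s=state();print(s["ee_pos"],s["ee_rot"],s["torque"])
fs,_=snap("side","s40.png",(220,230,320,390),5)
f,_=snap("wrist","w40.png",(230,110,380,250),5)
E
```

```text
time_s: 49.45
ee_pos: [368.5, 347.3, 155.9]
ee_rot: [180.0, 0.0, -0.7]
force: [0.6, -0.9, -1.9]
gripper_width: 19.7
[368.51939156 347.30522136 155.94394257] [ 1.79952377e+02  2.17600047e-02 -7.46193940e-01] [-0.00372176  0.00864516 -0.04853223]
```

View pics/s40.png

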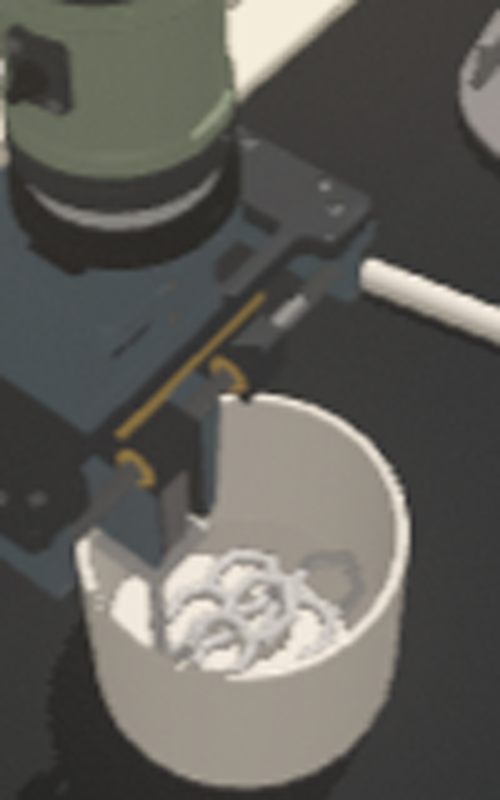

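View pics/w40.png

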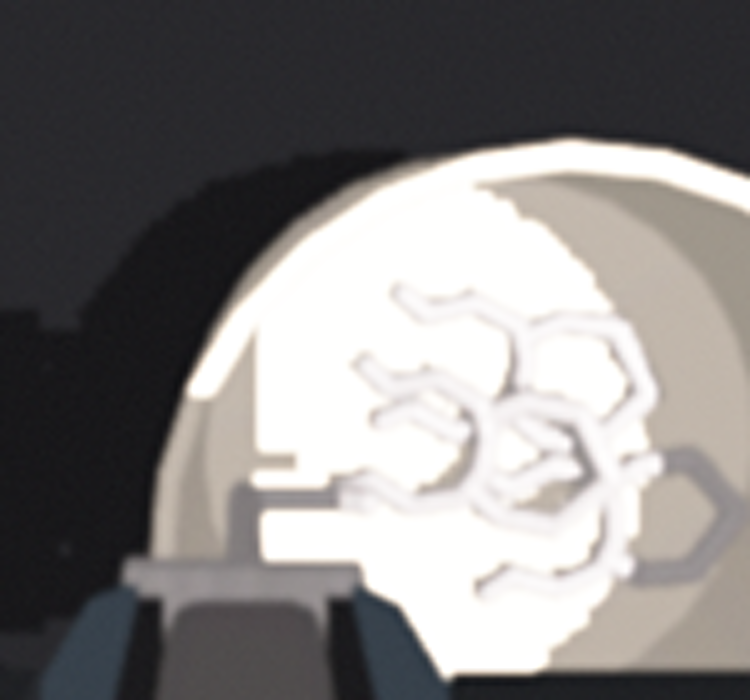

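```bash
python3 -m creep '[[1,0,0,-30,0,0,0],[1,0,0,-55,0,0,0],[1,0,0,-55,0,0,0],[1,0,0,-40,0,0,0],[1,0,30,0,0,0,0]]'; python3 -m creep '[[1,-3,55,0,0,0,0],[1,-3,55,0,0,0,0],[1,-3,55,0,0,0,0],[1,-3,55,0,0,0,0],[1,-3,55,0,0,0,0]]';python3 -m creep '[[1,-3,55,0,0,0,0],[1,-3,55,0,0,0,0],[1,-3,55,0,0,0,0],[1,-3,55,0,0,0,0],[1,-3,55,0,0,0,0]]';python3 -m creep '[[1,-3,55,0,0,0,0],[1,0,25,0,0,0,0],[1,0,0,0,0,0,0],[1,0,0,0,0,0,-10.5],[1,0,0,0,0,0,-10.5]]';python3 -m creep '[[1,0,0,0,0,0,-10.5],[1,0,0,0,0,0,-10.5],[1,0,0,0,0,0,-10.5],[1,0,0,0,0,0,-10.5],[1,0,0,0,0,0,-10.5]]';python3 -m creep '[[1,0,0,0,0,0,-10.5],[1,0,0,0,0,0,-10.5],[1,0,0,0,0,0,-1.3],[1,0,0,0,0,0,0],[1,0,0,0,0,0,0]]'
python3 - <<'E'
from h import *
s=state();print(s["ee_pos"],s["ee_rot"],s["torque"])
fs,_=snap("side","s41.png",(220,230,320,390),3.6)
f,_=snap("wrist","w41.png")
E
```

```text
time_s: 50.18
ee_pos: [369.6, 318.5, 339.5]
ee_rot: [-179.7, -0.3, -0.7]
force: [0.3, 0.4, -2.0]
gripper_width: 19.7
time_s: 50.8
ee_pos: [348.5, 40.6, 336.2]
ee_rot: [180.0, -0.1, -0.8]
force: [1.5, -0.2, -0.7]
gripper_width: 19.7
time_s: 51.42
ee_pos: [329.5, -233.9, 336.4]
ee_rot: [180.0, -0.0, -0.9]
force: [1.7, -0.5, -1.1]
gripper_width: 19.7
time_s: 52.05
ee_pos: [326.2, -310.7, 336.3]
ee_rot: [-180.0, -0.0, 20.6]
force: [-0.3, 0.3, -1.8]
gripper_width: 19.9
time_s: 52.68
ee_pos: [326.3, -310.5, 336.4]
ee_rot: [180.0, -0.0, 73.1]
force: [-0.1, -0.3, -0.9]
gripper_width: 19.6
time_s: 53.3
ee_pos: [326.6, -311.7, 336.3]
ee_rot: [180.0, 0.0, 94.9]
force: [1.1, 0.1, -1.1]
gripper_width: 19.8
[ 326.58423207 -311.72910072  336.26385705] [1.79991187e+02 6.30478641e-03 9.49398861e+01] [-0.04423906 -0.13075281  0.03221778]
```

View pics/s41.png

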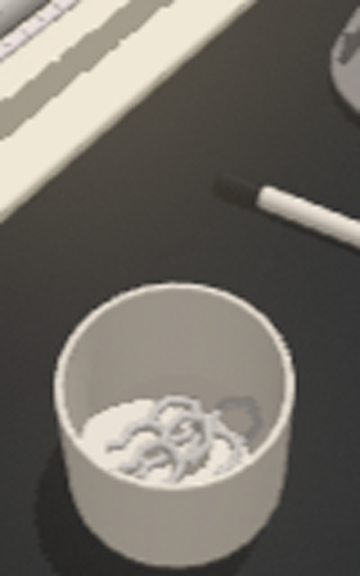

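View pics/w41.png

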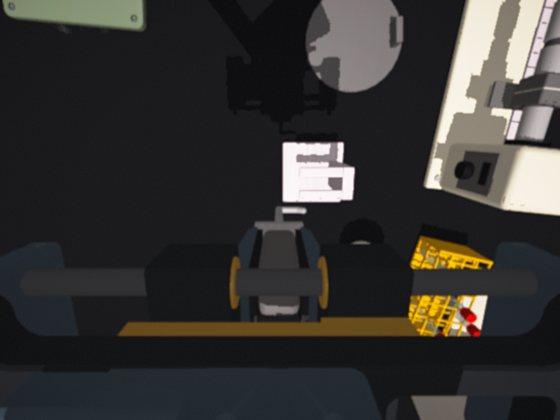

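```bash
python3 -m creep '[[1,10,-14,0,0,0,0],[1,0,0,50,0,0,0],[1,0,0,55,0,0,0],[1,0,0,50,0,0,0],[1,0,0,20,0,0,0]]'; python3 -m creep '[[1,0,0,3,0,0,0],[1,0,0,0,0,0,0],[1,0,0,0,0,0,0]]'
python3 - <<'E'
from h import *
s=state();print(s["ee_pos"],s["ee_rot"],s["torque"])
fs,_=snap("side","s42.png",(350,140,430,240),7)
f,_=snap("wrist","w42.png",(230,110,380,250),5)
# flange predicted bottom centre
p=s["ee_pos"]-[2,2,16.2]
print((proj(fs,p)-[350,140])*7,(proj(fs,p-[0,0,95])-[350,140])*7)
E
```

```text
time_s: 54.02
ee_pos: [309.4, -301.3, 158.6]
ee_rot: [-179.8, -0.2, 95.0]
force: [0.2, -0.5, -0.1]
gripper_width: 19.9
time_s: 54.4
ee_pos: [312.3, -303.9, 159.5]
ee_rot: [179.9, 0.1, 95.0]
force: [0.4, 1.2, -0.8]
gripper_width: 19.8
[ 312.33090917 -303.91751438  159.45735365] [1.79899258e+02 1.27444260e-01 9.49996609e+01] [ 0.02682151 -0.16435841 -0.03682373]
[438.38509482 352.74247225] [393.38747659 532.87932392]
```

View pics/s42.png

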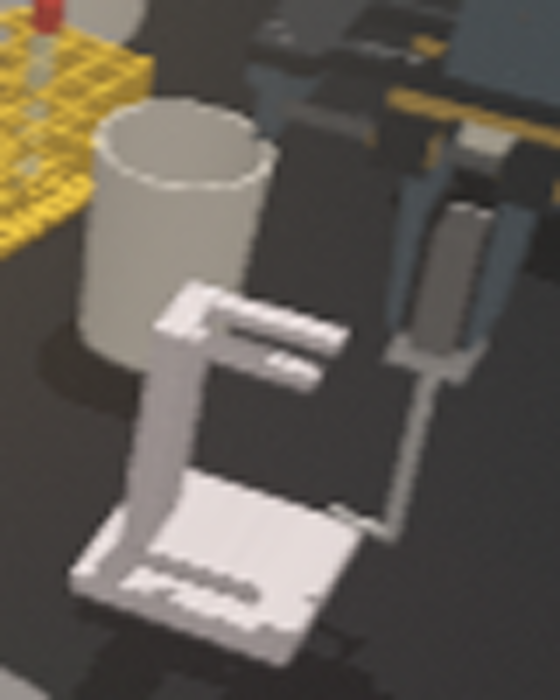

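View pics/w42.png

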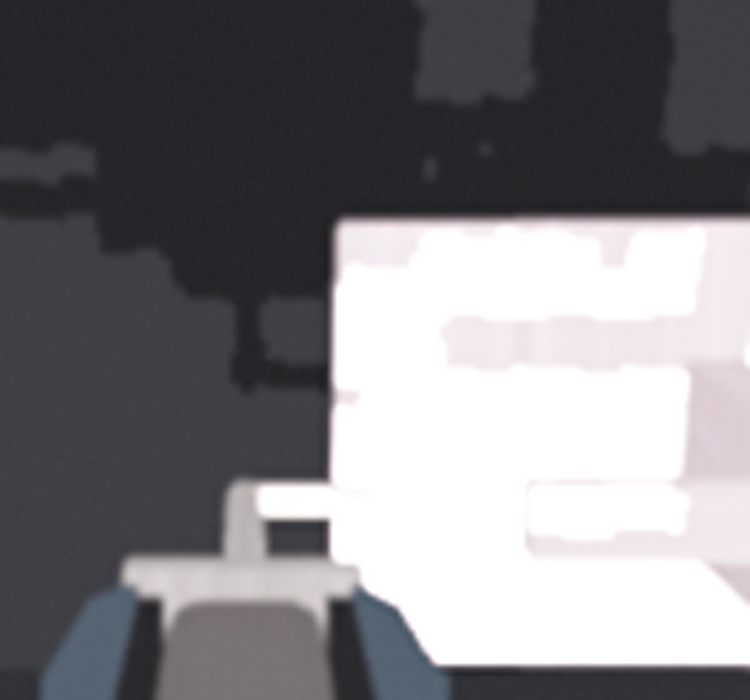

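```bash
python3 -m creep '[[1,1.2,0,2,0,0,0],[1,0,16,0,0,0,0],[1,0,16,0,0,0,0],[1,0,16,0,0,0,0],[1,0,16,0,0,0,0]]'; python3 -m creep '[[1,0,0,0,0,0,0],[1,0,0,0,0,0,0]]'
python3 - <<'E'
from h import *
s=state();print(s["ee_pos"],s["ee_rot"],s["torque"])
fs,_=snap("side","s43.png",(350,140,430,240),7)
f,_=snap("wrist","w43.png",(230,110,380,250),5)
E
```

```text
time_s: 55.12
ee_pos: [377.0, -296.3, 156.0]
ee_rot: [180.0, 0.0, 95.0]
force: [0.4, -0.0, -1.3]
gripper_width: 19.9
time_s: 55.38
ee_pos: [375.2, -296.3, 156.0]
ee_rot: [-179.9, -0.0, 95.0]
force: [-0.3, 0.1, -1.0]
gripper_width: 19.8
[ 375.18308473 -296.29215616  155.9553059 ] [-1.79949418e+02 -2.25426209e-02  9.50306417e+01] [ 0.02181235 -0.14218438  0.00224437]
```

View pics/s43.png

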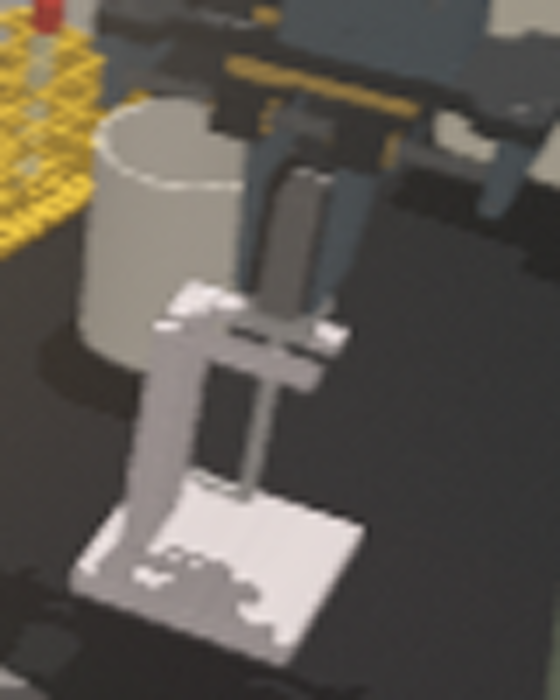

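View pics/w43.png

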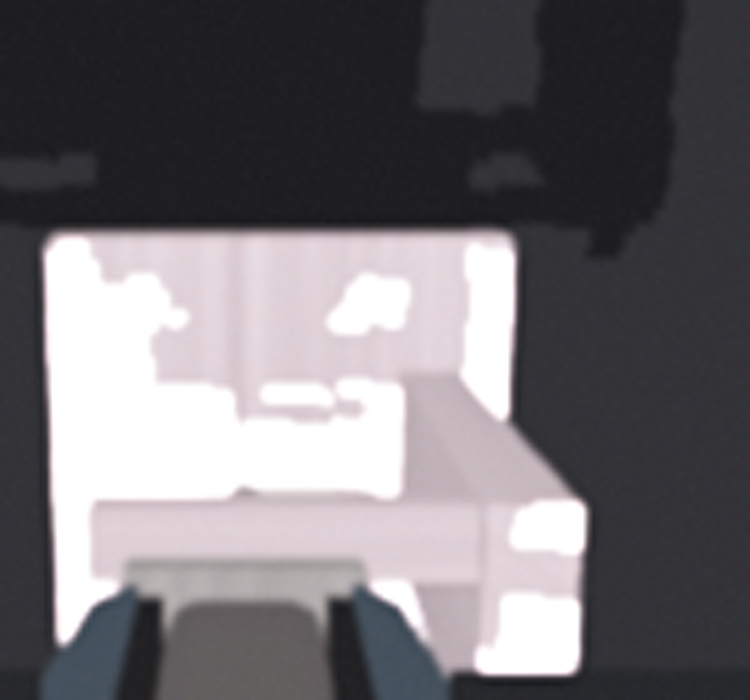

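```bash
python3 -m creep '[[1,0,0,5,0,0,0],[1,0,0,4,0,0,0],[1,0,0,0,0,0,0],[1,0,0,0,0,0,0]]'; python3 -m creep '[[1,0,0,1,0,0,0],[1,0,0,0,0,0,0],[0.7,0,0,0,0,0,0],[0.3,0,0,0,0,0,0],[0,0,0,0,0,0,0]]';python3 -m creep '[[0,0,0,0,0,0,0],[0,0,0,0,0,0,0],[0,0,0,-10,0,0,0],[0,0,0,-30,0,0,0],[0,0,0,-50,0,0,0]]';python3 -m creep '[[0,0,0,-50,0,0,0],[0,0,0,-40,0,0,0],[0,0,0,0,0,0,0]]'
python3 - <<'E'
from h import *
s=state();print(s["ee_pos"],s["ee_rot"],s["torque"])
fs,_=snap("side","s44.png",(350,140,430,240),7)
f,_=snap("wrist","w44.png")
E
```

```text
time_s: 55.98
ee_pos: [375.5, -296.6, 147.2]
ee_rot: [180.0, 0.0, 95.0]
force: [0.2, 0.9, -1.2]
gripper_width: 19.7
time_s: 56.6
ee_pos: [375.5, -296.6, 146.3]
ee_rot: [180.0, 0.0, 95.0]
force: [-0.1, -0.0, -0.1]
gripper_width: 44.7
time_s: 57.22
ee_pos: [374.7, -295.9, 236.5]
ee_rot: [-179.9, -0.1, 95.0]
force: [1.5, -0.4, 1.1]
gripper_width: 91.1
time_s: 57.6
ee_pos: [376.6, -297.5, 330.2]
ee_rot: [179.7, 0.3, 95.0]
force: [-0.2, 0.4, -0.1]
gripper_width: 91.4
[ 376.63306556 -297.49416423  330.23031157] [179.66072288   0.34063879  95.00512645] [ 0.04419177 -0.10107655  0.08105599]
```

View pics/s44.png

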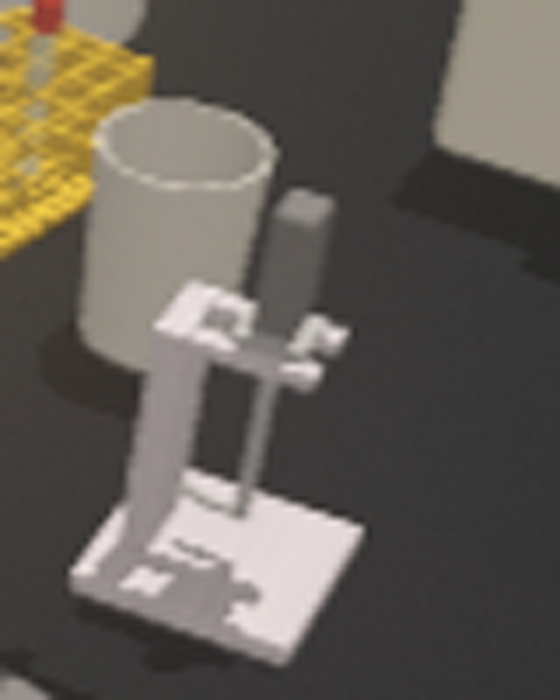

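View pics/w44.png

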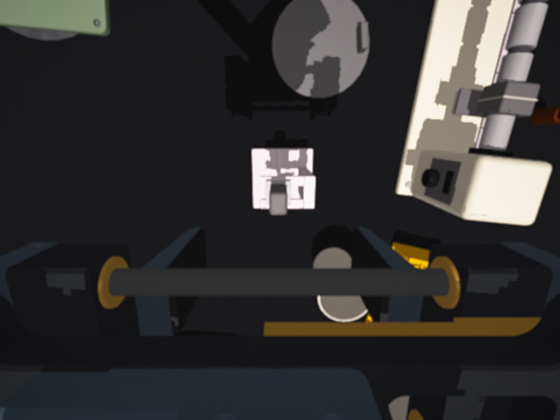

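```bash
python3 -m creep '[[0,0,0,0,0,0,5.8],[0,43.6,32.3,0,0,0,0],[0,43.6,32.3,0,0,0,0],[0,43.6,32.3,0,0,0,0],[0,43.6,32.3,0,0,0,0]]';python3 -m creep '[[0,43.6,32.3,0,0,0,0],[0,43.6,32.3,0,0,0,0],[0,43.6,32.3,0,0,0,0],[0,43.6,32.3,0,0,0,0],[0,0,0,0,0,0,0]]';python3 -m creep '[[0,0,0,0,0,0,0],[0,0,0,0,0,0,0]]'
python3 - <<'E'
from h import *
s=state();print(s["ee_pos"],s["ee_rot"])
f,_=snap("wrist","w45.png");V=np.array(f["view"]);print(-V[:3,:3].T@V[:3,3]); print(proj(f,(699,120,55)),proj(f,(647,-161,139)))
snap("wrist","w46.png",(290,60,390,160),7)
E
```

```text
time_s: 58.32
ee_pos: [507.2, -122.3, 324.5]
ee_rot: [-179.8, -0.0, 89.2]
force: [0.4, -0.8, 0.2]
gripper_width: 90.9
time_s: 58.95
ee_pos: [639.5, 51.7, 322.5]
ee_rot: [-179.7, -0.0, 89.4]
force: [-0.3, 0.1, -1.0]
gripper_width: 91.4
time_s: 59.2
ee_pos: [637.9, 47.6, 326.0]
ee_rot: [-180.0, 0.0, 89.1]
force: [-0.2, -0.3, -0.1]
gripper_width: 91.4
[637.9038623   47.55413868 326.04851801] [-1.79956579e+02  2.50659337e-02  8.91325071e+01]
[639.82911148 118.85297214 497.64245247]
[319.33860189 134.07945427] [286.73799805 337.22973089]
```

View pics/w45.png

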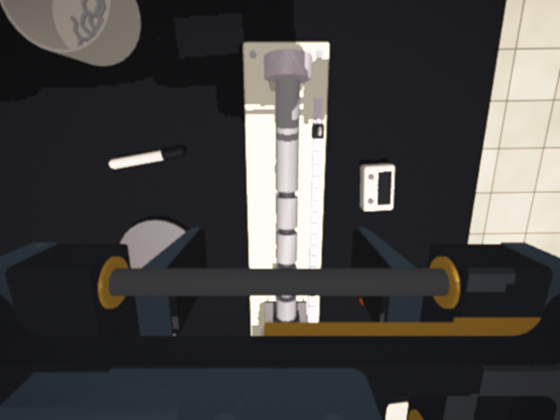

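View pics/w46.png

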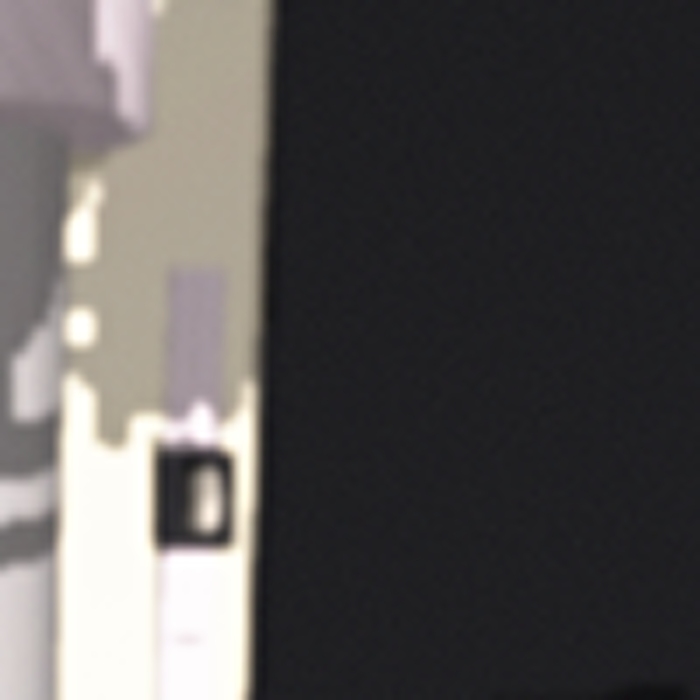

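```bash
python3 - <<'E'
from h import *
f,im=snap("wrist")
for z in (55,40,20):
  for v in(126.4,131.5,136.4,124.3,138.3):print(z,v,np.round(onz(f,319.7,v,z),1))
snap("scene","s46.png",(300,215,350,255),14)
snap("side","s47.png",(180,170,280,260),7)
print(im[122:142,314:325].mean(2).astype(int))
E
```

```text
55 126.4 [699.9 130.9  55. ]
55 131.5 [700.  123.7  55. ]
55 136.4 [700.2 116.8  55. ]
55 124.3 [699.8 133.8  55. ]
55 138.3 [700.2 114.1  55. ]
40 126.4 [701.9 131.3  40. ]
40 131.5 [702.1 123.9  40. ]
40 136.4 [702.2 116.7  40. ]
40 124.3 [701.8 134.3  40. ]
40 138.3 [702.3 113.9  40. ]
20 126.4 [704.6 131.8  20. ]
20 131.5 [704.8 124.1  20. ]
20 136.4 [704.9 116.6  20. ]
20 124.3 [704.5 135.   20. ]
20 138.3 [705.  113.7  20. ]
[[227 217 203 218 246 251 244 241 249 252 251]
 [164 153 141 153 182 193 185 200 240 250 250]
 [ 96  93  88  87  95  97  98 124 181 228 246]
 [ 55  53  43  39  45  55  58  61  96 179 238]
 [ 45  43  34  40  62  85  83  54  62 160 237]
 [ 44  41  44  70 109 142 137  84  70 165 237]
 [ 46  44  58  97 140 180 174 108  76 166 235]
 [ 46  44  61 103 145 188 186 120  80 164 229]
 [ 48  45  62 103 146 190 194 129  82 163 225]
 [ 47  45  60 103 153 205 211 143  86 158 222]
 [ 48  45  61 105 163 221 224 151  86 159 222]
 [ 46  46  66 112 176 228 222 142  88 166 224]
 [ 47  49  69 116 178 220 201 120  93 177 226]
 [ 46  50  64 101 150 179 153  87  92 181 224]
 [ 47  49  52  67  90 101  82  55  93 183 221]
 [ 76  80  79  77  79  78  74  75 122 200 223]
 [162 170 171 171 171 169 165 165 193 232 234]
 [242 247 246 246 247 246 243 242 244 250 243]
 [254 254 254 254 254 254 253 252 252 252 245]
 [254 254 253 253 253 253 252 252 252 252 245]]
```

View pics/s46.png

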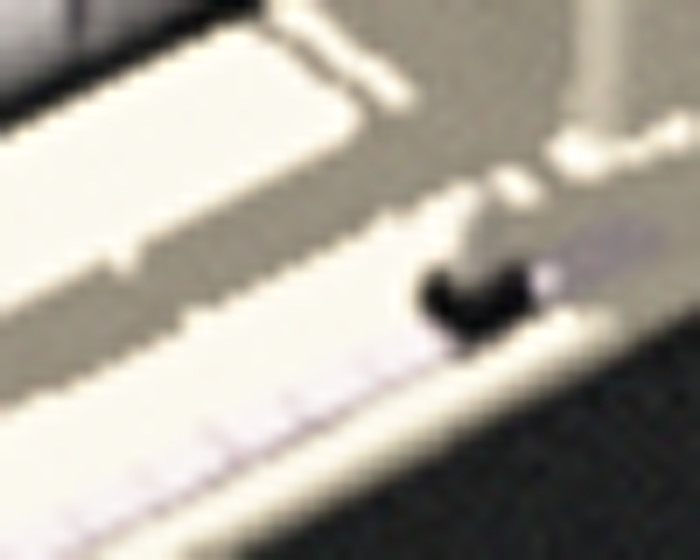

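View pics/s47.png

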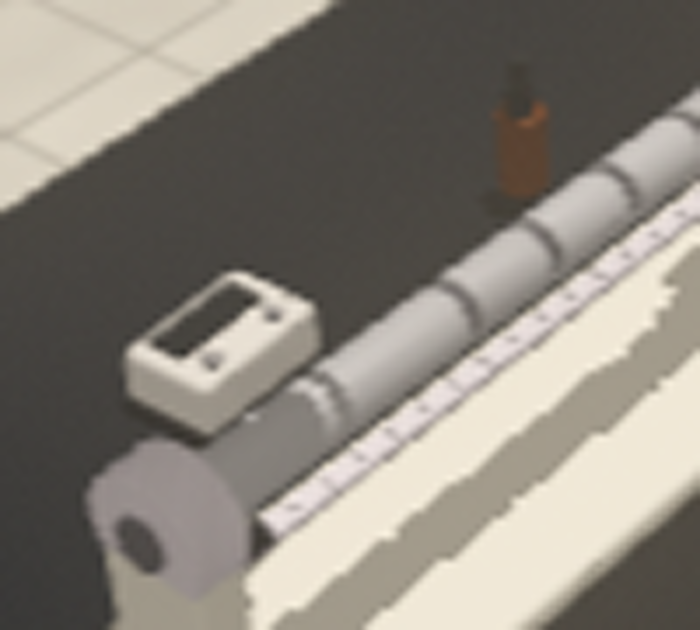

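```bash
python3 - <<'E'
from h import *
fs=grab_frame("scene");f=grab_frame("wrist")
p=(300+482/14,215+200/14)
print(onz(fs,*p,55), tri(fs,p,f,(319.4,131.5)))
print(onz(fs,300+480/14,215+300/14,30))
E
```

```text
[706.92703117 121.39519645  55.        ] (array([701.40425927, 125.23939374,  49.10309375]), np.float64(2.0367840085130973))
[710.26714916 119.29530319  30.        ]
```

```bash
python3 -m creep '[[0,-42,2.3,0,0,0,0],[0,-42,2.3,0,0,0,0],[0,-42,2.3,0,0,0,0],[0,-42,2.3,0,0,0,0],[0,-40,2.3,0,0,0,0]]';python3 -m creep '[[0,0,0,40,0,0,0],[0,0,0,50,0,0,0],[0,0,0,36,0,0,0],[0,0,0,0,0,0,0],[0,0,0,0,0,0,0]]';python3 -m creep '[[0,0,0,0,0,0,0]]'
python3 - <<'E'
from h import *
s=state();print(s["ee_pos"],s["ee_rot"])
f,_=snap("wrist","w48.png"); print(proj(f,(646.3,-161,139)))
snap("side","s48.png",(250,60,350,180),6)
E
```

```text
time_s: 60.18
ee_pos: [647.1, -161.0, 326.3]
ee_rot: [180.0, 0.0, 89.2]
force: [-0.3, -0.6, -0.6]
gripper_width: 91.3
time_s: 60.8
ee_pos: [648.3, -159.7, 202.0]
ee_rot: [179.8, 0.0, 89.2]
force: [0.6, -0.5, 0.0]
gripper_width: 91.2
time_s: 60.92
ee_pos: [648.5, -159.7, 202.6]
ee_rot: [179.8, 0.1, 89.2]
force: [-0.2, -0.5, -0.2]
gripper_width: 91.3
[ 648.4799289  -159.72640763  202.64520298] [1.79754063e+02 6.41760435e-02 8.92129697e+01]
[274.94341643 224.45751041]
```

View pics/w48.png

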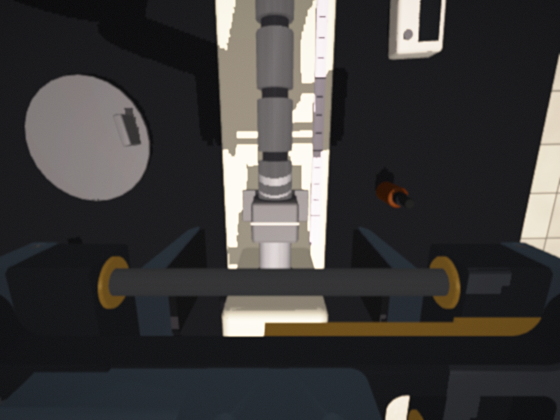

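View pics/s48.png

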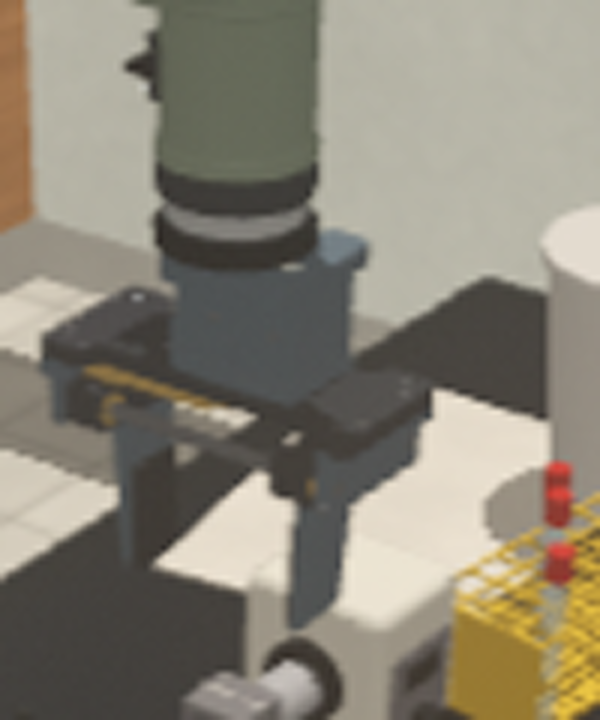

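```bash
python3 -m creep '[[0,-1.3,-2.3,30,0,0,0],[0,0,0,40,0,0,0],[0,0,0,20,0,0,0],[0.4,0,0,0,0,0,0],[1,0,0,0,0,0,0]]' 15;python3 -m creep '[[1,0,0,0,0,0,0],[1,0,0,0,0,0,0],[1,0,0,0,0,0,0],[1,0,0,0,0,0,0],[1,0,0,0,0,0,0]]'
python3 - <<'E'
from h import *
s=state();print(s["ee_pos"],s["ee_rot"])
f,_=snap("wrist","w49.png",(200,130,350,250),5)
E
```

```text
time_s: 61.65
ee_pos: [646.0, -161.0, 111.8]
ee_rot: [179.8, 0.0, 89.2]
force: [0.1, 0.3, -0.2]
gripper_width: 74.2
time_s: 62.28
ee_pos: [645.3, -160.8, 110.5]
ee_rot: [179.9, 0.0, 89.2]
force: [0.6, 0.1, 1.7]
gripper_width: 39.4
[ 645.31719347 -160.79365791  110.50765819] [1.79945434e+02 1.05996017e-02 8.91955245e+01]
```

View pics/w49.png

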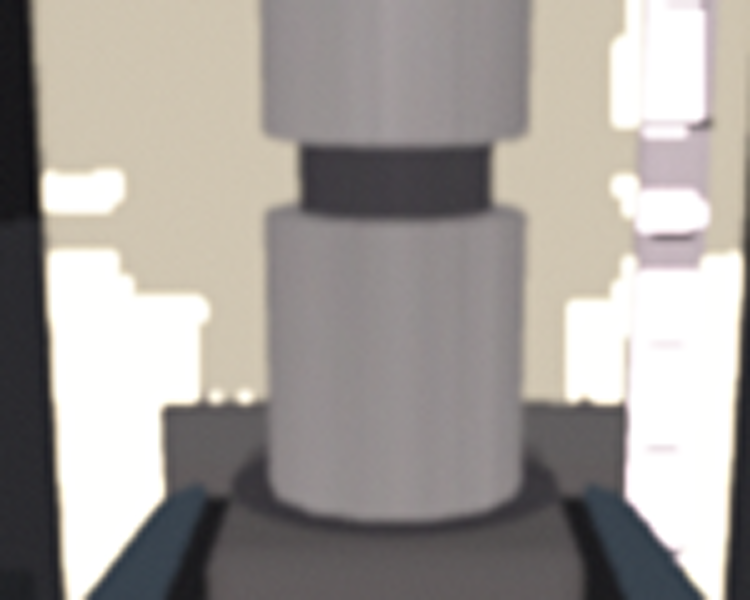

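```bash
python3 -m creep '[[1,15,0,0,0,0,0],[1,30,0,0,0,0,0],[1,40,0,0,0,0,0],[1,40,0,0,0,0,0],[1,40,0,0,0,0,0]]';python3 -m creep '[[1,40,0,0,0,0,0],[1,35,0,0,0,0,0],[1,20,0,0,0,0,0],[1,15,0,0,0,0,0],[1,6,0,0,0,0,0]]';python3 -m creep '[[1,0,0,0,0,0,0],[1,0,0,0,0,0,0],[1,0,0,0,0,0,0]]'
python3 - <<'E'
from h import *
s=state();print(s["ee_pos"],s["ee_rot"])
f,_=snap("wrist","w50.png",(200,130,350,250),5)
E
```

```text
time_s: 62.95
ee_pos: [647.8, 4.8, 110.5]
ee_rot: [179.9, 0.1, 89.2]
force: [3.6, -5.5, -0.2]
gripper_width: 40.0
time_s: 63.58
ee_pos: [649.6, 120.6, 110.5]
ee_rot: [179.9, 0.0, 89.2]
force: [4.0, -3.6, 0.8]
gripper_width: 40.0
time_s: 63.95
ee_pos: [649.6, 121.2, 110.5]
ee_rot: [179.9, -0.1, 89.2]
force: [4.4, 3.5, 1.2]
gripper_width: 40.2
[649.58130599 121.17665629 110.47395798] [ 1.79890574e+02 -1.38736737e-01  8.91804340e+01]
```

View pics/w50.png

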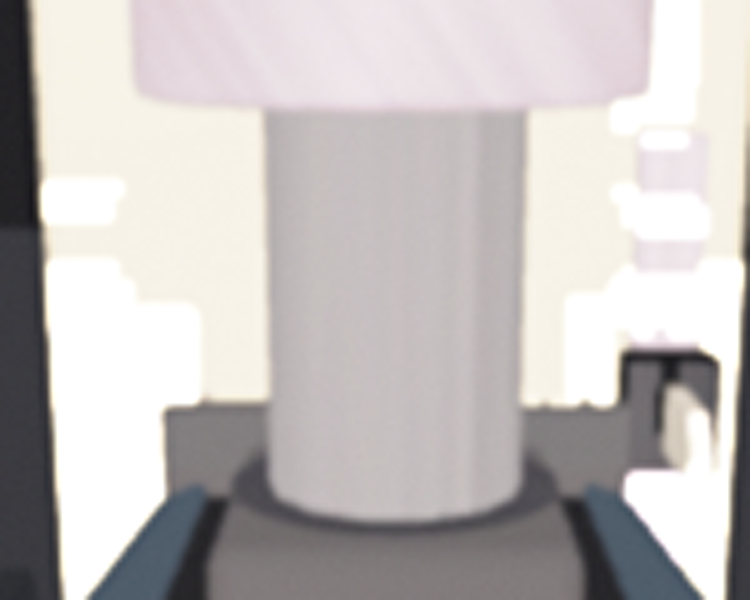

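```bash
python3 -m creep '[[1,3.2,0,0,0,0,0],[1,0,0,0,0,0,0],[1,0,0,0,0,0,0],[0.7,0,0,0,0,0,0],[0,0,0,0,0,0,0]]';python3 -m creep '[[0,0,0,0,0,0,0],[0,0,0,0,0,0,0],[0,0,0,-30,0,0,0],[0,0,0,-60,0,0,0],[0,0,0,-60,0,0,0]]';python3 -m creep '[[0,-36,0,-50,0,0,0],[0,-36,0,0,0,0,0],[0,0,0,0,0,0,0],[0,0,0,0,0,0,0]]'
python3 - <<'E'
from h import *
s=state();print(s["ee_pos"],s["ee_rot"])
f,_=snap("wrist","w51.png",(240,90,360,180),6.5);V=np.array(f["view"]);print(-V[:3,:3].T@V[:3,3])
E
```

```text
time_s: 64.62
ee_pos: [647.3, 123.2, 109.5]
ee_rot: [-179.8, -0.0, 89.2]
force: [-0.1, 0.3, 0.5]
gripper_width: 47.3
time_s: 65.25
ee_pos: [648.2, 123.5, 261.2]
ee_rot: [-179.9, 0.0, 89.2]
force: [1.0, 0.1, -0.4]
gripper_width: 91.0
time_s: 65.75
ee_pos: [647.5, 51.9, 309.4]
ee_rot: [-179.9, -0.0, 89.2]
force: [0.1, -0.2, 0.3]
gripper_width: 91.2
[647.46517794  51.93103845 309.39760506] [-1.79898601e+02 -3.37175936e-02  8.92079085e+01]
[649.45451115 123.0615504  481.09849198]
```

View pics/w51.png

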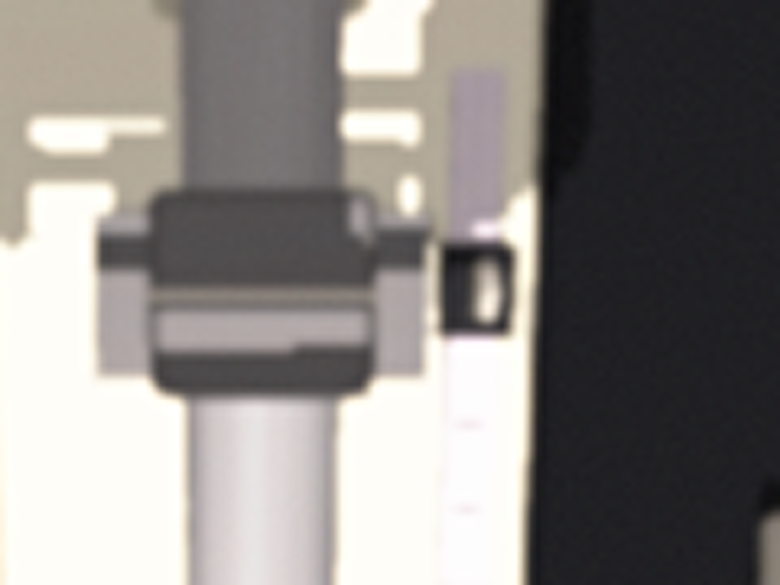

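```bash
python3 - <<'E'
from h import *
f,im=snap("wrist")
print(onz(f,240+262/6.5,90+294/6.5,139),onz(f,240+488/6.5,90+288/6.5,55),onz(f,240+478/6.5,90+288/6.5,25))
print(im[128:146,311:319].mean(2).astype(int))
print(im[128:142,276:284].mean(2).astype(int))
E
```

```text
[650.63625546 124.0181236  139.        ] [699.99118965 124.81073557  55.        ] [701.22551233 124.93643555  25.        ]
[[ 55  54  57  64  65  65  81 123]
 [ 23  28  39  57  60  50  44  75]
 [ 32  43  72  96  99  76  50  69]
 [ 44  66 106 141 148 114  64  71]
 [ 50  72 121 164 179 140  77  80]
 [ 50  76 124 172 190 155  88  90]
 [ 54  78 128 180 204 173 100  97]
 [ 55  81 139 200 223 186 104  96]
 [ 56  87 150 216 232 182  95  94]
 [ 60  90 153 219 229 169  81  97]
 [ 59  84 141 198 208 145  71 108]
 [ 52  67 101 143 146  96  59 124]
 [ 57  57  67  80  79  60  58 130]
 [118 117 117 116 114 110 113 160]
 [224 225 225 225 223 219 217 226]
 [255 255 255 255 255 254 252 251]
 [254 254 254 254 254 254 253 252]
 [253 253 253 253 253 252 252 252]]
[[ 79  77  77  78  78  77  78  79]
 [ 78  78  78  78  78  77  78  77]
 [ 77  77  76  77  77  78  77  77]
 [ 77  77  77  77  77  77  76  77]
 [ 75  76  76  78  75  76  75  76]
 [ 79  79  79  79  80  79  79  79]
 [ 94  95  93  94  94  93  94  94]
 [113 114 114 115 114 114 112 114]
 [119 119 119 117 118 119 119 119]
 [128 128 126 126 127 128 128 127]
 [156 157 156 156 155 157 156 157]
 [169 169 169 170 170 170 169 171]
 [169 170 170 170 170 170 170 170]
 [169 171 169 171 170 171 170 170]]
```

```bash
python3 -m creep '[[0,-39,-34,0,0,0,0],[0,-39,-34,0,0,0,0],[0,-39,-34,0,0,0,0],[0,-39,-34,0,0,0,0],[0,-39,-34,0,0,0,0]]';python3 -m creep '[[0,-39,-34,0,0,0,0],[0,0,0,0,0,0,-6],[0,0,0,0,0,0,-5.8],[0,0,0,0,0,0,0],[0,0,0,0,0,0,0]]'
python3 - <<'E'
from h import *
s=state();print(s["ee_pos"],s["ee_rot"])
f,im=snap("wrist","w52.png")
E
```

```text
time_s: 66.47
ee_pos: [474.2, -141.3, 309.8]
ee_rot: [-180.0, -0.0, 89.3]
force: [0.6, -1.2, 0.5]
gripper_width: 91.2
time_s: 67.1
ee_pos: [440.9, -179.2, 309.9]
ee_rot: [-180.0, -0.0, 101.0]
force: [0.2, -0.5, 0.1]
gripper_width: 90.9
[ 440.89841067 -179.17175985  309.9433316 ] [-1.79980683e+02 -1.70551994e-02  1.00984526e+02]
```

View pics/w52.png

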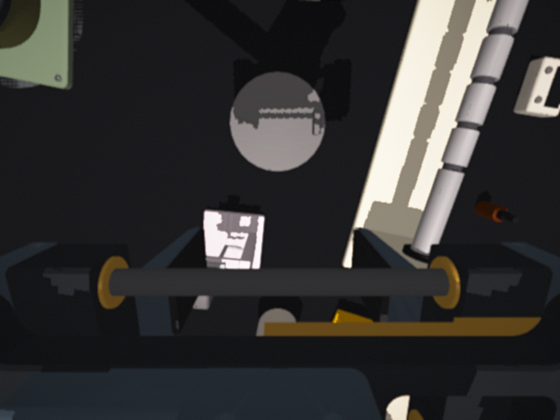

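```bash
python3 - <<'E'
from h import *
f,im=snap("wrist","w53.png",(220,60,335,180),6.5)
for th in(55,65,80):print(fitrim(f,im,(222,65,332,178),14,th))
E
```

```text
(array([421.94038329, -92.34708846]), np.float64(73.1784705286639), 45, np.float64(1.2560775398118267))
(array([422.0144517 , -92.85045363]), np.float64(72.49967278141955), 40, np.float64(1.9128264949659268))
(array([422.01390737, -92.09657252]), np.float64(72.44843040651507), 18, np.float64(1.3928409283163035))
```

View pics/w53.png

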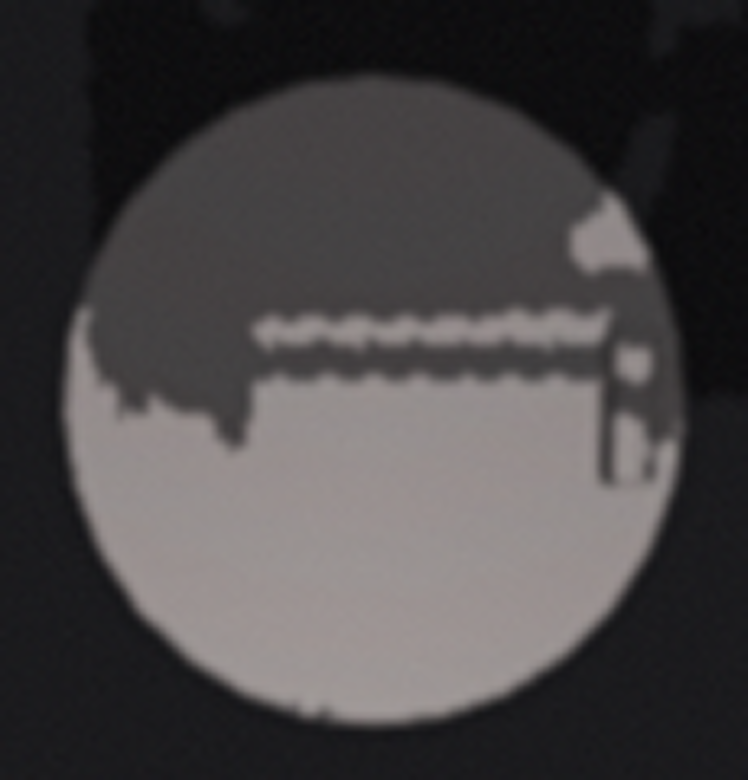

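```bash
python3 - <<'E'
from h import *
f,im=snap("wrist")
for a in(6,11,16):
  r=np.radians(a);c=np.array([422+58*np.cos(r),-92.4+58*np.sin(r)]);e=np.array([np.cos(r),np.sin(r)]);t=np.array([-e[1],e[0]])
  print(a,[np.round((proj(f,[*(c+i*5*e+j*17*t),42])-[220,60])*6.5).tolist() for i,j in((-1,-1),(1,-1),(1,1),(-1,1))])
E
```

```text
6 [[599.0, 509.0], [643.0, 513.0], [662.0, 355.0], [617.0, 351.0]]
11 [[607.0, 488.0], [652.0, 488.0], [657.0, 328.0], [612.0, 328.0]]
16 [[613.0, 467.0], [658.0, 463.0], [650.0, 302.0], [605.0, 306.0]]
```

```bash
python3 -m creep '[[0,44,28,0,0,0,0],[0,45,28,0,0,0,0],[0,0,0,60,0,0,0],[0,0,0,60,0,0,0],[0,0,0,60,0,0,0]]' 35;python3 -m creep '[[0,0,0,50,0,0,0],[0,0,0,0,0,0,0],[0,0,0,0,0,0,0]]'
python3 - <<'E'
from h import *
s=state();print(s["ee_pos"],s["ee_rot"])
f,im=snap("wrist","w54.png",(220,150,340,270),6);print((proj(f,[*s["ee_pos"][:2],42])-[220,150])*6,(proj(f,[479,-81.3,42])-[220,150])*6)
E
```

```text
time_s: 67.88
ee_pos: [478.9, -81.2, 128.7]
ee_rot: [179.9, 0.0, 101.0]
force: [1.2, -0.2, -0.7]
gripper_width: 90.9
time_s: 68.25
ee_pos: [480.3, -81.9, 81.8]
ee_rot: [179.8, 0.1, 101.0]
force: [0.3, 0.3, 0.2]
gripper_width: 91.3
[480.25499712 -81.89678233  81.78642946] [1.79839230e+02 6.72597266e-02 1.01000411e+02]
[345.71605073 491.36345044] [336.9194057  485.19671001]
```

View pics/w54.png

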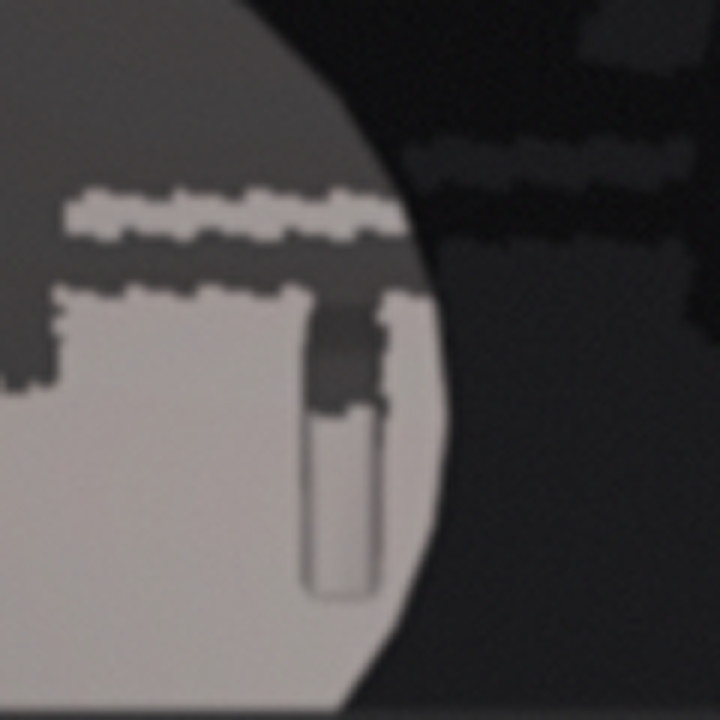

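```bash
python3 -m creep '[[0,1,-0.7,40,0,0,0],[0,0,0,22,0,0,0],[0,0,0,0,0,0,0],[0,0,0,0,0,0,0],[0.5,0,0,0,0,0,0]]' 35;python3 -m creep '[[1,0,0,0,0,0,0],[1,0,0,0,0,0,0],[1,0,0,0,0,0,0],[1,0,0,0,0,0,0],[1,0,0,0,0,0,0]]';python3 -m creep '[[1,0,0,0,0,0,0],[1,0,0,0,0,0,0]]'
```

```text
time_s: 68.92
ee_pos: [479.1, -81.1, 19.7]
ee_rot: [179.8, 0.1, 101.0]
force: [0.1, 0.7, 0.5]
gripper_width: 83.8
time_s: 69.55
ee_pos: [477.7, -80.8, 18.1]
ee_rot: [-180.0, 0.0, 101.0]
force: [-0.1, -1.1, -0.4]
gripper_width: 34.1
time_s: 69.8
ee_pos: [477.8, -80.8, 18.1]
ee_rot: [-180.0, 0.0, 101.0]
force: [-0.1, 0.6, -0.0]
gripper_width: 14.1
```

```bash
python3 -m creep '[[1,0,0,0,0,0,0],[1,0,0,0,0,0,0],[1,0,0,-10,0,0,0],[1,0,0,-30,0,0,0],[1,0,0,-50,0,0,0]]';python3 -m creep '[[1,0,0,-50,0,0,0],[1,0,0,-50,0,0,0],[1,0,0,-30,0,0,0],[1,30,-2,0,0,0,0],[1,44,-3,0,0,0,0]]';python3 -m creep '[[1,44,-3,0,0,0,0],[1,44,-3,0,0,0,0],[1,34,-2,0,0,0,0],[1,10,0,0,0,0,0],[1,0,0,0,0,0,0]]';python3 -m creep '[[1,0,0,0,0,0,0],[1,0,0,0,0,0,0]]'
python3 - <<'E'
from h import *
s=state();print(s["ee_pos"],s["ee_rot"],s["gripper_width"])
f,im=snap("wrist","w55.png")
snap("side","s55.png",(160,150,440,400),2.4)
E
```

```text
time_s: 70.42
ee_pos: [476.5, -80.6, 108.4]
ee_rot: [-179.8, -0.1, 101.0]
force: [1.1, 0.2, -0.6]
gripper_width: 9.9
time_s: 71.05
ee_pos: [458.7, -8.9, 239.1]
ee_rot: [179.9, 0.0, 100.9]
force: [1.2, 0.3, -1.5]
gripper_width: 9.7
time_s: 71.68
ee_pos: [425.7, 118.9, 238.4]
ee_rot: [180.0, 0.0, 101.1]
force: [0.1, 0.0, -0.6]
gripper_width: 10.1
time_s: 71.92
ee_pos: [425.9, 118.1, 238.1]
ee_rot: [-180.0, 0.0, 100.9]
force: [0.2, -0.5, -1.0]
gripper_width: 9.7
[425.94562437 118.05665119 238.11710846] [-1.79994832e+02  2.05099671e-02  1.00922421e+02] 9.719360316170793
```

View pics/w55.png

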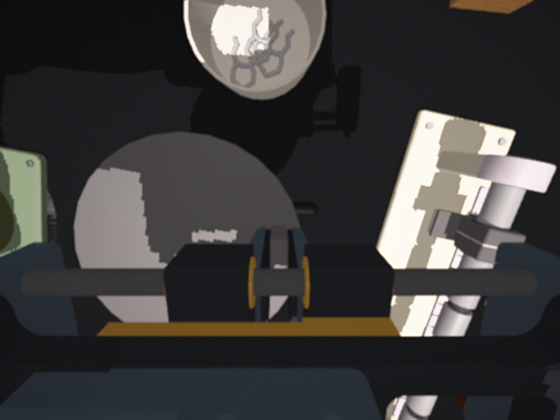

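View pics/s55.png

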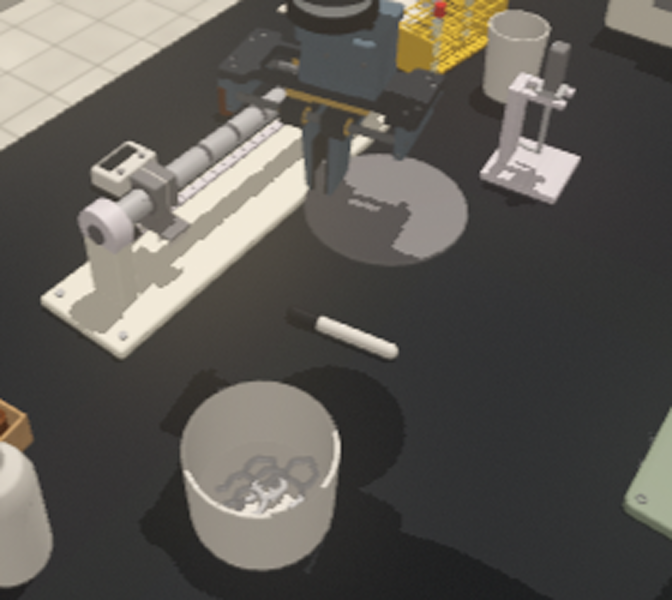

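```bash
cat > fit.py <<'E'
from h import *
from scipy.optimize import least_squares
def arc(f,im,box,z,th,r,keep):
    g=cv2.cvtColor(im,cv2.COLOR_BGR2GRAY);m=np.zeros_like(g);x0,y0,x1,y1=box
    m[y0:y1,x0:x1]=(g[y0:y1,x0:x1]>th)
    c=max(cv2.findContours(m,0,1)[0],key=cv2.contourArea)[:,0]
    h=cv2.convexHull(max(cv2.findContours(m,0,1)[0],key=cv2.contourArea))[:,0]
    P=np.array([onz(f,u,v,z)[:2] for u,v in h if keep(u,v)])
    s=least_squares(lambda x:np.linalg.norm(P-x,axis=1)-r,P.mean(0),loss='soft_l1')
    return np.round(s.x,1),len(P),np.round(np.abs(s.fun).max(),1)
E
python3 - <<'E'
from fit import *
f,im=snap("wrist");s=state();T=s["ee_pos"]
for th in(60,80,100):print("tub",arc(f,im,(170,0,340,110),88,th,69,lambda u,v:v>4))
for th in(50,60):
  c=arc(f,im,(60,125,330,240),T[2]-4,th,73,lambda u,v:v<200 and u<290);print("lid",c,c[0]-T[:2])
fs,ims=snap("side")
for th in(80,100):print("tub side",arc(fs,ims,(225,290,310,400),88,th,69,lambda u,v:v<345))
E
```

```text
tub (array([370.2, 289. ]), 28, np.float64(3.3))
tub (array([369.6, 290.2]), 32, np.float64(3.4))
tub (array([369.6, 290. ]), 33, np.float64(3.5))
lid (array([369.3, 107.7]), 22, np.float64(0.4)) [-56.54365387 -10.67981717]
lid (array([369.4, 107.4]), 24, np.float64(0.5)) [-56.44365387 -10.97981717]
tub side (array([368.8, 293.7]), 17, np.float64(1.1))
tub side (array([367.9, 294.4]), 18, np.float64(0.6))
```

```bash
python3 -m creep '[[1,25,5,0,0,0,0],[1,40,8,0,0,0,0],[1,40,8,0,0,0,0],[1,40,7,0,0,0,0],[1,28.4,5.3,0,0,0,0]]';python3 -m creep '[[1,10,2,0,0,0,0],[1,0,0,40,0,0,0],[1,0,0,40,0,0,0],[1,0,0,25,0,0,0],[1,0,0,0,0,0,0]]';python3 -m creep '[[1,0,0,0,0,0,0],[1,0,0,0,0,0,0]]'
python3 - <<'E'
from fit import *
f,im=snap("wrist","w56.png");s=state();T=s["ee_pos"];print(T,s["ee_rot"])
for th in(50,60):
  c=arc(f,im,(60,105,330,240),T[2]-4,th,73,lambda u,v:v<200 and u<290);print("lid",c,c[0]-T[:2])
fs,ims=snap("side","s56.png",(200,230,330,400),4)
E
```

```text
time_s: 72.75
ee_pos: [425.3, 297.0, 238.0]
ee_rot: [180.0, 0.0, 101.1]
force: [0.0, 0.3, -2.1]
gripper_width: 9.7
time_s: 73.38
ee_pos: [424.3, 304.0, 131.4]
ee_rot: [-179.7, 0.1, 101.0]
force: [-0.1, -0.9, -1.1]
gripper_width: 9.7
time_s: 73.62
ee_pos: [426.2, 306.0, 134.6]
ee_rot: [179.8, -0.1, 101.0]
force: [-1.6, -0.1, -1.8]
gripper_width: 9.6
[426.05898204 305.9917205  134.44989104] [ 1.79860295e+02 -5.11404745e-02  1.00999293e+02]
lid (array([350.2, 295.3]), 8, np.float64(4.9)) [-75.85898204 -10.6917205 ]
lid (array([370.9, 297.1]), 23, np.float64(1.2)) [-55.15898204  -8.8917205 ]
```

View pics/w56.png

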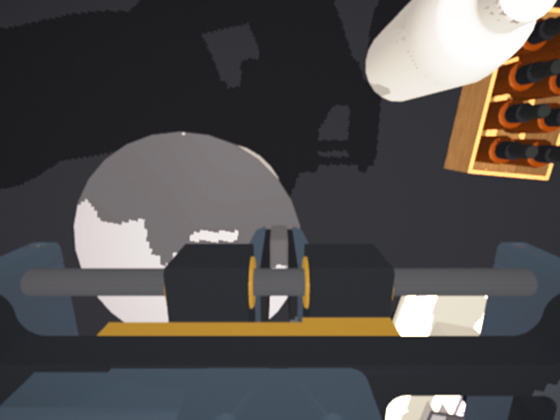

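View pics/s56.png

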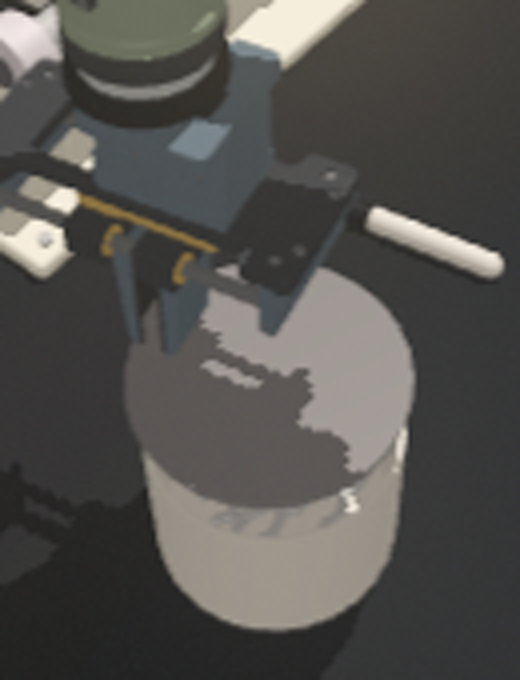

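```bash
python3 -m creep '[[1,-1,-0.6,0,0,0,0],[1,0,0,0,0,0,0],[1,0,0,0,0,0,0]]';python3 - <<'E'
from fit import *
f,im=snap("wrist");s=state();T=s["ee_pos"];print(T)
o=im.copy()
def circ(c,r,z,col):
    a=np.linspace(0,2*np.pi,200);p=np.array([proj(f,(c[0]+r*np.cos(t),c[1]+r*np.sin(t),z)) for t in a]);cv2.polylines(o2,[np.round(p*4-[160*4,100*4]).astype(int)],True,col,1)
o2=cv2.resize(o[100:250,160:340],None,fx=4,fy=4,interpolation=cv2.INTER_CUBIC)
circ((369,294),69,88,(0,0,255));circ(T[:2]-[56.5,10.8],73,T[2]-4,(0,255,0))
cv2.imwrite("pics/w57.png",o2)
E
```

```text
time_s: 74.1
ee_pos: [424.9, 304.6, 133.2]
ee_rot: [180.0, 0.0, 101.0]
force: [-0.1, -0.5, -1.1]
gripper_width: 10.0
[424.89907982 304.5706355  133.12108462]
```

View pics/w57.png

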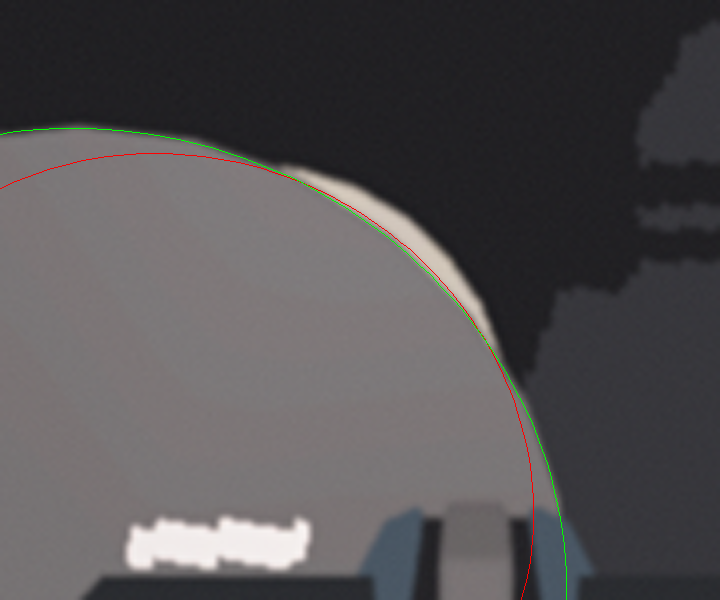

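```bash
python3 - <<'E'
from fit import *
f,im=snap("wrist");T=state()["ee_pos"];print(T)
g=cv2.GaussianBlur(cv2.cvtColor(im,cv2.COLOR_BGR2GRAY).astype(np.float32),(3,3),0)
# outer edge: scan along normals from predicted center outward
c0=np.array([369.,294.]);P=[]
for a in np.radians(np.arange(20,90,1.0)):
    ra=np.linspace(64,85,211)
    uv=np.array([proj(f,(c0[0]+r*np.cos(a),c0[1]+r*np.sin(a),88)) for r in ra],np.float32)
    v=cv2.remap(g,uv[:,0].reshape(-1,1),uv[:,1].reshape(-1,1),cv2.INTER_LINEAR)[:,0]
    if v.max()<170: continue
    k=np.where((v[:-1]>=105)&(v[1:]<105))[0]
    if len(k):P.append(c0+ra[k[-1]]*np.array([np.cos(a),np.sin(a)]))
P=np.array(P);print(len(P),P[0],P[-1])
s=least_squares(lambda x:np.linalg.norm(P-x,axis=1)-69,c0);print(s.x,np.abs(s.fun).max())
E
```

```text
[424.89345503 304.5926801  133.09448342]
32 [418.876471   345.64859766] [385.1289906  363.86233365]
[370.59841174 297.34180442] 0.9109514653637376
```

```bash
python3 -m creep '[[1,3,2.8,12,0,0,0],[1,0,0,11,0,0,0],[1,0,0,0,0,0,0],[1,0,0,0,0,0,0],[1,0,0,0,0,0,0]]';python3 - <<'E'
from fit import *
f,im=snap("wrist","w58.png",(60,100,340,240),2.8);T=state()["ee_pos"];print(T,state()["force"])
snap("side","s58.png",(220,270,320,390),6)
E
```

```text
time_s: 74.82
ee_pos: [427.3, 308.2, 110.4]
ee_rot: [180.0, -0.0, 101.0]
force: [-1.2, 0.9, -1.3]
gripper_width: 9.5
[427.33699886 308.21214272 110.47043324] [-0.32903814  0.12789456  0.22473867]
```

```bash
python3 - <<'E'
from fit import *
f,im=snap("wrist");T=state()["ee_pos"]
g=cv2.cvtColor(im,cv2.COLOR_BGR2GRAY).astype(np.float32)
c=T[:2]-[56.5,10.8]
for a in range(0,211,15):
    r=np.radians(a);ra=np.arange(60,86,2.0)
    uv=np.array([proj(f,(c[0]+x*np.cos(r),c[1]+x*np.sin(r),T[2]-4)) for x in ra],np.float32)
    if uv[-1,1]>235: print(a,"hid");continue
    print(a,cv2.remap(g,uv[:,0].reshape(-1,1),uv[:,1].reshape(-1,1),1)[:,0].astype(int))
E
```

```text
0 hid
15 hid
30 [116 115 114 115 115 116 111  54  53  53  53  53  54]
45 [116 117 117 119 117 117 116  38  30  32  31  31  30]
60 [118 118 119 120 120 120 120  45  30  31  30  31  31]
75 [119 119 122 120 120 119 121  60  31  31  31  31  31]
90 [117 117 118 118 119 119 120  43  31  31  31  30  31]
105 [115 115 116 116 116 116 117  34  31  31  31  30  30]
120 [113 113 114 114 113 113 110  32  29  31  31  30  30]
135 [112 111 111 111 110 110 108  34  30  29  30  30  30]
150 [111 110 110 110 110 110 108  51  51  51  50  51  51]
165 [215 214 212 213 212 210 208  58  51  51  50  51  51]
180 [215 212 212 212 210 210 199  51  51  50  50  51  50]
195 hid
210 hid
```

```bash
python3 -m creep '[[1,0,0,4,0,0,0],[1,0,0,0,0,0,0]]';python3 -m creep '[[1,0,0,4,0,0,0],[1,0,0,0,0,0,0]]';python3 -m creep '[[1,0,0,2.5,0,0,0],[1,0,0,0,0,0,0],[1,0,0,0,0,0,0]]';python3 -m creep '[[1,0,0,2,0,0,0],[1,0,0,0,0,0,0],[1,0,0,0,0,0,0]]'
```

```text
time_s: 75.22
ee_pos: [426.8, 307.9, 105.8]
ee_rot: [-180.0, 0.0, 101.0]
force: [-0.5, -0.4, -0.4]
gripper_width: 9.7
time_s: 75.47
ee_pos: [426.9, 307.9, 101.7]
ee_rot: [-180.0, 0.0, 101.0]
force: [0.2, 0.4, -1.5]
gripper_width: 9.5
time_s: 75.85
ee_pos: [427.1, 308.1, 99.6]
ee_rot: [-180.0, 0.0, 101.0]
force: [-0.3, 0.6, -1.1]
gripper_width: 9.9
time_s: 76.22
ee_pos: [427.1, 308.1, 97.6]
ee_rot: [180.0, 0.0, 101.0]
force: [-0.3, 0.2, -1.1]
gripper_width: 10.4
```

```bash
python3 -m creep '[[1,0,0,0.8,0,0,0],[1,0,0,0,0,0,0],[1,0,0,0,0,0,0]]';python3 -m creep '[[0.8,0,0,0,0,0,0],[0.6,0,0,0,0,0,0],[0,0,0,0,0,0,0],[0,0,0,0,0,0,0],[0,0,0,0,0,0,0]]';python3 -m creep '[[0,0,0,0,0,0,0],[0,0,0,-20,0,0,0],[0,0,0,-60,0,0,0],[0,0,0,-60,0,0,0],[0,-42,-30,-60,0,0,0]]';python3 -m creep '[[0,-45,-20,-40,0,0,0],[0,0,0,0,0,0,0],[0,0,0,0,0,0,0],[0,0,0,0,0,0,0]]'
python3 - <<'E'
from fit import *
f,im=snap("wrist");s=state();print(s["ee_pos"],s["gripper_width"],s["time_s"])
uv=proj(f,(370.6,297.3,93));b=[int(uv[0]-60),max(0,int(uv[1]-58)),int(uv[0]+60),int(uv[1]+58)];print(uv,b)
for th in(60,75,90):
    try: print("lid r free",fitrim(f,im,b,93,th)); print("r73",arc(f,im,b,93,th,73,lambda u,v:True))
    except Exception as e: print(e)
fs,ims=snap("side")
us=proj(fs,(370.6,297.3,93));print("side",us)
for th in(60,80):
    print(arc(fs,ims,(int(us[0]-42),int(us[1]-38),int(us[0]+42),int(us[1]+80)),93,th,73,lambda u,v:v<us[1]))
E
```

```text
time_s: 76.6
ee_pos: [427.2, 308.1, 97.1]
ee_rot: [180.0, -0.0, 101.0]
force: [0.1, 0.4, 2.1]
gripper_width: 9.7
time_s: 77.22
ee_pos: [427.1, 308.1, 96.8]
ee_rot: [-180.0, 0.0, 101.0]
force: [-0.0, 0.4, -0.8]
gripper_width: 55.3
time_s: 77.85
ee_pos: [411.2, 272.1, 286.5]
ee_rot: [179.8, -0.1, 101.1]
force: [0.2, -0.5, -0.3]
gripper_width: 91.4
time_s: 78.35
ee_pos: [399.0, 224.2, 322.0]
ee_rot: [-179.8, 0.0, 101.1]
force: [0.1, -0.6, 0.0]
gripper_width: 91.3
[399.07293262 224.22520738 322.05132711] 91.1602531971713 78.4
[268.31019779 130.75724564] [208, 72, 328, 188]
lid r free (array([370.70476717, 296.66235082]), np.float64(74.52584723643749), 49, np.float64(0.5040389704796269))
r73 (array([370.8, 296.1]), 49, np.float64(2.1))
lid r free (array([370.72980012, 296.80825068]), np.float64(73.92703714093524), 41, np.float64(0.5267871978971925))
r73 (array([370.8, 296.8]), 41, np.float64(1.6))
lid r free (array([370.70467549, 296.73829446]), np.float64(73.58912057590545), 41, np.float64(0.5619062260839911))
r73 (array([370.7, 296.6]), 41, np.float64(1.2))
side [266.13341483 334.21492348]
(array([372.2, 296.2]), 14, np.float64(8.1))
(array([371.3, 297.5]), 14, np.float64(7.0))
```

```bash
python3 - <<'E'
from h import *
for n,boxes in(("scene",{"stand":(140,185,190,260),"beaker":(105,245,145,295),"dropper":(268,283,284,306),"marker":(250,188,285,210),"timer":(315,255,352,285),"wash":(358,130,388,182)}),("side",{"stand":(355,160,405,235),"wash":(130,325,185,395),"marker":(275,275,330,300)})):
    f,im=snap(n);o=cv2.imread(f"pics/{n}0.png")
    for k,(a,b,c,d) in boxes.items():
        print(n,k,np.abs(im[b:d,a:c].astype(int)-o[b:d,a:c]).mean().round(1), cv2.matchTemplate(im[b-4:d+4,a-4:c+4],o[b:d,a:c],cv2.TM_CCOEFF_NORMED).argmax())
E
```

```text
scene stand 4.3 40
scene beaker 2.8 40
scene dropper 3.7 40
scene marker 3.1 40
scene timer 2.8 40
scene wash 2.6 40
side stand 2.6 40
side wash 1.5 40
side marker 2.0 40
```

```bash
python3 -c "
from workcell import job_done;print(job_done())"
```

```text
the job is handed in; nothing more can be done
None
```

The job is handed in, at about 78 s of the allowed 200 s. Rings 1, 2 and 3 were present and groove 4 was empty. I pried all three off by their loops with the pick and put them in the tub. Then I hung the pick back in its stand, slid the carrier to the pointer and put the lid back on. The verdict is not reported, so this is what my last checks showed.

- **Rings:** the last view into the tub, just before the lid went on, showed three rings in it. Ring 2 did not leave the hook at the first try; I lifted it, set it down again and pulled the toe back quickly. I used the same quick pull for ring 1.
- **Carrier:** its line measured y ≈ 124.0 mm against about 125.2 mm for the pointer (bar skew allowed for), so about 1 mm short. I took the pointer's tip as the middle of its white streak, so count that as good to about 2 mm, against the 5 mm limit.
- **Lid:** it had been knocked about 32 mm aside on the bench, so I located it again before gripping it. It met the rim at the right height, and its centre measured (370.7, 296.7) mm against (370.6, 297.3) mm for the tub. One last check disagreed: the lid fit from the side camera was poor, with residuals of 7–8 mm, so I relied on the wrist camera.
- **Pick and bystanders:** in the scene and side images the stand with the pick, and the marker, wash bottle, beaker, dropper bottle and timer, matched the starting images with no shift. I did not compare the tube rack and the reagents tray.
- **Not as described:** the stand's slot opens towards the robot and the toe points at the post. I took the pick out and put it back that way.
- **Not seen:** the picture limit ran out while I was lowering the lid, so its seating was judged from forces and numeric fits only.

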